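# Gauge the sample soap cake, release the batch into the bin and nest the cups

### The arm

A 7-joint arm with a two-finger parallel gripper is mounted at the origin on the work surface. World frame = base frame: x ahead of the robot, y to its left, z up, the work surface at z = 0. Lengths are in m, angles in rad, forces in N, time in s.
With the tool pointing down it reaches from about 0.425 to 0.925 m from the base axis. Payload 6.8 kg.
Tool frame: the origin (TCP) lies midway between the tips of the shut fingers; the grasp point (between the pads) lies 19 mm behind it; z points along the fingers, y is the direction in which the jaws open and shut (so a half turn about z gives the same grasp; the last joint's range is limited). The gripper opens to 85 mm and grips with 20 to 120 N. Pads are 22 mm wide; open, the fingers measure 114 mm over their backs; the gripper's body (76 mm by 85 mm) begins 54 mm behind the grasp point. The pads swing forward as they close: fully open they stand 13 mm farther back than shut.
Start: joints at [1.214, 0.477, 0.022, 1.555, -0.011, 1.109, -0.083], TCP at [0.166, -0.654, 0.231] pointing down, gripper open.
Joint ranges: [-2.96, 2.96], [-0.34, 2.1], [-1.41, 1.46], [0.24, 2.44], [-1.37, 4.51], [0.17, 1.92], [-2.96, 2.96]. Speed limits (rad/s): [2.39, 2.39, 3.14, 3.14, 3.14, 3.14, 3.14].

### API

Orientations are given as a rotation vector (axis times angle).
In Python, from bench import r, imaging gives the robot as it stands.
- The arm moves only by the tool jog_arm, never from a script. Its argument "rows" is a list of rows, each an object with "delta_rot": the turn, a rotation vector about the tool's x, y, z in degrees, a list of three; "xyz": the shift along the tool's x, y, z in cm, a list of three; "fingers": the closure, from 0 (fully open) to 1 (shut). A call has exactly 5 rows; each row is the pose to reach, as a shift and turn from the pose measured when the call began, along the tool's axes at that moment; what a row does not reach only later rows make up. A row lasts 1/12 s, in which the tool goes at most 41.7 mm and 7.16 degrees, less where a joint would pass 70% of its speed; a pose out of reach is approached as far as the arm can. A call with a gripper value outside its range is refused whole. The fingers move at their own pace and stop on an object; "grip_force" is the grip in N (left out, the last holds). Time passes only in rows, so rows that repeat a pose let the fingers close, or fill a call up. It gives the time, the measured TCP pose, the force and the opening at its end, in the units of the state.
- r.get_obs(): the state, without advancing time (a new reading comes with each control period).
- imaging.grab_frame(name): name is "scene" or "top"; returns the picture (400x640x3 uint8, blue, green, red); there is no depth.
- imaging.camera_info(name): a dict with "camera_matrix" (3x3 intrinsics, pixels), "k1" (the pictures are not rectified: a ray, as slopes to the right and down, at radius r is drawn at 1 + k1 r^2 times it, then the intrinsics apply), "xyz" and "attitude" of the camera in the world. Camera axes: x right, y down, z forward; pixel columns grow to the right and rows downward; lengths in m; the calibration is good to about 2 mm. A picture is of the moment at which its call begins. camera_info takes no time and is no camera call.
- r.hand_in(): hands the job in, once; it reports no verdict.
Trained networks look in the newest picture that a camera, given by its name, has taken for a name from the list of things; names that differ only in an ending like _2 or _b are one class to them, and where a whole thing is asked for, a point or a joint stands for the part that bears it (a point fixed in the world has none). Each returns a list of dicts, best first, with "conf" (0 to 1); they miss things now and then, are a little off and sometimes report something else, mostly with a low value. They report only what shows in the picture. A call takes as long as a camera call. They do not tell look-alikes from the thing itself.
- imaging.find_in(camera, query): "position" ([column, row] in pixels, amid what is visible of it).
- imaging.cut_out(camera, query): "region" (400x640 bool, what is visible of it) and "position" ([column, row] in pixels, amid what is visible of it).
- imaging.tip_of(camera, query): "position" ([column, row] in pixels: a listed point, or the origin of a listed thing).
The state is a dict: "clock": time; "joints": joint angles; "qvel": joint speeds; "tau": joint torques, N m; "tcp_pos": TCP position; "orientation": TCP orientation; "contact_force": force on the tool from outside, world axes, zero at the start; "moment": the same for the moment, N m; "grip_width": finger opening in m.
Only numpy, scipy, OpenCV 4.12 (cv2) and the standard library are available. Lean on these libraries where they do the work, as an engineer would, in place of code of your own. Each camera call takes 0.05 s, during which the arm holds its last target.

### The job

Finish this batch of medicated soap. First check the control sample, the cake with the red dot: stand it on the caliper's bed between the jaws, slide the jaws shut on it until they press lightly on it from both sides, hold that for a second, then open the jaws again, leave them open, and set the sample upright on the middle of the porcelain tile; only after the check, tip the chrome tray over the white bin so that all the plain cakes slide off into it, and set the empty tray back down flat on the counter. Also nest the empty steel pouring cups upright inside one another in a single stack standing on the counter; leave the brown jar, the tin scoop and the spatula alone.

Things in the scene. Friction and masses are not known exactly. Their poses are not given: they have to be found in the camera images.
- sample: control sample: yellow soap cake with a red dot on top, a plain disc 52 mm in diameter and 26 mm high, about 55 g, slippery on the tray; origin at the centre of its underside, z up its axis. Starts standing flat on the chrome tray
- cake1: plain yellow soap cake without a dot, same size as the sample (52 mm diameter, 26 mm high), about 55 g; origin at the centre of its underside. Starts standing flat on the tray. Two or three plain cakes are present
- cake2: plain yellow soap cake without a dot, same size as the sample (52 mm diameter, 26 mm high), about 55 g; origin at the centre of its underside. Starts standing flat on the tray. Two or three plain cakes are present
- cake3: plain yellow soap cake without a dot, same size as the sample (52 mm diameter, 26 mm high), about 55 g; origin at the centre of its underside. Starts standing flat on the tray. Two or three plain cakes are present
- tray: chrome sorting tray, about 220 g: flat floor 190 x 190 mm, 3 mm thick, side walls (at y = +-95 mm) 20 mm high, back wall (at x = +95 mm) 36 mm high, open at the pouring lip (x = -95 mm). Origin at the centre of its underside, z up; x points from the lip to the handle. Soap begins to slide on it at about 14 to 20 degrees of tilt
- tray_grip (a point): grip point of the tray's black bar handle: the handle runs from the back wall out along the tray's +x for 80 mm, 14 mm wide (along y) and 12 mm high; this point is on its centre line, 135 mm from the tray's origin and 30 mm above the tray's underside
- tray_lip (a point): middle of the tray's open pouring lip: 95 mm from the tray's origin along its -x, 3 mm up, at floor height
- bin: white enamel stock bin, fixed: open box 180 mm (x) x 160 mm (y) outside, 80 mm high, walls and floor 4 mm; origin at the centre of its underside
- tile: white porcelain pill tile with blue ruled lines, fixed: 110 x 110 mm, 8 mm thick; origin at the centre of its underside
- caliper: bench slide caliper, fixed: grey base plate 140 mm (x) x 300 mm (y) x 12 mm, with a steel beam along its y axis over the plate's -x edge. The jaws reach from the beam along +x and close along y. Origin at the centre of the plate's underside
- gauge_bed (a point): point on top of the caliper's base plate (12 mm above the counter) where the middle of a cake should stand: 17 mm in +x from the middle of the plate, well within the jaws' length, 36 mm in +y from the face of the fixed jaw (a cake standing here clears the fixed jaw by 10 mm). 26 mm are free between such a cake and the beam's slide blocks on the -x side
- fixed_jaw: the caliper's fixed jaw, a steel bar 85 mm long, 14 to 34 mm above the counter; its flat face looks to the caliper's +y. Origin in the plane of that face, at counter height
- carriage (a joint): sliding carriage of the caliper: 0 = jaws shut, up to 0.100 m = fully open; the value is the free gap between the jaw faces (m). It starts anywhere from 20 to 100 mm. It grows towards the caliper's +y, slides with about 1.5 N of friction and stays where it is left unless pushed
- thumb_tab (a point): grip point on the carriage's upright black thumb tab, 60 mm above the counter: the tab is 14 mm thick along the caliper's y, 26 mm wide along x, and stands from 36 to 76 mm above the counter; the steel carriage below it is 36 mm (x) by 70 mm (y). 35 mm in +y from the sliding jaw's face
- jaw: the sliding jaw's sprung contact plate, on two brass pins ahead of the carriage: 80 mm long, 14 to 34 mm above the counter, its flat face looks to the caliper's -y. It gives way up to 8 mm towards the carriage, pressing with 1 N at first touch and 1 N more per millimetre, and stops hard after 8 mm (9 N). Origin in the plane of its face, at counter height
- cup1: empty steel pouring cup, tapered: 43 mm across the foot, 62 mm across the rim, 46 mm high, wall 2.5 mm, about 60 g; origin at the centre of its underside, z up. A cup nested in another stands 12 to 18 mm higher than that one. Three or four cups are present
- cup2: empty steel pouring cup, tapered: 43 mm across the foot, 62 mm across the rim, 46 mm high, wall 2.5 mm, about 60 g; origin at the centre of its underside, z up. A cup nested in another stands 12 to 18 mm higher than that one. Three or four cups are present
- cup3: empty steel pouring cup, tapered: 43 mm across the foot, 62 mm across the rim, 46 mm high, wall 2.5 mm, about 60 g; origin at the centre of its underside, z up. A cup nested in another stands 12 to 18 mm higher than that one. Three or four cups are present
- cup4: empty steel pouring cup, tapered: 43 mm across the foot, 62 mm across the rim, 46 mm high, wall 2.5 mm, about 60 g; origin at the centre of its underside, z up. A cup nested in another stands 12 to 18 mm higher than that one. Three or four cups are present
- jar: brown glass jar with black cap, 80 mm in diameter, 130 mm high; leave it alone. Origin at the centre of its underside
- scoop: tin scoop, trough 90 x 58 mm with a round handle, 170 mm long in all; leave it alone. Origin under the back of its trough
- spatula: ointment spatula lying on the counter, steel blade and dark wooden handle, 190 mm long; leave it alone. Origin under its middle
Mind the look-alikes: they are no part of the job. What is shaped like the cup2 but orange or turquoise is not meant.

How it is judged:
On the way, in this order (a step that is already met when the one before it is completed fails the run):
1. the sample stands on the caliper's bed between the caliper's jaws and both press lightly on it (1.5 to 12 N) (contact force between jaw and sample between 1.5 and 12 N and contact force between fixed_jaw and sample above 1 N and angle between sample's own z axis and vertical below 0.1 rad and z of sample in the frame of gauge_bed between -0.007 and 0.007 m), for 0.5 s.
2. the tray, with plain cakes on it, is tipped with its lip over the bin (angle between tray's own z axis and vertical above 0.2 rad and x of tray_lip in the frame of bin between -0.12 and 0.12 m and y of tray_lip in the frame of bin between -0.11 and 0.11 m and ((x of cake1 in the frame of tray between -0.105 and 0.095 m and y of cake1 in the frame of tray between -0.095 and 0.095 m and z of cake1 in the frame of tray between -0.03 and 0.03 m) or (x of cake2 in the frame of tray between -0.105 and 0.095 m and y of cake2 in the frame of tray between -0.095 and 0.095 m and z of cake2 in the frame of tray between -0.03 and 0.03 m) or (x of cake3 in the frame of tray between -0.105 and 0.095 m and y of cake3 in the frame of tray between -0.095 and 0.095 m and z of cake3 in the frame of tray between -0.03 and 0.03 m))), for 0.05 s.
At the end, for the whole second after the job is handed in: the sample stands upright on the tile within 35 mm of its middle; every plain cake lies inside the bin; the tray lies flat on the counter; the cups are nested upright in one stack on the counter, their axes within 7 mm of one another; the caliper's jaws stand open; all is at rest (horizontal distance between sample and tile below 0.035 m and z of sample in the frame of tile between 0.005 and 0.013 m and angle between sample's own z axis and vertical below 0.1 rad and linear speed of each of sample, cake1, cake2, cake3, tray, cup1, cup2, cup3, cup4 below 0.02 m/s and x of cake1 in the frame of bin between -0.088 and 0.088 m and y of cake1 in the frame of bin between -0.078 and 0.078 m and z of each of cake1, cake2, cake3 in the frame of bin below 0.075 m and x of cake2 in the frame of bin between -0.088 and 0.088 m and y of cake2 in the frame of bin between -0.078 and 0.078 m and x of cake3 in the frame of bin between -0.088 and 0.088 m and y of cake3 in the frame of bin between -0.078 and 0.078 m and angle between tray's own z axis and vertical below 0.04 rad and height (world z) of tray below 0.006 m and angle between each of cup1, cup2, cup3, cup4's own z axis and vertical below 0.12 rad and horizontal distance between cup1 and cup2 below 0.007 m and distance between cup1 and cup2 below 0.058 m and horizontal distance between each of cup1, cup2 and cup3 below 0.007 m and distance between each of cup1, cup2 and cup3 below 0.058 m and horizontal distance between each of cup1, cup2, cup3 and cup4 below 0.007 m and distance between each of cup1, cup2, cup3 and cup4 below 0.058 m and height (world z) of any of cup1, cup2, cup3, cup4 below 0.006 m and value of joint carriage above 0.048 m); the robot touches nothing.
It fails at once if the jaws squeeze the sample hard (over 30 N) (contact force between jaw and sample above 30 N).
It fails at once if the brown jar is disturbed (distance of jar from where it was at the start of the episode above 0.03 m).
It fails at once if the tin scoop is disturbed (distance of scoop from where it was at the start of the episode above 0.03 m).
It fails at once if the spatula is disturbed (distance of spatula from where it was at the start of the episode above 0.03 m).
Of cake1, cake2, cake3 only 2 to 3 are there at a start; the rules pass over those that are not, and their reading is None.
Of cup1, cup2, cup3, cup4 only 3 to 4 are there at a start; the rules pass over those that are not, and their reading is None.
At some moment in a run one of sample, cup1, cup2, cup3, cup4 may be knocked a few centimetres aside while the robot is not near it.
It also fails if it takes over 208 s, if anything falls off the work surface, if the arm or the gripper's body presses on something with over 40 N, if the wrist force passes 120 N, or if a joint passes its speed limit or range.

## Working session

There is one attempt and no reset: what is moved stays moved. The work goes in short steps, Python scripts to look and compute and a tool call to move; the robot and the scene stay as the last step left them, time stands still between calls to the robot, and variables do not carry over. Pictures are saved under pics/ and viewed, and the job is handed in when it is done.

Besides the shell and the picture viewer there is one more tool, called after "Emit:" in YAML: its name, and indented under it one key for each argument. jog_arm: Moves the arm, as the interface text tells. Its arguments: {"type":"object","properties":{"rows":{"type":"array","items":{"type":"object","properties":{"delta_rot":{"type":"array","items":{"type":"number"}},"xyz":{"type":"array","items":{"type":"number"}},"fingers":{"type":"number"}}}},"grip_force":{"type":"number"}},"required":["rows"]}

```bash
ls; mkdir -p pics; python3 - <<'E'
from bench import r, imaging
import cv2, json
print(r.get_obs())
for n in("scene","top"):
    print(imaging.camera_info(n))
    cv2.imwrite(f"pics/{n}0.png",imaging.grab_frame(n))
E
```

```text
pics
{'clock': 0.0, 'joints': array([ 1.21390393,  0.47780909,  0.02232861,  1.55646548, -0.01151242,
        1.10929689, -0.0831201 ]), 'qvel': array([ 0.00059979,  0.00080977, -0.0004323 , -0.00055439, -0.00087887,
        0.00011264, -0.0006459 ]), 'tau': array([ 4.17069832e-04, -5.96444929e+01,  1.60814691e+00, -2.81193513e+01,
        1.24909295e-02,  9.39056132e-03,  1.16938885e-06]), 'tcp_pos': array([ 0.16605486, -0.65363625,  0.23031355]), 'orientation': array([-3.11551221e+00, -3.89578424e-01,  5.49885615e-04]), 'contact_force': array([ 0.35540481,  0.15194043, -0.12820406]), 'moment': array([0.00394556, 0.00936166, 0.03457654]), 'grip_width': 0.08520551235949482}
{'camera_matrix': array([[360.88430479,   0.        , 318.32907811],
       [  0.        , 360.88430479, 199.5133212 ],
       [  0.        ,   0.        ,   1.        ]]), 'k1': -0.07021360072484233, 'xyz': array([1.21183855, 0.62100687, 1.26417362]), 'attitude': array([-1.13697808, -2.54021155,  0.83177357])}
{'camera_matrix': array([[462.98782188,   0.        , 323.3476938 ],
       [  0.        , 462.98782188, 200.64346609],
       [  0.        ,   0.        ,   1.        ]]), 'k1': 0.022594414011480917, 'xyz': array([0.24953714, 0.05232561, 1.54273396]), 'attitude': array([-1.99679869,  2.2192002 , -0.23975467])}
```

View pics/scene0.png

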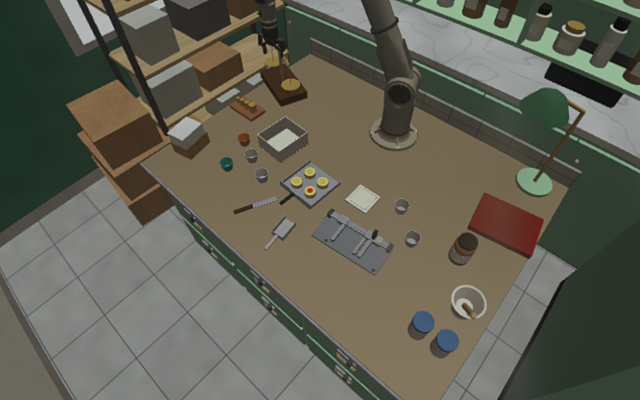

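View pics/top0.png

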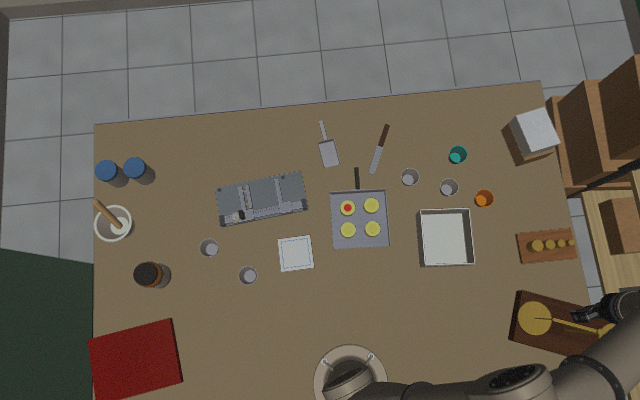

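```bash
cat > h.py <<'E'
import numpy as np, cv2
from scipy.spatial.transform import Rotation as R
from bench import r, imaging
def cam(n):
    c=imaging.camera_info(n); return c['camera_matrix'],c['k1'],np.array(c['xyz']),R.from_rotvec(c['attitude']).as_matrix()
def proj(n,p):
    K,k,t,A=cam(n); v=(np.atleast_2d(p)-t)@A; s=v[:,:2]/v[:,2:]; s=s*(1+k*(s**2).sum(1,keepdims=True))
    return s*[K[0,0],K[1,1]]+[K[0,2],K[1,2]]
def w(n,px,z):
    K,k,t,A=cam(n); px=np.atleast_2d(np.array(px,float))
    d=(px-[K[0,2],K[1,2]])/[K[0,0],K[1,1]]; s=d.copy()
    for _ in range(20): s=d/(1+k*(s**2).sum(1,keepdims=True))
    v=np.c_[s,np.ones(len(s))]@A.T
    return t+v*((z-t[2])/v[:,2])[:,None]
def snap(n,name,box=None,sc=1):
    im=imaging.grab_frame(n)
    if box: im=im[box[1]:box[3],box[0]:box[2]]
    cv2.imwrite(f"pics/{name}.png",cv2.resize(im,None,fx=sc,fy=sc,interpolation=cv2.INTER_CUBIC))
def st():
    o=r.get_obs(); M=R.from_rotvec(o['orientation']).as_matrix()
    print('t',round(o['clock'],2),'tcp',o['tcp_pos'].round(4),'grip',round(o['grip_width'],4),'F',o['contact_force'].round(1)); print(M.round(3)); return o,M
E
python3 - <<'E'
from h import *
print(proj("top",[0,0,0]),proj("scene",[0,0,0]))
snap("top","t1",(200,110,500,290),2.6)
for q,z in [("sample",.026),("cake1",.026),("cup1",.046),("tray",0),("bin",0.),("tile",.008),("caliper",0),("jar",0)]:
  for n in("top","scene"):
    for d in imaging.find_in(n,q)[:6]:
        print(q,n,round(d['conf'],2),np.round(d['position'],1),w(n,d['position'],z)[0].round(3))
E
```

```text
[[349.39067214 382.55574078]] [[392.66796163 133.5398341 ]]
sample top 0.76 [346.3 209.3] [ 0.545 -0.053  0.026]
sample top 0.61 [360.3 216.6] [ 0.516 -0.096  0.026]
sample scene 0.71 [311.4 190. ] [ 0.543 -0.05   0.026]
sample scene 0.7 [363.8 198.9] [0.431 0.149 0.026]
cake1 top 0.7 [370.8 227. ] [ 0.477 -0.126  0.026]
cake1 top 0.62 [349.1 230.3] [ 0.474 -0.054  0.026]
cake1 top 0.53 [370.4 205.8] [ 0.548 -0.134  0.026]
cake1 top 0.34 [209.9 246.8] [0.468 0.407 0.026]
cake1 scene 0.54 [308.9 182.1] [ 0.518 -0.087  0.026]
cup1 top 0.75 [405.5 172.8] [ 0.644 -0.263  0.046]
cup1 top 0.69 [247.4 276.2] [0.358 0.288 0.046]
cup1 top 0.6 [480.6 201.2] [ 0.522 -0.495  0.046]
cup1 top 0.59 [451.2 185.4] [ 0.585 -0.408  0.046]
cup1 top 0.58 [210.1 244.6] [0.472 0.401 0.046]
cup1 top 0.5 [459.1 154. ] [ 0.69  -0.452  0.046]
cup1 scene 0.71 [401.1 207.3] [0.376 0.298 0.046]
cup1 scene 0.68 [411.4 238.6] [0.471 0.411 0.046]
cup1 scene 0.61 [249.7 153.8] [ 0.587 -0.396  0.046]
cup1 scene 0.57 [262.4 173.8] [ 0.63  -0.262  0.046]
cup1 scene 0.55 [228.  163.5] [ 0.693 -0.426  0.046]
cup1 scene 0.
[... 191 characters left out ...]
ray scene 0.17 [309.8 189.1] [ 0.53  -0.072  0.   ]
bin top 0.84 [444.3 234.8] [ 0.429 -0.371  0.   ]
bin top 0.36 [295.7 251. ] [0.427 0.129 0.   ]
bin scene 0.55 [282.5 139. ] [ 0.39  -0.386  0.   ]
tile top 0.67 [295.2 254.6] [0.415 0.132 0.008]
tile scene 0.71 [362.6 199.7] [0.426 0.141 0.008]
caliper top 0.91 [257.6 198.7] [0.619 0.242 0.   ]
caliper scene 0.63 [352.1 244.8] [0.623 0.243 0.   ]
caliper scene 0.2 [308.7 183.2] [ 0.508 -0.099  0.   ]
jar top 0.78 [150.7 275. ] [0.399 0.61  0.   ]
jar top 0.73 [444.8 237.5] [ 0.42  -0.371  0.   ]
jar top 0.39 [372.2 206.7] [ 0.55  -0.143  0.   ]
jar top 0.25 [240.4 212.5] [0.577 0.304 0.   ]
jar scene 0.75 [464.2 251.8] [0.356 0.594 0.   ]
```

View pics/t1.png

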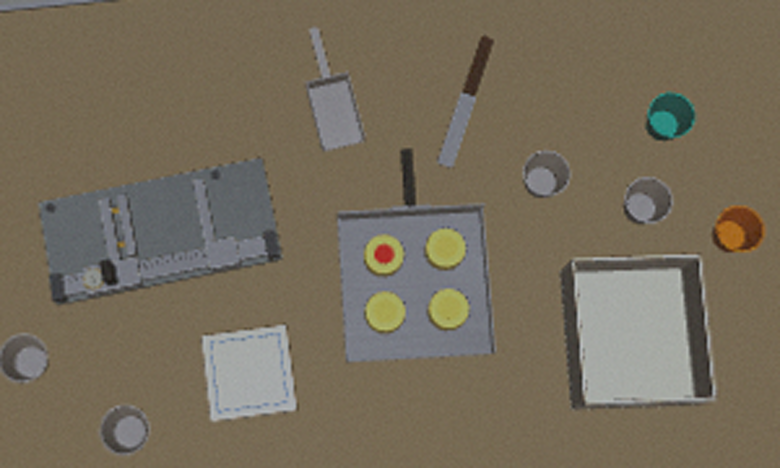

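```bash
cat >> h.py <<'E'
def circ(rad,z,n=40):
    a=np.linspace(0,2*np.pi,n,endpoint=False); return np.c_[rad*np.cos(a),rad*np.sin(a),np.full(n,z)]
def box(x0,x1,y0,y1,z0,z1):
    return np.array([[x,y,z] for x in(x0,x1) for y in(y0,y1) for z in(z0,z1)])
MODEL={'cup':[np.r_[circ(.031,.046),circ(.0215,0)]],'cake':[np.r_[circ(.026,.026),circ(.026,0)]],
 'tray':[box(-.095,.095,-.095,.095,0,.003),box(-.095,.095,-.095,-.093,0,.02),box(-.095,.095,.093,.095,0,.02),box(.093,.095,-.095,.095,0,.036),box(.095,.175,-.007,.007,.024,.036)],
 'bin':[box(-.09,.09,-.08,.08,0,.08)],'tile':[box(-.055,.055,-.055,.055,0,.008)],'caliper':[box(-.07,.07,-.15,.15,0,.012)],
 'jar':[np.r_[circ(.04,.13),circ(.04,0)]]}
def render(n,parts,p,z0=0,S=4):
    c,s=np.cos(p[2]),np.sin(p[2]); A=np.array([[c,-s,0],[s,c,0],[0,0,1]])
    m=np.zeros((400*S,640*S),np.uint8)
    for P in parts:
        q=proj(n,P@A.T+[p[0],p[1],z0]); q=np.round((q+.5)*S-.5).astype(np.int32)
        cv2.fillConvexPoly(m,cv2.convexHull(q),1)
    return m
def fit(masks,parts,p0,z0=0,yaw=False):
    from scipy.optimize import minimize
    S=4; B={n:cv2.resize(m.astype(np.float32),None,fx=S,fy=S,interpolation=cv2.INTER_LINEAR)>.5 for n,m in masks.items()}
    def cost(v):
        p=[v[0],v[1],v[2] if yaw else 0]; e=0
        for n in B:
            m=render(n,parts,p,z0,S)>0; e+=1-(m&B[n]).sum()/max(1,(m|B[n]).sum())
        return e/len(B)
    x0=np.array(p0[:3] if yaw else p0[:2],float); d=np.array([.01,.01,.06])[:len(x0)]
    sim=np.vstack([x0]+[x0+np.eye(len(x0))[i]*d[i] for i in range(len(x0))])
    o=minimize(cost,x0,method='Nelder-Mead',options=dict(initial_simplex=sim,xatol=1e-4,fatol=1e-4,maxiter=80))
    return o.x,o.fun
def masks(n,q):
    return [(d['conf'],d['region'],np.array(d['position'])) for d in imaging.cut_out(n,q)]
def locate(q,model,p0,z0=0,yaw=False,cams=("top","scene"),maxd=25,parts=None):
    parts=parts or MODEL[model]
    for n in cams:
        c=proj(n,[p0[0],p0[1],z0+.02])[0]
        L=[m for m in masks(n,q) if np.hypot(*(m[2]-c))<maxd]
        if L:
            x,f=fit({n:L[0][1]},parts,p0,z0,yaw); print(q,n,'conf',round(L[0][0],2),x.round(4),'1-iou',round(f,3))
        else: print(q,n,'none')
E
python3 - <<'E'
from h import *
for n in("top","scene"): imaging.grab_frame(n)
for p in[(.47,.405),(.365,.29),(.64,-.262),(.585,-.405)]: locate('cup1','cup',p,maxd=12)
locate('tray','tray',(.515,-.09,0),yaw=True)
locate('bin','bin',(.42,-.37,0),yaw=True)
locate('tile','tile',(.42,.135,0),yaw=True)
locate('caliper','caliper',(.62,.243,.15),yaw=True)
locate('sample','cake',(.545,-.053),z0=.003,maxd=10)
for p in[(.477,-.126),(.474,-.054),(.548,-.134)]: locate('cake1','cake',p,z0=.003,maxd=10)
E
```

```text
cup1 top conf 0.57 [0.4644 0.4064] 1-iou 0.109
cup1 scene conf 0.62 [0.462  0.4093] 1-iou 0.076
cup1 top conf 0.64 [0.362  0.2864] 1-iou 0.043
cup1 scene conf 0.71 [0.3601 0.2899] 1-iou 0.095
cup1 top conf 0.61 [ 0.6292 -0.2779] 1-iou 0.092
cup1 scene conf 0.52 [ 0.6293 -0.2727] 1-iou 0.072
cup1 top conf 0.82 [ 0.5827 -0.4002] 1-iou 0.12
cup1 scene conf 0.59 [ 0.5776 -0.3985] 1-iou 0.079
tray top conf 0.9 [ 0.512  -0.0934 -0.0453] 1-iou 0.296
tray scene conf 0.68 [ 0.5079 -0.0903 -0.0489] 1-iou 0.285
bin top conf 0.92 [ 0.4167 -0.3565 -0.0803] 1-iou 0.041
bin scene none
tile top conf 0.78 [0.4214 0.1314 0.0317] 1-iou 0.047
tile scene conf 0.75 [0.4179 0.1334 0.0387] 1-iou 0.117
caliper top conf 0.94 [0.6175 0.2293 0.1021] 1-iou 0.019
caliper scene conf 0.65 [0.6119 0.2325 0.1068] 1-iou 0.046
sample top conf 0.63 [ 0.5514 -0.0579] 1-iou 0.109
sample scene none
cake1 top conf 0.75 [ 0.4728 -0.1307] 1-iou 0.189
cake1 scene none
cake1 top conf 0.76 [ 0.4746 -0.0491] 1-iou 0.067
cake1 scene conf 0.48 [ 0.4749 -0.0458] 1-iou 0.202
cake1 top conf 0.7 [ 0.5526 -0.1364] 1-iou 0.067
cake1 scene conf 0.63 [ 0.5485 -0.1348] 1-iou 0.074
```

```bash
python3 - <<'E'
from h import *
for n in("top","scene"):
    im=imaging.grab_frame(n); hsv=cv2.cvtColor(im,cv2.COLOR_BGR2HSV)
    red=((hsv[...,0]<8)|(hsv[...,0]>172))&(hsv[...,1]>150)&(hsv[...,2]>60)
    k,l,s,c=cv2.connectedComponentsWithStats(red.astype(np.uint8))
    for i in range(1,k):
        p=w(n,c[i],.029)[0]
        if s[i,4]>3 and abs(p[0]-.53)<.1 and abs(p[1]+.09)<.12: print(n,'red',c[i].round(1),s[i,4],p.round(4))
    ov=im.copy()
    S=4; big=cv2.resize(im,None,fx=S,fy=S,interpolation=cv2.INTER_CUBIC)
    def dr(parts,p,z0=0,off=(0,0)):
        c,s=np.cos(p[2]),np.sin(p[2]); A=np.array([[c,-s,0],[s,c,0],[0,0,1]])
        for P in parts:
            q=np.round((proj(n,P@A.T+[p[0],p[1],z0])+.5)*S).astype(np.int32)
            cv2.polylines(big,[cv2.convexHull(q)],True,(0,0,255),1)
    dr(MODEL['tray'],(.510,-.092,-.047)); dr(MODEL['caliper'],(.6147,.231,.104)); dr(MODEL['bin'],(.415,-.355,-.08));dr(MODEL['tile'],(.4197,.1324,.035))
    if n=="top":
        cv2.imwrite("pics/ovt.png",big[160*S:270*S,210*S:400*S]); 
        cv2.imwrite("pics/ovc.png",cv2.resize(im[165:230,210:310],None,fx=8,fy=8,interpolation=cv2.INTER_CUBIC))
    else:
        cv2.imwrite("pics/ovs.png",big[110*S:250*S,250*S:420*S]); cv2.imwrite("pics/ovsc.png",cv2.resize(im[200:280,305:400],None,fx=8,fy=7,interpolation=cv2.INTER_CUBIC))
E
```

```text
top red [347.2 207.1] 40 [ 0.5517 -0.0564  0.029 ]
scene red [309.5 189.9] 17 [ 0.5493 -0.0547  0.029 ]
```

View pics/ovt.png

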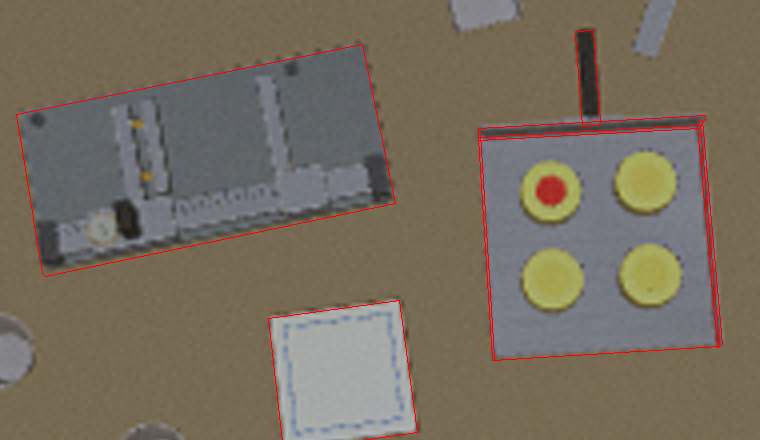

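View pics/ovs.png

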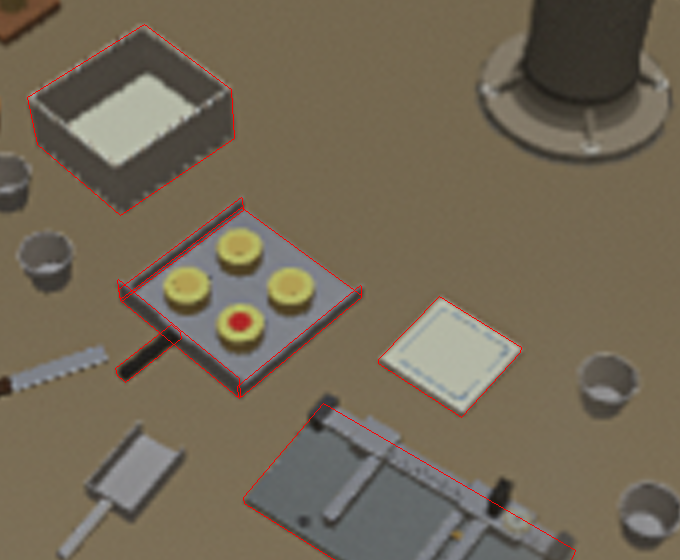

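View pics/ovc.png

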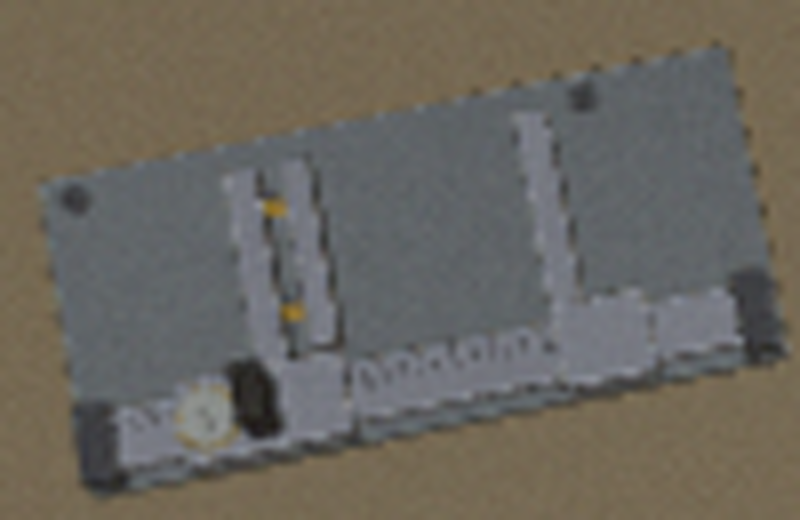

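View pics/ovsc.png

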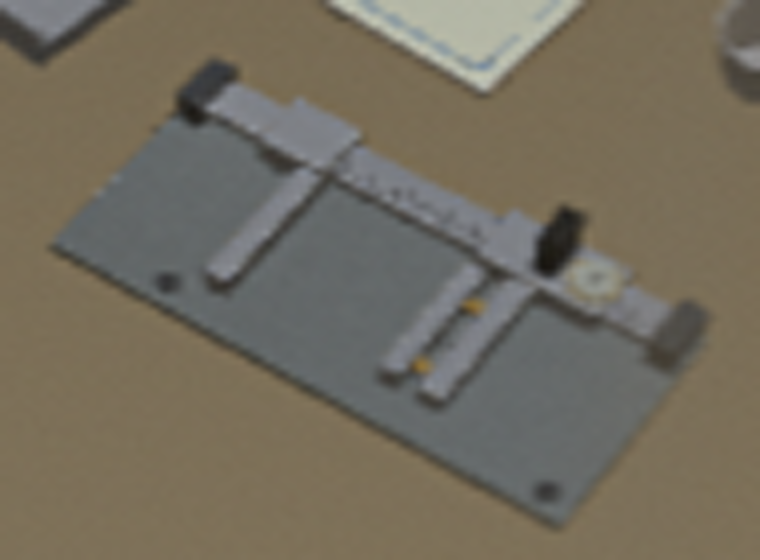

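```bash
python3 - <<'E'
from h import *
o=np.array([.6147,.231,0]); a=.104; A=R.from_euler('z',a).as_matrix()
def cal(px): 
    u=np.array(px)/8+[210,165]-.5; p=w("top",u,.034)+[-.0015,.0015,0]; return ((p-o)@A)
print('fixed',cal([(515,118),(530,200),(551,300)]).round(4))
print('slide',cal([(306,162),(318,240),(332,340)]).round(4))
for q in("gauge_bed","thumb_tab","fixed_jaw","jaw","carriage"):
  for n,z in(("top",0),("scene",0)):
    z={"gauge_bed":.012,"thumb_tab":.06}.get(q,0)
    for d in imaging.tip_of(n,q)[:2]:
        p=w(n,d['position'],z); print(q,n,round(d['conf'],2),np.round(d['position'],1),p[0].round(4),((p-o)@A)[0].round(4))
for n in("top","scene"):
  for d in imaging.tip_of(n,'tray_grip')[:2]: print(n,d['conf'],w(n,d['position'],.03))
  for d in imaging.tip_of(n,'tray')[:2]: print(n,d['conf'],w(n,d['position'],.0))
  for d in imaging.tip_of(n,'bin')[:2]: print(n,d['conf'],w(n,d['position'],.0))
st()
E
```

```text
fixed [[ 0.0502 -0.0564  0.034 ]
 [ 0.0139 -0.0559  0.034 ]
 [-0.0301 -0.0565  0.034 ]]
slide [[ 0.0496  0.0331  0.034 ]
 [ 0.0154  0.034   0.034 ]
 [-0.0279  0.0357  0.034 ]]
gauge_bed top 0.97 [265.8 192.8] [0.6335 0.2117 0.012 ] [ 0.0167 -0.0211  0.012 ]
gauge_bed scene 0.95 [345.1 239.4] [0.6278 0.2102 0.012 ] [ 0.0108 -0.0221  0.012 ]
gauge_bed scene 0.5 [257.2 205.8] [ 0.7495 -0.173   0.012 ] [ 0.0922 -0.4158  0.012 ]
thumb_tab top 0.68 [241.6 213.3] [0.5613 0.2905 0.06  ] [-0.047   0.0647  0.06  ]
thumb_tab scene 0.83 [376.3 235.1] [0.5563 0.3037 0.06  ] [-0.0506  0.0784  0.06  ]
thumb_tab scene 0.54 [309.6 173.2] [ 0.4987 -0.0995  0.06  ] [-0.1497 -0.3166  0.06  ]
fixed_jaw top 0.71 [274.7 193.4] [0.6312 0.1828 0.    ] [ 0.0114 -0.0496  0.    ]
fixed_jaw scene 0.7 [342.5 234.7] [0.6124 0.1845 0.    ] [-0.0071 -0.046   0.    ]
jaw top 0.68 [251.6 202.2] [0.6088 0.2636 0.    ] [-0.0025  0.0331  0.    ]
jaw scene 0.39 [358.8 245.8] [0.6086 0.2653 0.    ] [-0.0025  0.0348  0.    ]
jaw scene 0.35 [311.2 171.7] [ 0.4517 -0.1359  0.    ] [-0.2002 -0.348   0.    ]Traceback (most recent call last):
  File "<stdin>", line 10, in <module>
ValueError: it knows: bin, cake, caliper, cup, fixed_jaw, gauge_bed, jar, jaw, sample, scoop, spatula, thumb_tab, tile, tray, tray_grip, tray_lip
```

```bash
cat >> h.py <<'E'
def plan(x,y,z,phi=None,tilt=None):
    """phi: world angle of tool y axis (mod pi), tool down. prints shift cm & turn deg in tool axes"""
    o,M=st(); d=(np.array([x,y,z])-o['tcp_pos'])@M*100
    if phi is None: phi=np.arctan2(M[1,1],M[0,1])
    best=None
    for k in(0,np.pi):
        a=phi+k; Y=np.array([np.cos(a),np.sin(a),0]); Z=np.array([0,0,-1.]); X=np.cross(Y,Z)
        rv=R.from_matrix(M.T@np.c_[X,Y,Z]).as_rotvec()
        if best is None or np.linalg.norm(rv)<np.linalg.norm(best): best=rv
    print('shift cm',d.round(2),'turn deg',np.degrees(best).round(1),'dist',round(np.linalg.norm(d),1),'J7',o['joints'][6].round(2),'J',o['joints'].round(2))
E
python3 - <<'E'
from h import *
plan(.5505,-.0555,.15,np.pi/4)
plan(.5505,-.0555,.15,-np.pi/4)
E
```

```text
t 2.75 tcp [ 0.1662 -0.6542  0.2313] grip 0.0853 F [ 0.2 -0.4 -0.1]
[[ 0.969  0.246  0.   ]
 [ 0.246 -0.969  0.   ]
 [ 0.     0.    -1.   ]]
shift cm [ 51.99 -48.57   8.13] turn deg [-0.  -0.  59.3] dist 71.6 J7 -0.08 J [ 1.21  0.48  0.02  1.56 -0.01  1.11 -0.08]
t 2.75 tcp [ 0.1662 -0.6542  0.2313] grip 0.0853 F [ 0.2 -0.4 -0.1]
[[ 0.969  0.246  0.   ]
 [ 0.246 -0.969  0.   ]
 [ 0.     0.    -1.   ]]
shift cm [ 51.99 -48.57   8.13] turn deg [  0.   -0.  -30.7] dist 71.6 J7 -0.08 J [ 1.21  0.48  0.02  1.56 -0.01  1.11 -0.08]
```

Emit:
jog_arm:
  rows:
    - {"xyz": [3,-2.8,0.5],"delta_rot": [0,0,0],"fingers": 0.2}
    - {"xyz": [6,-5.6,1],"delta_rot": [0,0,0],"fingers": 0.2}
    - {"xyz": [9,-8.4,1.5],"delta_rot": [0,0,0],"fingers": 0.2}
    - {"xyz": [12,-11.2,2],"delta_rot": [0,0,0],"fingers": 0.2}
    - {"xyz": [15,-14,2.5],"delta_rot": [0,0,0],"fingers": 0.2}
  grip_force: 25

```text
clock: 3.17
tcp_pos: [0.2778, -0.48, 0.2063]
orientation: [3.117, 0.389, 0.0]
contact_force: [1.2, -0.4, 0.4]
grip_width: 0.0684
```

Emit:
jog_arm:
  rows:
    - {"xyz": [3,-2.8,0.5],"delta_rot": [0,0,0],"fingers": 0.2}
    - {"xyz": [6,-5.6,1],"delta_rot": [0,0,0],"fingers": 0.2}
    - {"xyz": [9,-8.4,1.5],"delta_rot": [0,0,0],"fingers": 0.2}
    - {"xyz": [12,-11.2,2],"delta_rot": [0,0,0],"fingers": 0.2}
    - {"xyz": [15,-14,2.5],"delta_rot": [0,0,0],"fingers": 0.2}

```text
clock: 3.58
tcp_pos: [0.3896, -0.3059, 0.1815]
orientation: [3.116, 0.389, 0.002]
contact_force: [-0.1, -0.5, -0.8]
grip_width: 0.0682
```

```bash
python3 -c "
from h import *
plan(.5505,-.0555,.1,-np.pi/4)"
```

```text
t 3.58 tcp [ 0.3896 -0.3059  0.1815] grip 0.0682 F [-0.1 -0.5 -0.8]
[[ 0.969  0.246  0.001]
 [ 0.246 -0.969 -0.001]
 [ 0.001  0.001 -1.   ]]
shift cm [ 21.74 -20.33   8.14] turn deg [  0.1  -0.  -30.8] dist 30.9 J7 -0.83 J [ 0.68  0.25 -0.16  2.02  0.05  0.87 -0.83]
```

Emit:
jog_arm:
  rows:
    - {"xyz": [4,-3.8,1],"delta_rot": [0,0,7],"fingers": 0.2}
    - {"xyz": [8,-7.6,2],"delta_rot": [0,0,14],"fingers": 0.2}
    - {"xyz": [11,-10.4,3],"delta_rot": [0,0,21],"fingers": 0.2}
    - {"xyz": [14,-13.2,4],"delta_rot": [0,0,28],"fingers": 0.2}
    - {"xyz": [17,-16,5],"delta_rot": [0,0,35],"fingers": 0.2}

```text
clock: 4.0
tcp_pos: [0.4862, -0.1549, 0.1445]
orientation: [3.104, -0.477, 0.004]
contact_force: [0.8, 0.3, -0.2]
grip_width: 0.0678
```

```bash
python3 -c "
from h import *
plan(.5505,-.0555,.08,np.pi/4)"
```

```text
t 4.0 tcp [ 0.4862 -0.1549  0.1445] grip 0.0678 F [ 0.8  0.3 -0.2]
[[ 0.954 -0.301  0.002]
 [-0.301 -0.954 -0.002]
 [ 0.002  0.001 -1.   ]]
shift cm [  3.13 -11.42   6.45] turn deg [ 0.  -0.1 27.5] dist 13.5 J7 -1.75 J [ 0.31  0.32 -0.15  2.02  0.07  0.8  -1.75]
```

Emit:
jog_arm:
  rows:
    - {"xyz": [0,0,0],"delta_rot": [0,0,-7],"fingers": 0.2}
    - {"xyz": [0,0,0],"delta_rot": [0,0,-14],"fingers": 0.2}
    - {"xyz": [1,-3,0],"delta_rot": [0,0,-21],"fingers": 0.2}
    - {"xyz": [2,-7,0],"delta_rot": [0,0,-28],"fingers": 0.2}
    - {"xyz": [3.1,-11.4,0],"delta_rot": [0,0,-35],"fingers": 0.2}

```text
clock: 4.42
tcp_pos: [0.5488, -0.0587, 0.1448]
orientation: [3.102, 0.482, 0.004]
contact_force: [0.2, 0.4, 0.2]
grip_width: 0.0686
```

```bash
python3 -c "
from h import *
plan(.5505,-.0555,.08,-np.pi/4)"
```

```text
t 4.42 tcp [ 0.5488 -0.0587  0.1448] grip 0.0686 F [0.2 0.4 0.2]
[[ 0.953  0.304  0.003]
 [ 0.304 -0.953 -0.002]
 [ 0.002  0.003 -1.   ]]
shift cm [ 0.25 -0.27  6.48] turn deg [  0.2  -0.1 -27.3] dist 6.5 J7 -1.41 J [ 0.23  0.39 -0.3   1.92  0.16  0.85 -1.41]
```

Emit:
jog_arm:
  rows:
    - {"xyz": [0.2,-0.3,1.5],"delta_rot": [0.2,-0.1,-7],"fingers": 0.2}
    - {"xyz": [0.2,-0.3,3],"delta_rot": [0.2,-0.1,-14],"fingers": 0.2}
    - {"xyz": [0.2,-0.3,4.5],"delta_rot": [0.2,-0.1,-21],"fingers": 0.2}
    - {"xyz": [0.2,-0.3,5.5],"delta_rot": [0.2,-0.1,-27.3],"fingers": 0.2}
    - {"xyz": [0.2,-0.3,6.5],"delta_rot": [0.2,-0.1,-27.3],"fingers": 0.2}

```text
clock: 4.83
tcp_pos: [0.5499, -0.0554, 0.079]
orientation: [-2.9, -1.207, 0.001]
contact_force: [1.0, 1.0, 0.5]
grip_width: 0.0681
```

```bash
python3 -c "
from h import *
plan(.5505,-.0555,.003,-np.pi/4)
snap('top','g1',(310,160,410,270),6)
snap('scene','g1s',(260,110,370,220),6)"
```

```text
t 4.83 tcp [ 0.5499 -0.0554  0.079 ] grip 0.0681 F [1.  1.  0.5]
[[ 0.705  0.709 -0.001]
 [ 0.709 -0.705  0.   ]
 [-0.001 -0.001 -1.   ]]
shift cm [0.05 0.05 7.6 ] turn deg [-0.   0.   0.2] dist 7.6 J7 -1.04 J [ 0.29  0.5  -0.38  1.95  0.27  0.74 -1.04]
```

View pics/g1s.png

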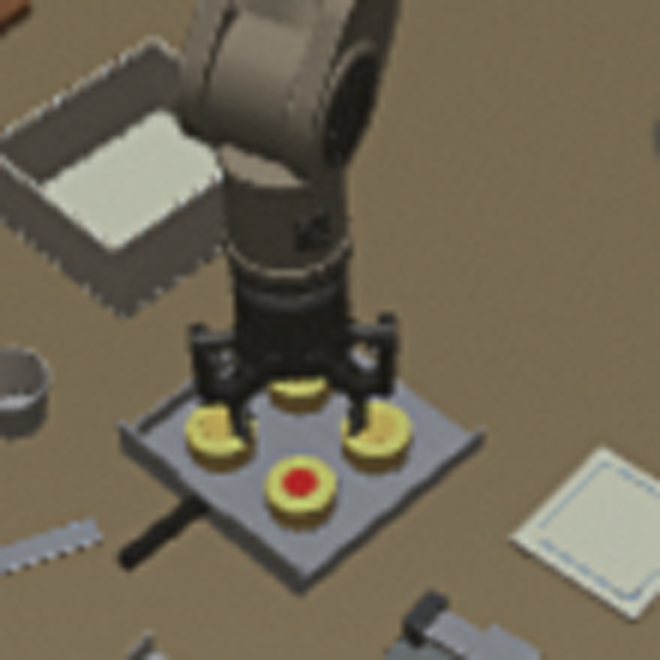

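Emit:
jog_arm:
  rows:
    - {"xyz": [0,0,2.5],"delta_rot": [0,0,0],"fingers": 0.2}
    - {"xyz": [0,0,4.5],"delta_rot": [0,0,0],"fingers": 0.2}
    - {"xyz": [0,0,6],"delta_rot": [0,0,0],"fingers": 0.2}
    - {"xyz": [0,0,7],"delta_rot": [0,0,0],"fingers": 0.2}
    - {"xyz": [0,0,7.5],"delta_rot": [0,0,0],"fingers": 0.2}

```text
clock: 5.35
tcp_pos: [0.5485, -0.0556, 0.0027]
orientation: [-2.905, -1.192, 0.006]
contact_force: [-0.0, 0.3, 0.9]
grip_width: 0.0682
```

```bash
python3 -c "
from h import *
st()
snap('top','g2',(310,160,410,270),6)
snap('scene','g2s',(260,110,370,220),6)"
```

```text
t 5.35 tcp [ 0.5485 -0.0556  0.0027] grip 0.0682 F [-0.   0.3  0.9]
[[ 0.712  0.703 -0.004]
 [ 0.703 -0.712 -0.   ]
 [-0.003 -0.003 -1.   ]]
```

View pics/g2s.png

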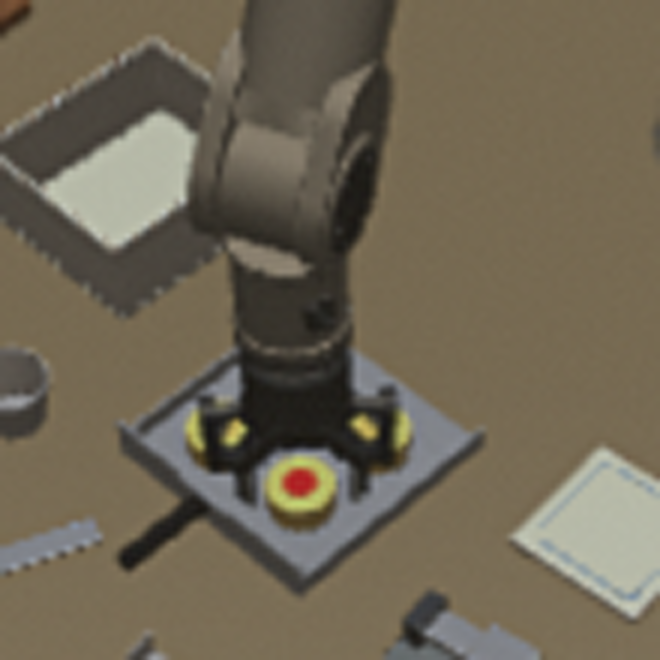

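View pics/g2.png

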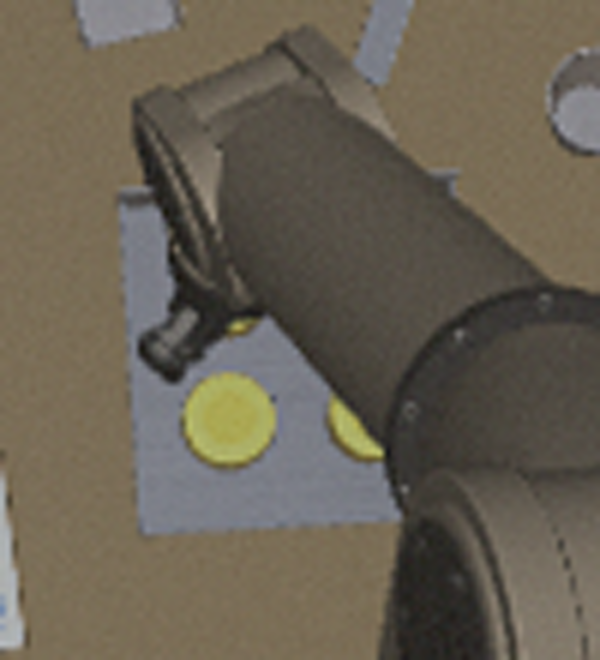

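Emit:
jog_arm:
  rows:
    - {"xyz": [0.1,0,0],"delta_rot": [0,0,0],"fingers": 0.3}
    - {"xyz": [0.1,0,0],"delta_rot": [0,0,0],"fingers": 0.4}
    - {"xyz": [0.1,0,0],"delta_rot": [0,0,0],"fingers": 0.5}
    - {"xyz": [0.1,0,0],"delta_rot": [0,0,0],"fingers": 0.6}
    - {"xyz": [0.1,0,0],"delta_rot": [0,0,0],"fingers": 0.6}

```text
clock: 5.87
tcp_pos: [0.5506, -0.0546, 0.0045]
orientation: [-2.905, -1.194, 0.002]
contact_force: [-0.2, 1.2, 7.0]
grip_width: 0.0512
```

Emit:
jog_arm:
  rows:
    - {"xyz": [0,0,0],"delta_rot": [0,0,0],"fingers": 0.6}
    - {"xyz": [0,0,-0.5],"delta_rot": [0,0,0],"fingers": 0.6}
    - {"xyz": [0,0,-2],"delta_rot": [0,0,0],"fingers": 0.6}
    - {"xyz": [0,0,-4],"delta_rot": [0,0,0],"fingers": 0.6}
    - {"xyz": [0,0,-6],"delta_rot": [0,0,0],"fingers": 0.6}

```text
clock: 6.28
tcp_pos: [0.5499, -0.0547, 0.065]
orientation: [-2.905, -1.193, 0.004]
contact_force: [-0.8, -0.1, -0.9]
grip_width: 0.0515
```

```bash
python3 -c "
from h import *
o=np.array([.6147,.231,0]);A=R.from_euler('z',.104).as_matrix()
g=o+A@[.017,-.0205,0];print(g, o+A@[-.05,.069,0])
plan(g[0],g[1],.08,.104)
snap('scene','g3s',(260,110,370,220),6)"
```

```text
[0.63373631 0.21237558 0.        ] [0.55780709 0.29443655 0.        ]
t 6.28 tcp [ 0.5499 -0.0547  0.065 ] grip 0.0515 F [-0.8 -0.1 -0.9]
[[ 0.711  0.703 -0.003]
 [ 0.703 -0.711  0.   ]
 [-0.002 -0.002 -1.   ]]
shift cm [ 24.74 -13.1   -1.52] turn deg [ -0.2   0.  -51.3] dist 28.0 J7 -1.06 J [ 0.28  0.52 -0.37  1.96  0.28  0.71 -1.06]
```

View pics/g3s.png

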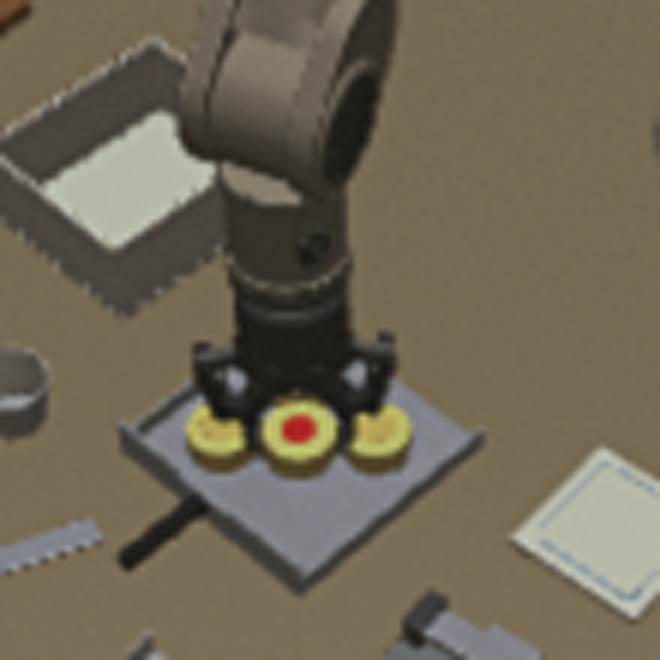

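Emit:
jog_arm:
  rows:
    - {"xyz": [3.5,-1.9,-2],"delta_rot": [0,0,-7],"fingers": 0.6}
    - {"xyz": [7,-3.7,-4],"delta_rot": [0,0,-14],"fingers": 0.6}
    - {"xyz": [10.5,-5.6,-4],"delta_rot": [0,0,-21],"fingers": 0.6}
    - {"xyz": [14,-7.4,-4],"delta_rot": [0,0,-28],"fingers": 0.6}
    - {"xyz": [17.5,-9.3,-4],"delta_rot": [0,0,-35],"fingers": 0.6}

```text
clock: 6.75
tcp_pos: [0.612, 0.1346, 0.1103]
orientation: [2.405, 2.016, 0.005]
contact_force: [-0.0, -0.7, -0.7]
grip_width: 0.0513
```

```bash
python3 -c "
from h import *
plan(.6337,.2124,.08,.104)"
```

```text
t 6.75 tcp [0.612  0.1346 0.1103] grip 0.0513 F [-0.  -0.7 -0.7]
[[ 0.175  0.985  0.005]
 [ 0.985 -0.175 -0.001]
 [ 0.     0.005 -1.   ]]
shift cm [8.04 0.76 3.03] turn deg [  0.3   0.  -16. ] dist 8.6 J7 -0.8 J [ 0.08  0.59 -0.55  1.75  0.38  0.9  -0.8 ]
```

Emit:
jog_arm:
  rows:
    - {"xyz": [3,0.3,0],"delta_rot": [0.1,0,-6],"fingers": 0.6}
    - {"xyz": [6,0.6,0],"delta_rot": [0.3,0,-12],"fingers": 0.6}
    - {"xyz": [8,0.8,1],"delta_rot": [0.3,0,-16],"fingers": 0.6}
    - {"xyz": [8,0.8,2],"delta_rot": [0.3,0,-16],"fingers": 0.6}
    - {"xyz": [8,0.8,3],"delta_rot": [0.3,0,-16],"fingers": 0.6}

```text
clock: 7.17
tcp_pos: [0.6336, 0.2133, 0.0797]
orientation: [-2.101, -2.335, 0.0]
contact_force: [0.7, -0.4, -1.2]
grip_width: 0.0513
```

```bash
python3 -c "
from h import *
plan(.6337,.2124,.014,.104)
snap('scene','g4s',(290,170,410,290),6);snap('top','g4',(200,140,320,240),6)"
```

```text
t 7.17 tcp [0.6336 0.2133 0.0797] grip 0.0513 F [ 0.7 -0.4 -1.2]
[[-0.105  0.994 -0.001]
 [ 0.994  0.105  0.   ]
 [ 0.    -0.001 -1.   ]]
shift cm [-0.09  0.    6.57] turn deg [-0.  -0.   0.1] dist 6.6 J7 -0.67 J [-0.01  0.7  -0.59  1.66  0.46  0.93 -0.67]
```

View pics/g4s.png

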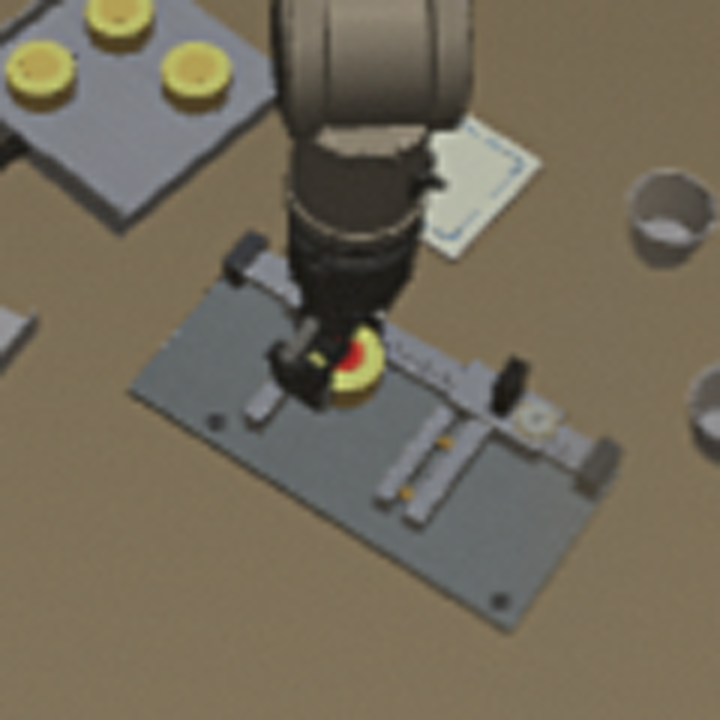

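View pics/g4.png

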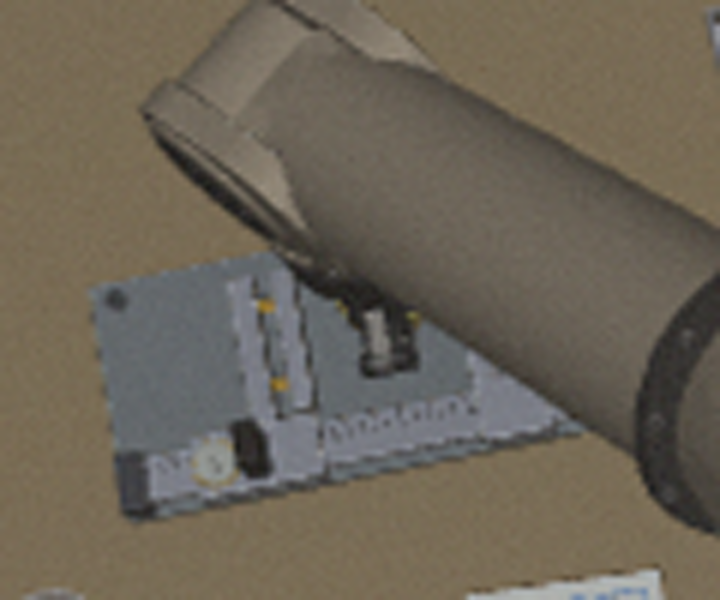

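Emit:
jog_arm:
  rows:
    - {"xyz": [-0.1,0,2],"delta_rot": [0,0,0],"fingers": 0.6}
    - {"xyz": [-0.1,0,4],"delta_rot": [0,0,0],"fingers": 0.6}
    - {"xyz": [-0.1,0,5.5],"delta_rot": [0,0,0],"fingers": 0.6}
    - {"xyz": [-0.1,0,6.2],"delta_rot": [0,0,0],"fingers": 0.6}
    - {"xyz": [-0.1,0,6.5],"delta_rot": [0,0,0],"fingers": 0.6}

```text
clock: 7.68
tcp_pos: [0.6316, 0.2063, 0.0129]
orientation: [-2.108, -2.329, 0.015]
contact_force: [-9.8, -6.1, 25.4]
grip_width: 0.0509
```

Emit:
jog_arm:
  rows:
    - {"xyz": [0,0,0],"delta_rot": [0,0,0],"fingers": 0.6}
    - {"xyz": [0,0,0.1],"delta_rot": [0,0,0],"fingers": 0.6}
    - {"xyz": [0,0,0.1],"delta_rot": [0,0,0],"fingers": 0.6}
    - {"xyz": [0,0,0.1],"delta_rot": [0,0,0],"fingers": 0.6}
    - {"xyz": [0,0,0.1],"delta_rot": [0,0,0],"fingers": 0.6}

```text
clock: 8.1
tcp_pos: [0.6323, 0.2058, 0.013]
orientation: [2.108, 2.328, -0.014]
contact_force: [-2.5, -2.6, 6.4]
grip_width: 0.0512
```

```bash
python3 -c "
from h import *
plan(.6337,.2124,.014,.104)
snap('scene','g5s',(290,170,410,290),6);snap('top','g5',(200,140,320,240),6)"
```

```text
t 8.1 tcp [0.6323 0.2058 0.013 ] grip 0.0512 F [-2.5 -2.6  6.4]
[[-0.099  0.995 -0.005]
 [ 0.995  0.099 -0.007]
 [-0.006 -0.006 -1.   ]]
shift cm [ 0.64  0.2  -0.11] turn deg [-0.3  0.4 -0.3] dist 0.7 J7 -0.71 J [-0.04  0.78 -0.54  1.68  0.52  0.83 -0.71]
```

View pics/g5s.png

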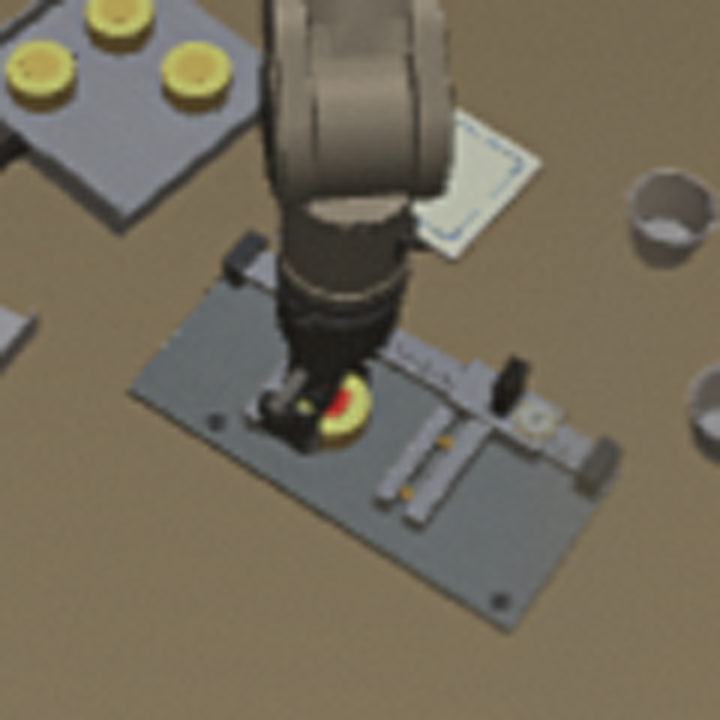

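View pics/g5.png

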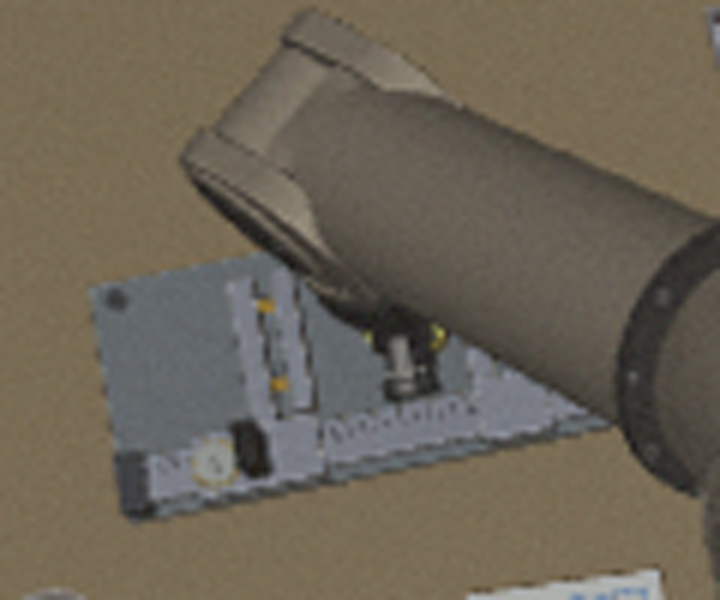

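Emit:
jog_arm:
  rows:
    - {"xyz": [0,0.1,-0.1],"delta_rot": [0,0,0],"fingers": 0.4}
    - {"xyz": [0,0.1,-0.1],"delta_rot": [0,0,0],"fingers": 0.3}
    - {"xyz": [0,0.1,-0.1],"delta_rot": [0,0,0],"fingers": 0.24}
    - {"xyz": [0,0.1,-0.1],"delta_rot": [0,0,0],"fingers": 0.24}
    - {"xyz": [0,0.1,-0.1],"delta_rot": [0,0,0],"fingers": 0.24}

```text
clock: 8.62
tcp_pos: [0.6333, 0.206, 0.0139]
orientation: [2.108, 2.328, -0.014]
contact_force: [0.7, 0.5, -0.1]
grip_width: 0.0652
```

Emit:
jog_arm:
  rows:
    - {"xyz": [0,0,-1],"delta_rot": [0,0,0],"fingers": 0.24}
    - {"xyz": [0,0,-3],"delta_rot": [0,0,0],"fingers": 0.24}
    - {"xyz": [0,0,-6],"delta_rot": [0,0,0],"fingers": 0.24}
    - {"xyz": [0,0,-9],"delta_rot": [0,0,0],"fingers": 0.24}
    - {"xyz": [0,0,-12],"delta_rot": [0,0,0],"fingers": 0.24}

```text
clock: 9.03
tcp_pos: [0.6336, 0.207, 0.1357]
orientation: [2.108, 2.329, -0.014]
contact_force: [0.2, 1.3, 0.1]
grip_width: 0.0648
```

```bash
python3 -c "
from h import *
plan(.5578,.2944,.14,.104+np.pi/2)
snap('scene','g6s',(290,170,410,290),6)
d=imaging.tip_of('scene','thumb_tab');[print(x['conf'],x['position'],w('scene',x['position'],.06)) for x in d[:2]]"
```

```text
t 9.03 tcp [0.6336 0.207  0.1357] grip 0.0648 F [0.2 1.3 0.1]
[[-0.099  0.995 -0.006]
 [ 0.995  0.099 -0.007]
 [-0.006 -0.006 -1.   ]]
shift cm [ 9.45 -6.68 -0.45] turn deg [-0.   0.6 89.7] dist 11.6 J7 -0.63 J [ 0.01  0.64 -0.61  1.62  0.42  1.03 -0.63]
0.96 [373.5, 235.7] [[0.56551625 0.29724677 0.06      ]]
0.7 [326.3, 170.7] [[ 0.44001257 -0.05429836  0.06      ]]
```

View pics/g6s.png

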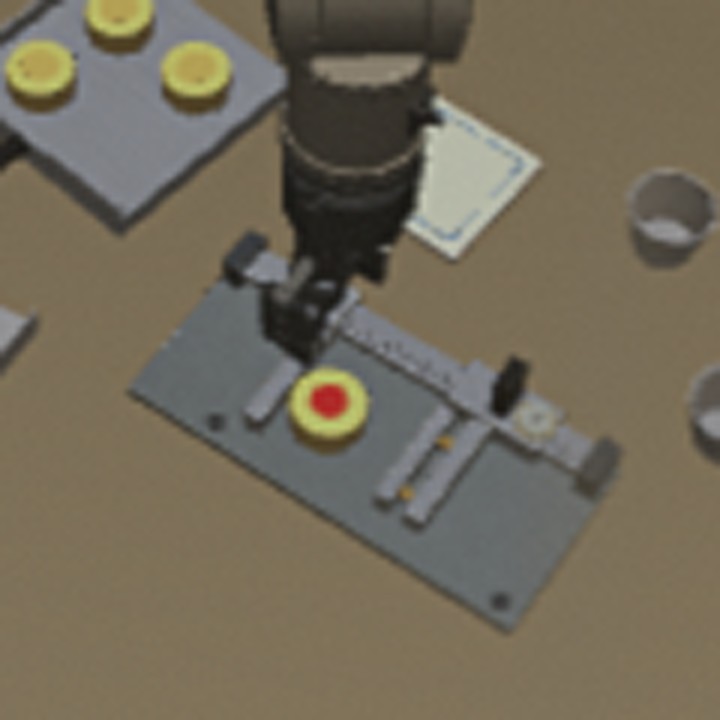

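```bash
python3 -c "
from h import *
im0={'scene':imaging.grab_frame('scene'),'top':cv2.imread('pics/top0.png')}
for n,im in im0.items():
    c=proj(n,[.5578,.2944,.056])[0]
    g=im.max(2).astype(np.uint8); yy,xx=np.mgrid[:400,:640]
    m=(g<50)&(np.hypot(xx-c[0],yy-c[1])<9)
    print(n,c,m.sum(),xx[m].mean(),yy[m].mean())
    print(fit({n:m},[box(-.013,.013,-.007,.007,.036,.076)],(.5578,.2944,.104),yaw=False),(0))
    pr=[box(-.013,.013,-.007,.007,.036,.076)@R.from_euler('z',.104).as_matrix().T]
    print(fit({n:m},pr,(.5578,.2944)))
"
```

```text
scene [374.00454889 234.49664985] 29 374.1034482758621 234.48275862068965
(array([0.55565156, 0.29447813]), np.float64(0.49227373068432667)) 0
(array([0.55483125, 0.2959625 ]), np.float64(0.47247706422018354))
top [240.67843702 214.69590822] 32 241.375 214.40625
(array([0.55737275, 0.2908502 ]), np.float64(0.47914547304170907)) 0
(array([0.55699483, 0.29203908]), np.float64(0.47433264887063653))
```

Emit:
jog_arm:
  rows:
    - {"xyz": [2,-1.3,0],"delta_rot": [0,0.1,-6],"fingers": 0.24}
    - {"xyz": [4,-2.6,0],"delta_rot": [0,0.3,-12],"fingers": 0.24}
    - {"xyz": [6,-4,0],"delta_rot": [0,0.5,-18],"fingers": 0.24}
    - {"xyz": [8,-5.3,0],"delta_rot": [0,0.6,-24],"fingers": 0.24}
    - {"xyz": [9.5,-6.7,0],"delta_rot": [0,0.6,-30],"fingers": 0.24}

```text
clock: 9.6
tcp_pos: [0.558, 0.2972, 0.1366]
orientation: [-1.422, -2.794, -0.004]
contact_force: [-0.1, 0.4, -0.7]
grip_width: 0.0649
```

Emit:
jog_arm:
  rows:
    - {"xyz": [0,0,0],"delta_rot": [0,0,-7],"fingers": 0.3}
    - {"xyz": [0,0,0],"delta_rot": [0,0,-14],"fingers": 0.4}
    - {"xyz": [0,0,0],"delta_rot": [0,0,-21],"fingers": 0.5}
    - {"xyz": [0,0,0],"delta_rot": [0,0,-28],"fingers": 0.5}
    - {"xyz": [0,0,0],"delta_rot": [0,0,-35],"fingers": 0.5}

```text
clock: 10.02
tcp_pos: [0.5574, 0.2967, 0.1357]
orientation: [-0.507, -3.094, -0.005]
contact_force: [0.1, -0.1, 0.7]
grip_width: 0.0425
```

```bash
python3 -c "
from h import *
plan(.5578,.2944,.1,.104+np.pi/2)"
```

```text
t 10.02 tcp [0.5574 0.2967 0.1357] grip 0.0425 F [ 0.1 -0.1  0.7]
[[-0.948  0.319 -0.006]
 [ 0.319  0.948  0.004]
 [ 0.007  0.002 -1.   ]]
shift cm [-0.14 -0.21  3.57] turn deg [  0.2  -0.4 -24.6] dist 3.6 J7 0.19 J [ 0.04  0.68 -0.9   1.7   0.59  1.06  0.19]
```

Emit:
jog_arm:
  rows:
    - {"xyz": [-0.1,-0.2,0],"delta_rot": [0.2,-0.4,-7],"fingers": 0.55}
    - {"xyz": [-0.1,-0.2,0],"delta_rot": [0.2,-0.4,-14],"fingers": 0.55}
    - {"xyz": [-0.1,-0.2,0],"delta_rot": [0.2,-0.4,-21],"fingers": 0.55}
    - {"xyz": [-0.1,-0.2,0.5],"delta_rot": [0.2,-0.4,-24.6],"fingers": 0.55}
    - {"xyz": [-0.1,-0.2,1.5],"delta_rot": [0.2,-0.4,-24.6],"fingers": 0.55}

```text
clock: 10.43
tcp_pos: [0.5576, 0.2946, 0.1204]
orientation: [-0.168, 3.137, 0.001]
contact_force: [0.1, 0.4, -0.2]
grip_width: 0.0384
```

```bash
python3 -c "
from h import *
plan(.5568,.294,.05,.104+np.pi/2)
snap('scene','g7s',(320,180,420,280),6);snap('top','g7',(200,160,300,260),6)"
```

```text
t 10.43 tcp [0.5576 0.2946 0.1204] grip 0.0384 F [ 0.1  0.4 -0.2]
[[-0.994 -0.106  0.   ]
 [-0.106  0.994  0.001]
 [-0.     0.001 -1.   ]]
shift cm [ 0.09 -0.05  7.04] turn deg [0.  0.  0.2] dist 7.0 J7 0.56 J [ 0.08  0.73 -0.97  1.71  0.68  1.07  0.56]
```

View pics/g7s.png

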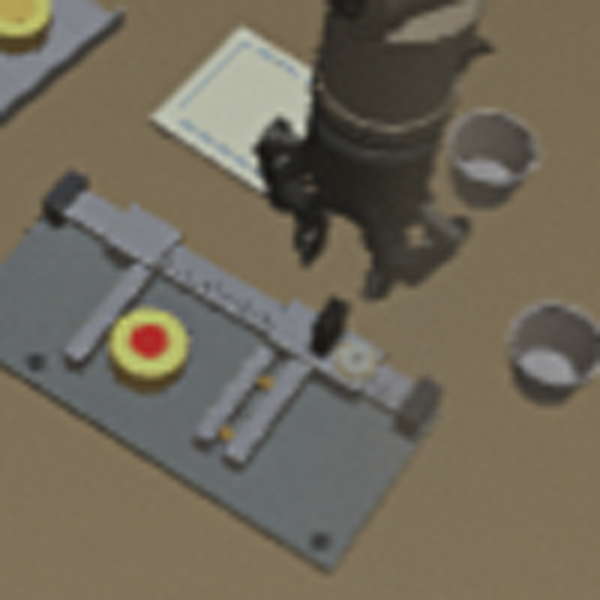

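View pics/g7.png

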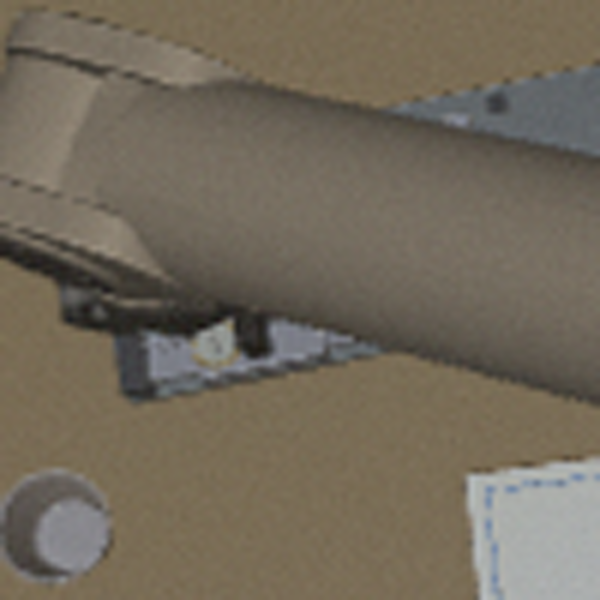

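Emit:
jog_arm:
  rows:
    - {"xyz": [0,0,1.5],"delta_rot": [0,0,0],"fingers": 0.55}
    - {"xyz": [0.1,0,3],"delta_rot": [0,0,0],"fingers": 0.55}
    - {"xyz": [0.1,0,4.5],"delta_rot": [0,0,0],"fingers": 0.55}
    - {"xyz": [0.1,0,6],"delta_rot": [0,0,0],"fingers": 0.55}
    - {"xyz": [0.1,0,7],"delta_rot": [0,0,0],"fingers": 0.55}

```text
clock: 10.95
tcp_pos: [0.5542, 0.2923, 0.0454]
orientation: [0.161, -3.132, 0.005]
contact_force: [0.2, -1.1, -0.9]
grip_width: 0.0385
```

```bash
python3 -c "
from h import *
plan(.5568,.294,.05,.104+np.pi/2)
snap('scene','g8s',(320,180,420,280),6)"
```

```text
t 10.95 tcp [0.5542 0.2923 0.0454] grip 0.0385 F [ 0.2 -1.1 -0.9]
[[-0.995 -0.102 -0.005]
 [-0.102  0.995 -0.004]
 [ 0.006 -0.003 -1.   ]]
shift cm [-0.27  0.14 -0.46] turn deg [-0.2 -0.3 -0.1] dist 0.6 J7 0.49 J [ 0.04  0.81 -0.9   1.76  0.76  0.97  0.49]
```

View pics/g8s.png

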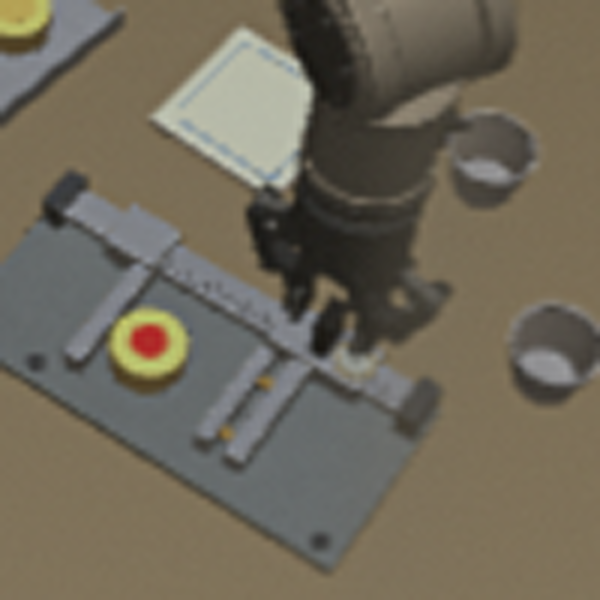

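Emit:
jog_arm:
  rows:
    - {"xyz": [0,0,0],"delta_rot": [0,0,0],"fingers": 0.65}
    - {"xyz": [0,0,0],"delta_rot": [0,0,0],"fingers": 0.8}
    - {"xyz": [0,0,0],"delta_rot": [0,0,0],"fingers": 0.95}
    - {"xyz": [0,0,0],"delta_rot": [0,0,0],"fingers": 0.95}
    - {"xyz": [0,0,0],"delta_rot": [0,0,0],"fingers": 0.95}
  grip_force: 20

```text
clock: 11.42
tcp_pos: [0.5534, 0.2919, 0.044]
orientation: [0.161, -3.13, 0.006]
contact_force: [-0.0, 2.2, -6.4]
grip_width: 0.0136
```

```bash
python3 -c "
from h import *
o,M=st(); c=np.array([.6147,.231,0]);A=R.from_euler('z',.104).as_matrix()
print((o['tcp_pos']-c)@A)
d=A@[0,-1,0]; print(d@M)
snap('scene','g9s',(320,180,420,280),6)"
```

```text
t 11.42 tcp [0.5534 0.2919 0.044 ] grip 0.0136 F [-0.   2.2 -6.4]
[[-0.995 -0.102 -0.007]
 [-0.102  0.995 -0.004]
 [ 0.008 -0.003 -1.   ]]
[-0.0546359   0.06695772  0.04398233]
[-0.00146671 -0.99999366  0.00324501]
```

View pics/g9s.png

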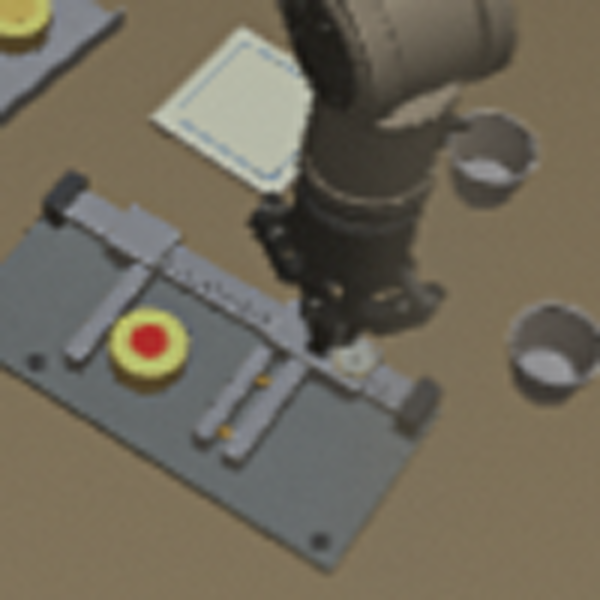

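Emit:
jog_arm:
  rows:
    - {"xyz": [0,-0.8,0],"delta_rot": [0,0,0],"fingers": 0.95}
    - {"xyz": [0,-1.6,0],"delta_rot": [0,0,0],"fingers": 0.95}
    - {"xyz": [0,-2.3,0],"delta_rot": [0,0,0],"fingers": 0.95}
    - {"xyz": [0,-2.8,0],"delta_rot": [0,0,0],"fingers": 0.95}
    - {"xyz": [0,-3,0],"delta_rot": [0,0,0],"fingers": 0.95}

```text
clock: 11.88
tcp_pos: [0.5566, 0.2604, 0.044]
orientation: [0.159, -3.13, 0.007]
contact_force: [-1.2, 2.1, -7.3]
grip_width: 0.0136
```

```bash
cat >> h.py <<'E'
def cal():
    o,M=st(); c=np.array([.6147,.231,0]);A=R.from_euler('z',.104).as_matrix()
    q=(o['tcp_pos']-c)@A; print('cal',q.round(4),'gap~',round(q[1]-.035+.0565,4),'Fcal',(o['contact_force']@A).round(2))
E
python3 -c "
from h import *
cal()
snap('scene','g10s',(320,180,420,280),6)"
```

```text
t 11.88 tcp [0.5566 0.2604 0.044 ] grip 0.0136 F [-1.2  2.1 -7.3]
[[-0.995 -0.101 -0.008]
 [-0.101  0.995 -0.005]
 [ 0.008 -0.004 -1.   ]]
cal [-0.0547  0.0353  0.044 ] gap~ 0.0568 Fcal [-0.98  2.22 -7.27]
```

View pics/g10s.png

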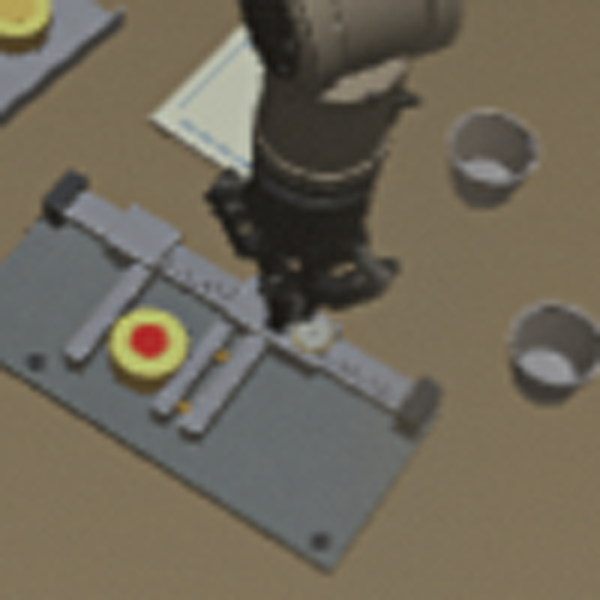

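Emit:
jog_arm:
  rows:
    - {"xyz": [0,-0.1,0],"delta_rot": [0,0,0],"fingers": 0.95}
    - {"xyz": [0,-0.2,0],"delta_rot": [0,0,0],"fingers": 0.95}
    - {"xyz": [0,-0.3,0],"delta_rot": [0,0,0],"fingers": 0.95}
    - {"xyz": [0,-0.4,0],"delta_rot": [0,0,0],"fingers": 0.95}
    - {"xyz": [0,-0.4,0],"delta_rot": [0,0,0],"fingers": 0.95}

```text
clock: 12.35
tcp_pos: [0.557, 0.2566, 0.044]
orientation: [0.159, -3.13, 0.007]
contact_force: [1.5, 1.8, -9.2]
grip_width: 0.0135
```

```bash
python3 -c "
from h import *
cal()"
```

```text
t 12.35 tcp [0.557  0.2566 0.044 ] grip 0.0135 F [ 1.5  1.8 -9.2]
[[-0.995 -0.101 -0.008]
 [-0.101  0.995 -0.005]
 [ 0.008 -0.004 -1.   ]]
cal [-0.0547  0.0315  0.044 ] gap~ 0.053 Fcal [ 1.67  1.61 -9.2 ]
```

Emit:
jog_arm:
  rows:
    - {"xyz": [0,-0.1,0],"delta_rot": [0,0,0],"fingers": 0.95}
    - {"xyz": [0,-0.2,0],"delta_rot": [0,0,0],"fingers": 0.95}
    - {"xyz": [0,-0.3,0],"delta_rot": [0,0,0],"fingers": 0.95}
    - {"xyz": [0,-0.3,0],"delta_rot": [0,0,0],"fingers": 0.95}
    - {"xyz": [0,-0.3,0],"delta_rot": [0,0,0],"fingers": 0.95}

```text
clock: 12.77
tcp_pos: [0.5572, 0.2542, 0.044]
orientation: [0.16, -3.13, 0.006]
contact_force: [0.8, 5.1, -10.9]
grip_width: 0.0137
```

```bash
python3 -c "
from h import *
cal()
snap('scene','g11s',(320,180,420,280),6)"
```

```text
t 12.77 tcp [0.5572 0.2542 0.044 ] grip 0.0137 F [  0.8   5.1 -10.9]
[[-0.995 -0.102 -0.008]
 [-0.102  0.995 -0.004]
 [ 0.008 -0.003 -1.   ]]
cal [-0.0547  0.029   0.044 ] gap~ 0.0505 Fcal [  1.36   5.02 -10.88]
```

View pics/g11s.png

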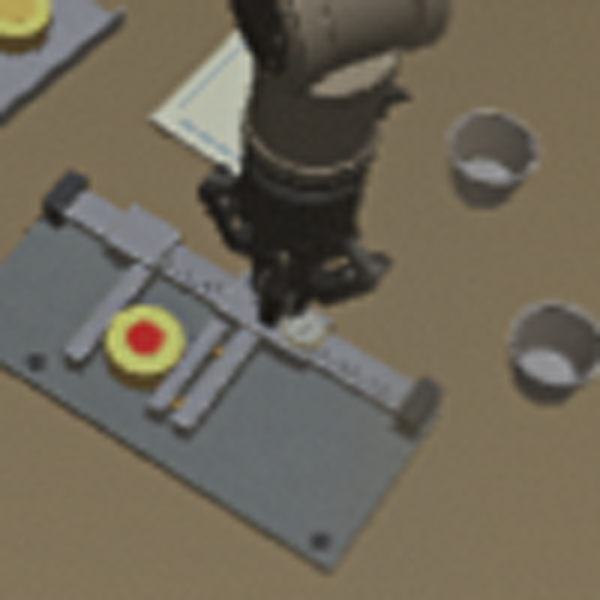

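Emit:
jog_arm:
  rows:
    - {"xyz": [0,-0.1,0],"delta_rot": [0,0,0],"fingers": 0.95}
    - {"xyz": [0,-0.2,0],"delta_rot": [0,0,0],"fingers": 0.95}
    - {"xyz": [0,-0.2,0],"delta_rot": [0,0,0],"fingers": 0.95}
    - {"xyz": [0,-0.2,0],"delta_rot": [0,0,0],"fingers": 0.95}
    - {"xyz": [0,-0.2,0],"delta_rot": [0,0,0],"fingers": 0.95}

```text
clock: 13.23
tcp_pos: [0.5574, 0.253, 0.044]
orientation: [0.16, -3.13, 0.004]
contact_force: [1.8, 5.8, -11.9]
grip_width: 0.0133
```

```bash
python3 -c "
from h import *
cal()"
```

```text
t 13.23 tcp [0.5574 0.253  0.044 ] grip 0.0133 F [  1.8   5.8 -11.9]
[[-0.995 -0.102 -0.007]
 [-0.102  0.995 -0.003]
 [ 0.008 -0.002 -1.   ]]
cal [-0.0548  0.0278  0.044 ] gap~ 0.0493 Fcal [  2.36   5.6  -11.85]
```

Emit:
jog_arm:
  rows:
    - {"xyz": [0,0,0],"delta_rot": [0,0,0],"fingers": 0.95}
    - {"xyz": [0,0,0],"delta_rot": [0,0,0],"fingers": 0.95}
    - {"xyz": [0,0,0],"delta_rot": [0,0,0],"fingers": 0.95}
    - {"xyz": [0,0,0],"delta_rot": [0,0,0],"fingers": 0.95}
    - {"xyz": [0,0,0],"delta_rot": [0,0,0],"fingers": 0.95}

```text
clock: 13.65
tcp_pos: [0.5573, 0.2532, 0.044]
orientation: [0.161, -3.13, 0.003]
contact_force: [1.1, 4.8, -10.4]
grip_width: 0.0136
```

Emit:
jog_arm:
  rows:
    - {"xyz": [0,0,0],"delta_rot": [0,0,0],"fingers": 0.95}
    - {"xyz": [0,0,0],"delta_rot": [0,0,0],"fingers": 0.95}
    - {"xyz": [0,0,0],"delta_rot": [0,0,0],"fingers": 0.95}
    - {"xyz": [0,0,0],"delta_rot": [0,0,0],"fingers": 0.95}
    - {"xyz": [0,0,0],"delta_rot": [0,0,0],"fingers": 0.95}

```text
clock: 14.07
tcp_pos: [0.5573, 0.2532, 0.044]
orientation: [0.161, -3.13, 0.003]
contact_force: [1.7, 4.6, -10.2]
grip_width: 0.0134
```

Emit:
jog_arm:
  rows:
    - {"xyz": [0,0,0],"delta_rot": [0,0,0],"fingers": 0.95}
    - {"xyz": [0,0,0],"delta_rot": [0,0,0],"fingers": 0.95}
    - {"xyz": [0,0,0],"delta_rot": [0,0,0],"fingers": 0.95}
    - {"xyz": [0,0,0],"delta_rot": [0,0,0],"fingers": 0.95}
    - {"xyz": [0,0,0],"delta_rot": [0,0,0],"fingers": 0.95}

```text
clock: 14.48
tcp_pos: [0.5573, 0.2532, 0.044]
orientation: [0.161, -3.13, 0.003]
contact_force: [-0.3, 4.7, -9.3]
grip_width: 0.0137
```

```bash
python3 -c "
from h import *
cal()
snap('scene','g12s',(320,180,420,280),6)"
```

```text
t 14.48 tcp [0.5573 0.2532 0.044 ] grip 0.0137 F [-0.3  4.7 -9.3]
[[-0.995 -0.102 -0.007]
 [-0.102  0.995 -0.002]
 [ 0.008 -0.002 -1.   ]]
cal [-0.0548  0.0281  0.044 ] gap~ 0.0496 Fcal [ 0.21  4.7  -9.29]
```

View pics/g12s.png

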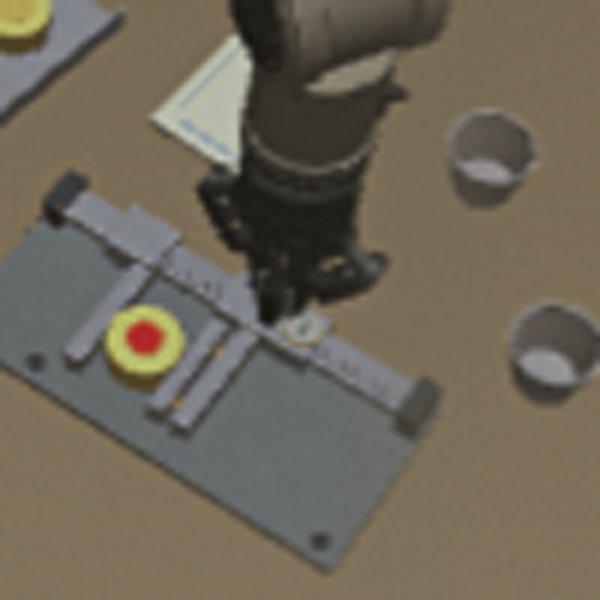

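Emit:
jog_arm:
  rows:
    - {"xyz": [0,-0.1,0],"delta_rot": [0,0,0],"fingers": 0.95}
    - {"xyz": [0,-0.2,0],"delta_rot": [0,0,0],"fingers": 0.95}
    - {"xyz": [0,-0.3,0],"delta_rot": [0,0,0],"fingers": 0.95}
    - {"xyz": [0,-0.3,0],"delta_rot": [0,0,0],"fingers": 0.95}
    - {"xyz": [0,-0.3,0],"delta_rot": [0,0,0],"fingers": 0.95}

```text
clock: 14.95
tcp_pos: [0.5575, 0.2513, 0.044]
orientation: [0.162, -3.13, 0.0]
contact_force: [1.8, 7.1, -12.6]
grip_width: 0.0136
```

Emit:
jog_arm:
  rows:
    - {"xyz": [0,0,0],"delta_rot": [0,0,0],"fingers": 0.95}
    - {"xyz": [0,0,0],"delta_rot": [0,0,0],"fingers": 0.95}
    - {"xyz": [0,0,0],"delta_rot": [0,0,0],"fingers": 0.95}
    - {"xyz": [0,0,0],"delta_rot": [0,0,0],"fingers": 0.95}
    - {"xyz": [0,0,0],"delta_rot": [0,0,0],"fingers": 0.95}

```text
clock: 15.37
tcp_pos: [0.5575, 0.2518, 0.044]
orientation: [0.162, -3.13, -0.001]
contact_force: [1.6, 6.3, -12.2]
grip_width: 0.0134
```

Emit:
jog_arm:
  rows:
    - {"xyz": [0,0,0],"delta_rot": [0,0,0],"fingers": 0.95}
    - {"xyz": [0,0,0],"delta_rot": [0,0,0],"fingers": 0.95}
    - {"xyz": [0,0,0],"delta_rot": [0,0,0],"fingers": 0.95}
    - {"xyz": [0,0,0],"delta_rot": [0,0,0],"fingers": 0.95}
    - {"xyz": [0,0,0],"delta_rot": [0,0,0],"fingers": 0.95}

```text
clock: 15.78
tcp_pos: [0.5575, 0.252, 0.044]
orientation: [0.162, -3.13, -0.002]
contact_force: [1.5, 5.5, -11.2]
grip_width: 0.0136
```

Emit:
jog_arm:
  rows:
    - {"xyz": [0,0,0],"delta_rot": [0,0,0],"fingers": 0.95}
    - {"xyz": [0,0,0],"delta_rot": [0,0,0],"fingers": 0.95}
    - {"xyz": [0,0,0],"delta_rot": [0,0,0],"fingers": 0.95}
    - {"xyz": [0,0,0],"delta_rot": [0,0,0],"fingers": 0.95}
    - {"xyz": [0,0,0],"delta_rot": [0,0,0],"fingers": 0.95}

```text
clock: 16.2
tcp_pos: [0.5575, 0.252, 0.044]
orientation: [0.162, -3.13, -0.002]
contact_force: [1.4, 4.4, -11.0]
grip_width: 0.0137
```

```bash
python3 -c "
from h import *
cal()"
```

```text
t 16.2 tcp [0.5575 0.252  0.044 ] grip 0.0137 F [  1.4   4.4 -11. ]
[[-0.995 -0.103 -0.007]
 [-0.103  0.995  0.001]
 [ 0.007  0.001 -1.   ]]
cal [-0.0547  0.0269  0.044 ] gap~ 0.0484 Fcal [  1.8    4.25 -11.05]
```

Emit:
jog_arm:
  rows:
    - {"xyz": [0,0.8,0],"delta_rot": [0,0,0],"fingers": 0.95}
    - {"xyz": [0,1.7,0],"delta_rot": [0,0,0],"fingers": 0.95}
    - {"xyz": [0,2.6,0],"delta_rot": [0,0,0],"fingers": 0.95}
    - {"xyz": [0,3.5,0],"delta_rot": [0,0,0],"fingers": 0.95}
    - {"xyz": [0,4,0],"delta_rot": [0,0,0],"fingers": 0.95}

```text
clock: 16.62
tcp_pos: [0.5533, 0.2929, 0.044]
orientation: [0.163, -3.131, -0.001]
contact_force: [1.2, -1.9, -6.7]
grip_width: 0.0134
```

```bash
python3 -c "
from h import *
cal()
snap('scene','g13s',(320,180,420,280),6)"
```

```text
t 16.62 tcp [0.5533 0.2929 0.044 ] grip 0.0134 F [ 1.2 -1.9 -6.7]
[[-0.995 -0.104 -0.007]
 [-0.104  0.995  0.   ]
 [ 0.007  0.001 -1.   ]]
cal [-0.0546  0.0679  0.044 ] gap~ 0.0894 Fcal [ 1.01 -2.05 -6.73]
```

View pics/g13s.png

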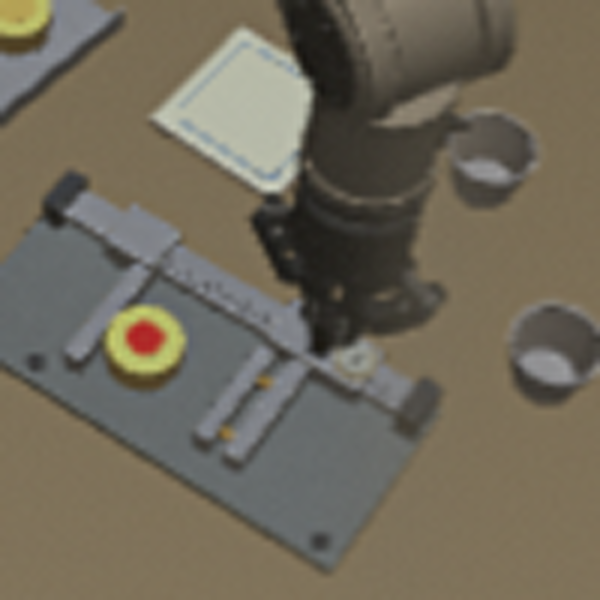

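Emit:
jog_arm:
  rows:
    - {"xyz": [0,0,0],"delta_rot": [0,0,0],"fingers": 0.6}
    - {"xyz": [0,0,0],"delta_rot": [0,0,0],"fingers": 0.55}
    - {"xyz": [0,0,0],"delta_rot": [0,0,0],"fingers": 0.55}
    - {"xyz": [0,0,-1],"delta_rot": [0,0,0],"fingers": 0.55}
    - {"xyz": [0,0,-3],"delta_rot": [0,0,0],"fingers": 0.55}

```text
clock: 17.08
tcp_pos: [0.5525, 0.2928, 0.0732]
orientation: [0.165, -3.128, -0.0]
contact_force: [0.1, -1.0, 0.7]
grip_width: 0.0385
```

Emit:
jog_arm:
  rows:
    - {"xyz": [0,0,-2],"delta_rot": [0,0,0],"fingers": 0.5}
    - {"xyz": [0,0,-4],"delta_rot": [0,0,0],"fingers": 0.4}
    - {"xyz": [0,0,-6],"delta_rot": [0,0,7],"fingers": 0.24}
    - {"xyz": [-2,-2,-6],"delta_rot": [0,0,14],"fingers": 0.24}
    - {"xyz": [-4,-4,-6],"delta_rot": [0,0,21],"fingers": 0.24}

```text
clock: 17.5
tcp_pos: [0.5972, 0.2594, 0.1364]
orientation: [-0.412, -3.108, -0.003]
contact_force: [0.4, -0.1, -1.2]
grip_width: 0.0648
```

Emit:
jog_arm:
  rows:
    - {"xyz": [0,0,0],"delta_rot": [0,0,7],"fingers": 0.24}
    - {"xyz": [0,0,0],"delta_rot": [0,0,14],"fingers": 0.24}
    - {"xyz": [0,0,0],"delta_rot": [0,0,21],"fingers": 0.24}
    - {"xyz": [0,0,0],"delta_rot": [0,0,28],"fingers": 0.24}
    - {"xyz": [0,0,0],"delta_rot": [0,0,35],"fingers": 0.24}

```text
clock: 17.92
tcp_pos: [0.5974, 0.2596, 0.1377]
orientation: [-1.336, -2.837, -0.002]
contact_force: [0.2, -0.0, 0.6]
grip_width: 0.065
```

```bash
python3 -c "
from h import *
snap('scene','g14s',(320,180,420,280),6)
for n in('scene',):
    im=imaging.grab_frame(n); hsv=cv2.cvtColor(im,cv2.COLOR_BGR2HSV)
    red=((hsv[...,0]<8)|(hsv[...,0]>172))&(hsv[...,1]>150)&(hsv[...,2]>60)
    k,l,s,c=cv2.connectedComponentsWithStats(red.astype(np.uint8))
    for i in range(1,k):
        p=w(n,c[i],.038)[0]
        if s[i,4]>3 and abs(p[0]-.63)<.1 and abs(p[1]-.2)<.12: print(n,'red',c[i].round(1),s[i,4],p.round(4))
plan(.633,.205,.09,.104)
"
```

```text
scene red [343.6 235.8] 23 [0.6315 0.204  0.038 ]
t 18.02 tcp [0.5974 0.2597 0.1378] grip 0.0649 F [ 0.7 -0.1 -0.6]
[[-0.641  0.768 -0.004]
 [ 0.768  0.641  0.003]
 [ 0.005 -0.001 -1.   ]]
shift cm [-6.51 -0.77  4.75] turn deg [-0.2 -0.3 33.9] dist 8.1 J7 -0.2 J [ 0.02  0.66 -0.77  1.66  0.5   1.04 -0.2 ]
```

View pics/g14s.png

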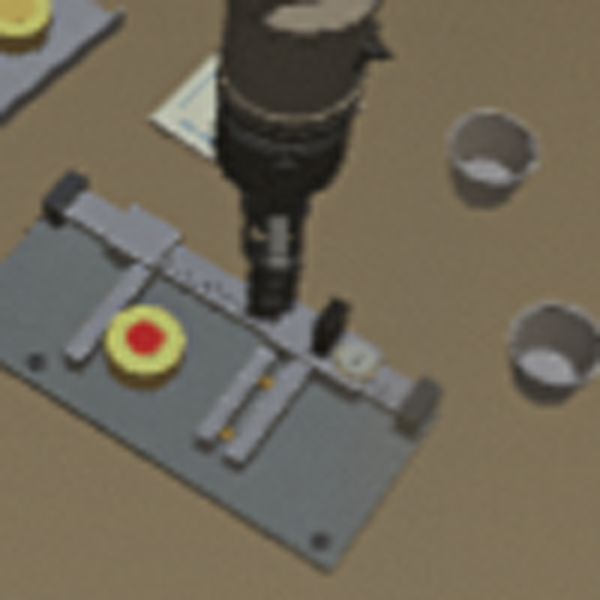

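Emit:
jog_arm:
  rows:
    - {"xyz": [-2,-0.4,0],"delta_rot": [-0.2,-0.3,7],"fingers": 0.24}
    - {"xyz": [-4,-0.8,0],"delta_rot": [-0.2,-0.3,14],"fingers": 0.24}
    - {"xyz": [-6,-0.9,1],"delta_rot": [-0.2,-0.3,21],"fingers": 0.24}
    - {"xyz": [-6.7,-0.9,2.5],"delta_rot": [-0.2,-0.3,28],"fingers": 0.24}
    - {"xyz": [-6.7,-0.9,4],"delta_rot": [-0.2,-0.3,33.9],"fingers": 0.24}

```text
clock: 18.43
tcp_pos: [0.6356, 0.1997, 0.098]
orientation: [2.108, 2.325, 0.003]
contact_force: [-0.3, 1.4, -0.8]
grip_width: 0.0652
```

```bash
python3 -c "
from h import *
plan(.633,.203,.014,.104)
"
```

```text
t 18.43 tcp [0.6356 0.1997 0.098 ] grip 0.0652 F [-0.3  1.4 -0.8]
[[-0.098  0.995  0.003]
 [ 0.995  0.098 -0.001]
 [-0.001  0.003 -1.   ]]
shift cm [ 0.36 -0.26  8.4 ] turn deg [ 0.2  0.1 -0.3] dist 8.4 J7 -0.65 J [ 0.01  0.67 -0.6   1.65  0.45  0.95 -0.65]
```

Emit:
jog_arm:
  rows:
    - {"xyz": [0.4,-0.3,1.5],"delta_rot": [0.2,0.1,0],"fingers": 0.24}
    - {"xyz": [0.4,-0.3,3],"delta_rot": [0.2,0.1,0],"fingers": 0.24}
    - {"xyz": [0.4,-0.3,4.3],"delta_rot": [0.2,0.1,0],"fingers": 0.24}
    - {"xyz": [0.4,-0.3,5],"delta_rot": [0.2,0.1,0],"fingers": 0.24}
    - {"xyz": [0.4,-0.3,5],"delta_rot": [0.2,0.1,0],"fingers": 0.24}

```text
clock: 18.85
tcp_pos: [0.631, 0.2032, 0.0458]
orientation: [-2.105, -2.329, 0.004]
contact_force: [0.2, 0.1, -0.6]
grip_width: 0.0647
```

```bash
python3 -c "
from h import *
plan(.633,.203,.014,.104)
"
```

```text
t 18.85 tcp [0.631  0.2032 0.0458] grip 0.0647 F [ 0.2  0.1 -0.6]
[[-0.101  0.995 -0.003]
 [ 0.995  0.101 -0.   ]
 [ 0.    -0.003 -1.   ]]
shift cm [-0.04  0.21  3.18] turn deg [-0.2 -0.  -0.2] dist 3.2 J7 -0.68 J [-0.01  0.74 -0.57  1.68  0.49  0.87 -0.68]
```

Emit:
jog_arm:
  rows:
    - {"xyz": [0,0.2,1],"delta_rot": [-0.2,0,0],"fingers": 0.24}
    - {"xyz": [0,0.2,2],"delta_rot": [-0.2,0,0],"fingers": 0.24}
    - {"xyz": [0,0.2,2.7],"delta_rot": [-0.2,0,0],"fingers": 0.24}
    - {"xyz": [0,0.2,3],"delta_rot": [-0.2,0,0],"fingers": 0.24}
    - {"xyz": [0,0.2,3],"delta_rot": [-0.2,0,0],"fingers": 0.24}

```text
clock: 19.27
tcp_pos: [0.6323, 0.2032, 0.0148]
orientation: [-2.106, -2.33, 0.002]
contact_force: [0.3, 0.8, 0.1]
grip_width: 0.0644
```

Emit:
jog_arm:
  rows:
    - {"xyz": [0,0,0],"delta_rot": [0,0,0],"fingers": 0.35}
    - {"xyz": [0,0,0],"delta_rot": [0,0,0],"fingers": 0.45}
    - {"xyz": [0,0,0],"delta_rot": [0,0,0],"fingers": 0.6}
    - {"xyz": [0,0,0],"delta_rot": [0,0,0],"fingers": 0.6}
    - {"xyz": [0,0,0],"delta_rot": [0,0,0],"fingers": 0.6}
  grip_force: 25

```text
clock: 19.68
tcp_pos: [0.6325, 0.2033, 0.015]
orientation: [-2.106, -2.331, 0.001]
contact_force: [-0.2, 0.3, 0.6]
grip_width: 0.0512
```

Emit:
jog_arm:
  rows:
    - {"xyz": [0,0,0],"delta_rot": [0,0,0],"fingers": 0.6}
    - {"xyz": [0,0,-1],"delta_rot": [0,0,0],"fingers": 0.6}
    - {"xyz": [0,0,-3],"delta_rot": [0,0,0],"fingers": 0.6}
    - {"xyz": [0,0,-5],"delta_rot": [0,0,0],"fingers": 0.6}
    - {"xyz": [0,0,-7],"delta_rot": [0,0,0],"fingers": 0.6}

```text
clock: 20.1
tcp_pos: [0.6324, 0.2032, 0.0864]
orientation: [-2.106, -2.331, 0.002]
contact_force: [-0.2, 0.1, 0.2]
grip_width: 0.0509
```

```bash
python3 -c "
from h import *
snap('scene','g15s',(310,160,420,270),6)
plan(.4197,.1324,.08,.104)
"
```

```text
t 20.15 tcp [0.6348 0.2045 0.091 ] grip 0.0508 F [1.1 0.8 2. ]
[[-0.101  0.995  0.005]
 [ 0.995  0.101  0.002]
 [ 0.001  0.005 -1.   ]]
shift cm [ -5.   -22.13   0.99] turn deg [ 0.3 -0.1 -0.2] dist 22.7 J7 -0.66 J [ 0.01  0.68 -0.6   1.66  0.46  0.94 -0.66]
```

View pics/g15s.png

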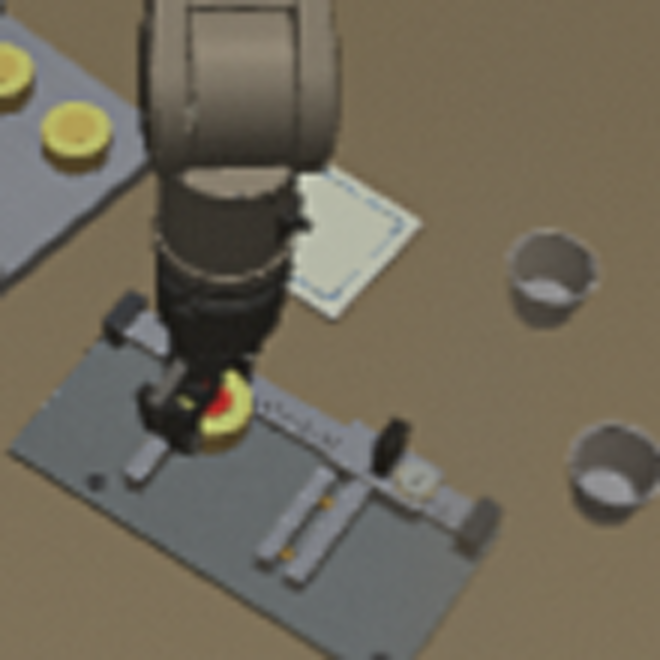

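Emit:
jog_arm:
  rows:
    - {"xyz": [-0.9,-3.5,0],"delta_rot": [0,0,0],"fingers": 0.6}
    - {"xyz": [-1.8,-7.5,0],"delta_rot": [0,0,0],"fingers": 0.6}
    - {"xyz": [-2.7,-11.5,0],"delta_rot": [0,0,0],"fingers": 0.6}
    - {"xyz": [-3.6,-15,0],"delta_rot": [0,0,0],"fingers": 0.6}
    - {"xyz": [-4.2,-18,0],"delta_rot": [0,0,0],"fingers": 0.6}

```text
clock: 20.57
tcp_pos: [0.4573, 0.143, 0.0904]
orientation: [2.104, 2.328, 0.005]
contact_force: [-0.2, 1.0, -0.4]
grip_width: 0.0511
```

```bash
python3 -c "
from h import *
plan(.4197,.1324,.05)
"
```

```text
t 20.57 tcp [0.4573 0.143  0.0904] grip 0.0511 F [-0.2  1.  -0.4]
[[-0.101  0.995  0.004]
 [ 0.995  0.101  0.   ]
 [-0.     0.004 -1.   ]]
shift cm [-0.67 -3.87  4.02] turn deg [ 0.2  0.  -0. ] dist 5.6 J7 -0.71 J [ 0.12  0.44 -0.67  2.1   0.41  0.73 -0.71]
```

Emit:
jog_arm:
  rows:
    - {"xyz": [-0.3,-1.5,1],"delta_rot": [0.2,0,0],"fingers": 0.6}
    - {"xyz": [-0.6,-3,2],"delta_rot": [0.2,0,0],"fingers": 0.6}
    - {"xyz": [-0.7,-3.9,3],"delta_rot": [0.2,0,0],"fingers": 0.6}
    - {"xyz": [-0.7,-3.9,4],"delta_rot": [0.2,0,0],"fingers": 0.6}
    - {"xyz": [-0.7,-3.9,4],"delta_rot": [0.2,0,0],"fingers": 0.6}

```text
clock: 20.98
tcp_pos: [0.4189, 0.1317, 0.0494]
orientation: [2.106, 2.331, -0.002]
contact_force: [-0.0, 0.4, -0.6]
grip_width: 0.0512
```

```bash
python3 -c "
from h import *
plan(.4197,.1324,.012)
snap('scene','g16s',(310,140,420,250),6)
"
```

```text
t 20.98 tcp [0.4189 0.1317 0.0494] grip 0.0512 F [-0.   0.4 -0.6]
[[-0.101  0.995 -0.   ]
 [ 0.995  0.101 -0.001]
 [-0.001 -0.001 -1.   ]]
shift cm [0.07 0.09 3.74] turn deg [-0.   0.1  0. ] dist 3.7 J7 -0.79 J [ 0.08  0.46 -0.63  2.21  0.47  0.61 -0.79]
```

View pics/g16s.png

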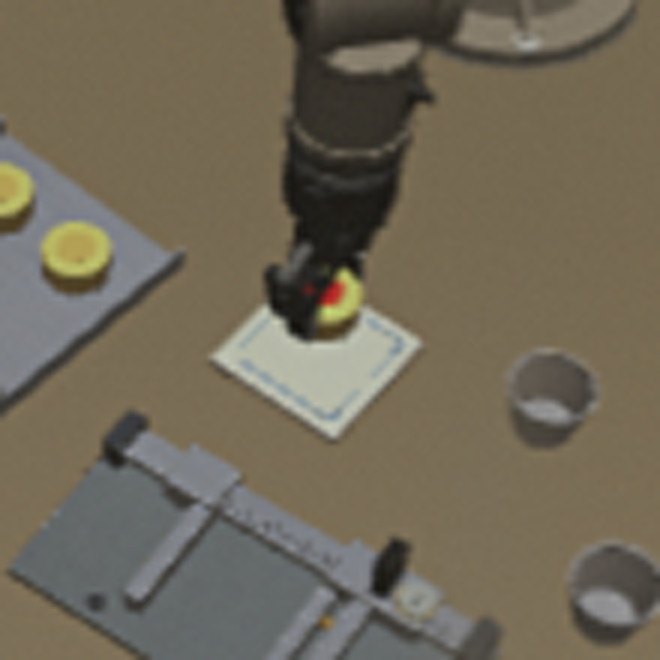

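Emit:
jog_arm:
  rows:
    - {"xyz": [0.1,0.1,1],"delta_rot": [0,0,0],"fingers": 0.6}
    - {"xyz": [0.1,0.1,2],"delta_rot": [0,0,0],"fingers": 0.6}
    - {"xyz": [0.1,0.1,3],"delta_rot": [0,0,0],"fingers": 0.6}
    - {"xyz": [0.1,0.1,3.6],"delta_rot": [0,0,0],"fingers": 0.6}
    - {"xyz": [0.1,0.1,3.7],"delta_rot": [0,0,0],"fingers": 0.6}

```text
clock: 21.45
tcp_pos: [0.4199, 0.1331, 0.0115]
orientation: [-2.105, -2.331, 0.003]
contact_force: [-0.2, 0.4, -0.1]
grip_width: 0.051
```

```bash
python3 -c "
from h import *
plan(.4197,.1324,.012)
"
```

```text
t 21.45 tcp [0.4199 0.1331 0.0115] grip 0.051 F [-0.2  0.4 -0.1]
[[-0.101  0.995 -0.002]
 [ 0.995  0.101 -0.001]
 [-0.001 -0.002 -1.   ]]
shift cm [-0.07 -0.02 -0.05] turn deg [-0.1  0.   0. ] dist 0.1 J7 -0.87 J [ 0.02  0.53 -0.56  2.22  0.56  0.53 -0.87]
```

Emit:
jog_arm:
  rows:
    - {"xyz": [0,0,0],"delta_rot": [0,0,0],"fingers": 0.4}
    - {"xyz": [0,0,0],"delta_rot": [0,0,0],"fingers": 0.3}
    - {"xyz": [0,0,0],"delta_rot": [0,0,0],"fingers": 0.2}
    - {"xyz": [0,0,0],"delta_rot": [0,0,0],"fingers": 0.2}
    - {"xyz": [0,0,-1],"delta_rot": [0,0,0],"fingers": 0.2}

```text
clock: 21.87
tcp_pos: [0.4191, 0.1328, 0.0211]
orientation: [-2.104, -2.33, 0.006]
contact_force: [-0.4, -0.4, 0.1]
grip_width: 0.0683
```

Emit:
jog_arm:
  rows:
    - {"xyz": [0,0,-3],"delta_rot": [0,0,0],"fingers": 0.2}
    - {"xyz": [0,0,-6],"delta_rot": [0,0,0],"fingers": 0.2}
    - {"xyz": [0,0,-9],"delta_rot": [0,0,0],"fingers": 0.2}
    - {"xyz": [0,0,-12],"delta_rot": [0,0,0],"fingers": 0.2}
    - {"xyz": [0,0,-12],"delta_rot": [0,0,0],"fingers": 0.2}

```text
clock: 22.28
tcp_pos: [0.4225, 0.1346, 0.1468]
orientation: [2.103, 2.329, 0.006]
contact_force: [0.8, -0.1, -0.3]
grip_width: 0.0685
```

```bash
python3 -c "
from h import *
snap('scene','g17s',(240,110,430,290),4);imaging.grab_frame('top')
locate('sample','cake',(.42,.132),z0=.008,maxd=10)
for p in[(.47,.405),(.36,.29),(.63,-.275),(.58,-.40)]: locate('cup1','cup',p,maxd=20)
plan(.6,-.1,.12,np.pi/2)
"
```

```text
sample top none
sample scene none
cup1 top conf 0.81 [0.4645 0.4065] 1-iou 0.088
cup1 scene conf 0.55 [0.4637 0.412 ] 1-iou 0.098
cup1 top conf 0.79 [0.363  0.2869] 1-iou 0.088
cup1 scene conf 0.45 [0.3607 0.2869] 1-iou 0.253
cup1 top conf 0.52 [ 0.6336 -0.2753] 1-iou 0.14
cup1 scene conf 0.66 [ 0.6282 -0.2739] 1-iou 0.157
cup1 top conf 0.82 [ 0.5821 -0.4008] 1-iou 0.112
cup1 scene conf 0.66 [ 0.58 -0.4 ] 1-iou 1.0
t 22.88 tcp [0.4193 0.1331 0.1407] grip 0.0682 F [-0.4  0.8 -0.7]
[[-0.102  0.995 -0.005]
 [ 0.995  0.102 -0.002]
 [-0.001 -0.005 -1.   ]]
shift cm [-25.02  15.61   2.02] turn deg [ -0.3  -0.2 -84.2] dist 29.6 J7 -0.62 J [ 0.21  0.3  -0.75  2.14  0.29  0.8  -0.62]
```

View pics/g17s.png

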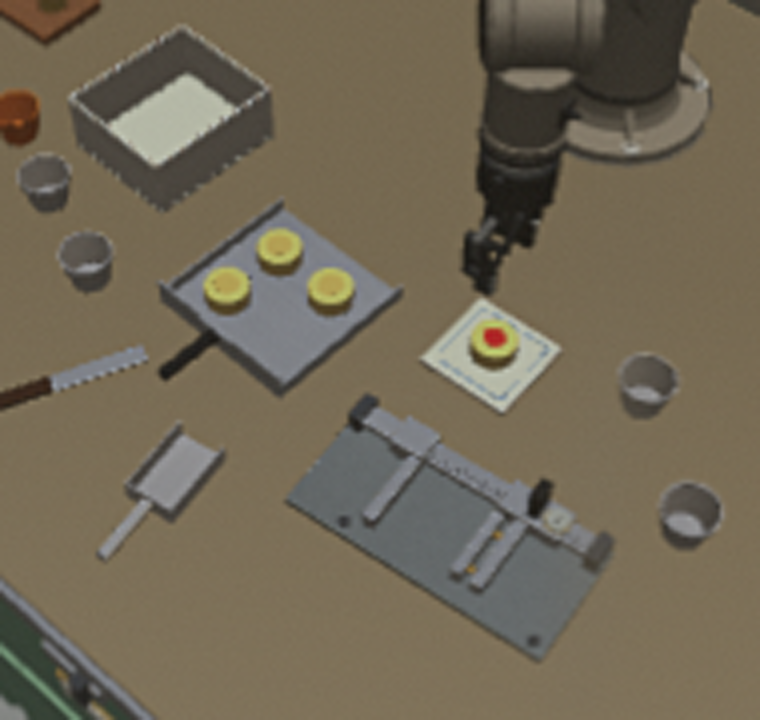

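```bash
python3 -c "
from h import *
im=imaging.grab_frame('scene')
d=imaging.tip_of('scene','tray_grip');[print(x['conf'],x['position'],w('scene',x['position'],.03)) for x in d[:2]]
im=cv2.imread('pics/top0.png')
m=(im.max(2)<60); m[:165]=0;m[192:]=0;m[:,:345]=0;m[:,365:]=0
ys,xs=np.nonzero(m);P=w('top',np.c_[xs,ys],.036);print(len(P),P.mean(0),P.min(0),P.max(0))
v=P[:,:2]-P[:,:2].mean(0);u,s,vt=np.linalg.svd(v);print(vt[0],s)
"
```

```text
0.88 [288.4, 199.8] [[ 0.64741209 -0.0851026   0.03      ]]
71 [ 0.64626811 -0.09853996  0.036     ] [ 0.61101477 -0.10451595  0.036     ] [ 0.68201977 -0.09235673  0.036     ]
[-0.99911922  0.04196178] [0.17566453 0.02763373]
```

Emit:
jog_arm:
  rows:
    - {"xyz": [-2,2,0],"delta_rot": [0,0,-7],"fingers": 0.3}
    - {"xyz": [-5,4,0],"delta_rot": [0,0,-14],"fingers": 0.4}
    - {"xyz": [-8,6,0],"delta_rot": [0,0,-21],"fingers": 0.5}
    - {"xyz": [-11,8,0],"delta_rot": [0,0,-28],"fingers": 0.5}
    - {"xyz": [-14,10,0],"delta_rot": [0,0,-35],"fingers": 0.5}

```text
clock: 23.4
tcp_pos: [0.5341, 0.0024, 0.1406]
orientation: [-1.297, -2.858, 0.005]
contact_force: [-0.3, 1.1, 0.2]
grip_width: 0.0429
```

```bash
python3 -c "
from h import *
plan(.635,-.098,.12,np.pi/2-.047)
"
```

```text
t 23.4 tcp [0.5341 0.0024 0.1406] grip 0.0429 F [-0.3  1.1  0.2]
[[-0.659  0.752 -0.004]
 [ 0.752  0.659 -0.002]
 [ 0.001 -0.004 -1.   ]]
shift cm [-14.21   0.99   2.03] turn deg [ -0.2  -0.2 -46.1] dist 14.4 J7 0.22 J [ 0.5   0.47 -0.78  1.93  0.42  0.91  0.22]
```

Emit:
jog_arm:
  rows:
    - {"xyz": [-2.8,0.2,0],"delta_rot": [-0.2,-0.2,-7],"fingers": 0.5}
    - {"xyz": [-5.6,0.4,0],"delta_rot": [-0.2,-0.2,-14],"fingers": 0.5}
    - {"xyz": [-8.4,0.6,0],"delta_rot": [-0.2,-0.2,-21],"fingers": 0.5}
    - {"xyz": [-11.3,0.8,1],"delta_rot": [-0.2,-0.2,-28],"fingers": 0.5}
    - {"xyz": [-14.2,1,2],"delta_rot": [-0.2,-0.2,-35],"fingers": 0.5}

```text
clock: 23.82
tcp_pos: [0.6364, -0.0992, 0.1203]
orientation: [0.369, 3.118, -0.001]
contact_force: [0.4, 0.4, -0.4]
grip_width: 0.0428
```

```bash
python3 -c "
from h import *
plan(.635,-.0975,.08,np.pi/2-.047)
"
```

```text
t 23.82 tcp [ 0.6364 -0.0992  0.1203] grip 0.0428 F [ 0.4  0.4 -0.4]
[[-0.972  0.233  0.002]
 [ 0.233  0.972 -0.001]
 [-0.002 -0.    -1.   ]]
shift cm [0.18 0.14 4.03] turn deg [ -0.    0.1 -10.8] dist 4.0 J7 0.93 J [ 0.64  0.69 -0.84  1.69  0.59  1.03  0.93]
```

Emit:
jog_arm:
  rows:
    - {"xyz": [0.2,0.1,1],"delta_rot": [0,0.1,-5],"fingers": 0.5}
    - {"xyz": [0.2,0.1,2],"delta_rot": [0,0.1,-10.8],"fingers": 0.5}
    - {"xyz": [0.2,0.1,3],"delta_rot": [0,0.1,-10.8],"fingers": 0.5}
    - {"xyz": [0.2,0.1,4],"delta_rot": [0,0.1,-10.8],"fingers": 0.5}
    - {"xyz": [0.2,0.1,4],"delta_rot": [0,0.1,-10.8],"fingers": 0.5}

```text
clock: 24.23
tcp_pos: [0.6332, -0.0977, 0.078]
orientation: [-0.077, -3.137, 0.001]
contact_force: [0.1, 0.0, -1.1]
grip_width: 0.0429
```

```bash
python3 -c "
from h import *
plan(.635,-.0975,.013,np.pi/2-.047)
"
```

```text
t 24.23 tcp [ 0.6332 -0.0977  0.078 ] grip 0.0429 F [ 0.1  0.  -1.1]
[[-0.999  0.049 -0.004]
 [ 0.049  0.999 -0.   ]
 [ 0.004 -0.    -1.   ]]
shift cm [-0.2   0.03  6.5 ] turn deg [-0.  -0.2 -0.1] dist 6.5 J7 1.06 J [ 0.64  0.75 -0.85  1.71  0.66  0.99  1.06]
```

Emit:
jog_arm:
  rows:
    - {"xyz": [-0.2,0,1.5],"delta_rot": [0,-0.2,0],"fingers": 0.5}
    - {"xyz": [-0.2,0,3],"delta_rot": [0,-0.2,0],"fingers": 0.5}
    - {"xyz": [-0.2,0,4.5],"delta_rot": [0,-0.2,0],"fingers": 0.5}
    - {"xyz": [-0.2,0,5.5],"delta_rot": [0,-0.2,0],"fingers": 0.5}
    - {"xyz": [-0.2,0,6],"delta_rot": [0,-0.2,0],"fingers": 0.5}

```text
clock: 24.65
tcp_pos: [0.6336, -0.0978, 0.0156]
orientation: [-0.077, -3.138, 0.001]
contact_force: [-0.9, -0.0, 0.6]
grip_width: 0.0427
```

```bash
python3 -c "
from h import *
plan(.635,-.0975,.013,np.pi/2-.047)
snap('scene','h1s',(250,130,350,230),6)
"
```

```text
t 24.65 tcp [ 0.6336 -0.0978  0.0156] grip 0.0427 F [-0.9 -0.   0.6]
[[-0.999  0.049 -0.003]
 [ 0.049  0.999 -0.001]
 [ 0.003 -0.001 -1.   ]]
shift cm [-0.14  0.04  0.26] turn deg [-0.  -0.2 -0.1] dist 0.3 J7 1.01 J [ 0.6   0.83 -0.79  1.74  0.73  0.9   1.01]
```

View pics/h1s.png

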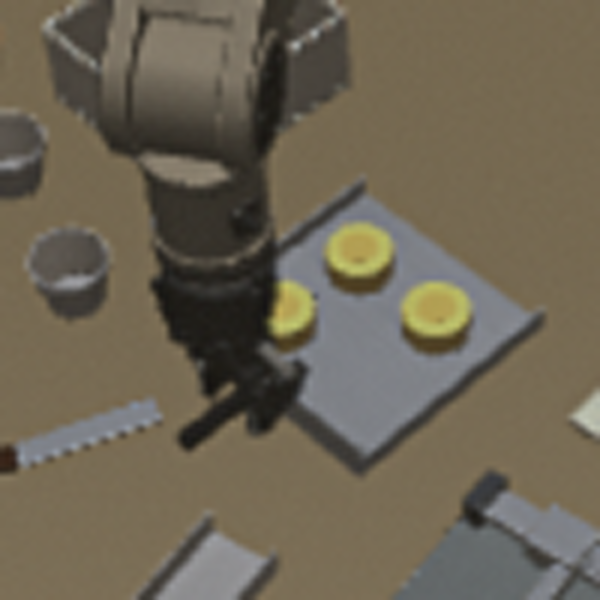

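Emit:
jog_arm:
  rows:
    - {"xyz": [-0.1,0,0.3],"delta_rot": [0,-0.2,0],"fingers": 0.5}
    - {"xyz": [-0.1,0,0.3],"delta_rot": [0,-0.2,0],"fingers": 0.7}
    - {"xyz": [-0.1,0,0.3],"delta_rot": [0,-0.2,0],"fingers": 0.95}
    - {"xyz": [-0.1,0,0.3],"delta_rot": [0,-0.2,0],"fingers": 0.95}
    - {"xyz": [-0.1,0,0.3],"delta_rot": [0,-0.2,0],"fingers": 0.95}
  grip_force: 120

```text
clock: 25.12
tcp_pos: [0.6351, -0.0977, 0.0133]
orientation: [0.078, 3.139, -0.001]
contact_force: [-0.3, -0.5, 1.6]
grip_width: 0.0115
```

Emit:
jog_arm:
  rows:
    - {"xyz": [0,0,0],"delta_rot": [0,0,0],"fingers": 1.0}
    - {"xyz": [0,0,0],"delta_rot": [0,0,0],"fingers": 1.0}
    - {"xyz": [0,0,0],"delta_rot": [0,0,0],"fingers": 1.0}
    - {"xyz": [0,0,-0.5],"delta_rot": [0,0,0],"fingers": 1.0}
    - {"xyz": [0,0,-1.2],"delta_rot": [0,0,0],"fingers": 1.0}

```text
clock: 25.53
tcp_pos: [0.6345, -0.0979, 0.0248]
orientation: [0.077, 3.14, -0.001]
contact_force: [0.1, -0.2, -2.6]
grip_width: 0.0115
```

```bash
python3 -c "
from h import *
o,M=st();print(o['moment'])
snap('scene','h2s',(250,130,350,230),6)
"
```

```text
t 25.53 tcp [ 0.6345 -0.0979  0.0248] grip 0.0115 F [ 0.1 -0.2 -2.6]
[[-0.999  0.049  0.   ]
 [ 0.049  0.999 -0.   ]
 [-0.    -0.    -1.   ]]
[ 0.01945564 -0.41404779  0.09224508]
```

View pics/h2s.png

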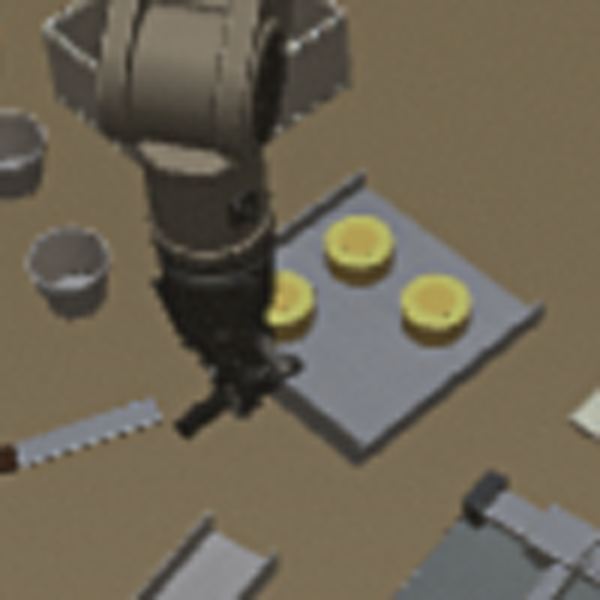

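Emit:
jog_arm:
  rows:
    - {"xyz": [0,0,-0.5],"delta_rot": [0,1,0],"fingers": 1.0}
    - {"xyz": [0,0,-1],"delta_rot": [0,2,0],"fingers": 1.0}
    - {"xyz": [0,0,-2],"delta_rot": [0,3,0],"fingers": 1.0}
    - {"xyz": [0,0,-3],"delta_rot": [0,4,0],"fingers": 1.0}
    - {"xyz": [0,0,-3],"delta_rot": [0,4,0],"fingers": 1.0}

```text
clock: 26.0
tcp_pos: [0.6376, -0.0976, 0.059]
orientation: [-0.076, -3.077, -0.002]
contact_force: [0.8, 0.5, -4.0]
grip_width: 0.0116
```

```bash
python3 -c "
from h import *
o,M=st();print(o['moment'])
snap('scene','h3s',(230,120,350,230),6)
"
```

```text
t 26.0 tcp [ 0.6376 -0.0976  0.059 ] grip 0.0116 F [ 0.8  0.5 -4. ]
[[-0.997  0.05  -0.063]
 [ 0.05   0.999  0.003]
 [ 0.064 -0.    -0.998]]
[ 0.01899041 -0.81587927 -0.01544519]
```

View pics/h3s.png

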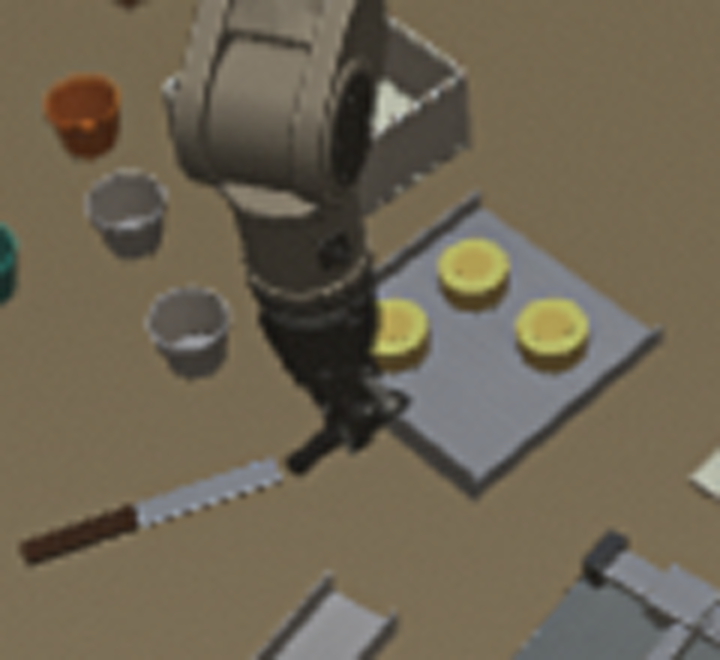

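```bash
cat >> h.py <<'E'
def trayov(name,droop=0,n='scene',b=(230,110,350,230),S=6,g=.125):
    """overlay tray model rigid to tool, with droop deg of lip-down"""
    o,M=st(); im=imaging.grab_frame(n); big=cv2.resize(im,None,fx=S,fy=S,interpolation=cv2.INTER_CUBIC)
    Tx=-M[:,0];Ty=M[:,1];Tz=-M[:,2]; Rt=np.c_[Tx,Ty,Tz]@R.from_euler('y',-droop,degrees=True).as_matrix()
    gp=o['tcp_pos']-M[:,2]*.0167
    for P in MODEL['tray']:
        q=np.round((proj(n,(P-[g,0,.030])@Rt.T+gp)+.5)*S).astype(np.int32); cv2.polylines(big,[cv2.convexHull(q)],True,(0,0,255),1)
    cv2.imwrite(f'pics/{name}.png',big[b[1]*S:b[3]*S,b[0]*S:b[2]*S])
    lip=gp+Rt@(np.array([-.095,0,.003])-[g,0,.03]); print('lip',lip.round(4),'tilt lipdown deg',np.degrees(np.arcsin(Rt[2,0])).round(1))
    return lip
E
python3 -c "
from h import *
trayov('h4s')
"
```

```text
t 26.05 tcp [ 0.637  -0.0977  0.0579] grip 0.0113 F [-0.   1.  -4.3]
[[-0.997  0.05  -0.064]
 [ 0.049  0.999  0.003]
 [ 0.064 -0.    -0.998]]
lip [ 0.417  -0.0867  0.0617] tilt lipdown deg -3.7
```

View pics/h4s.png

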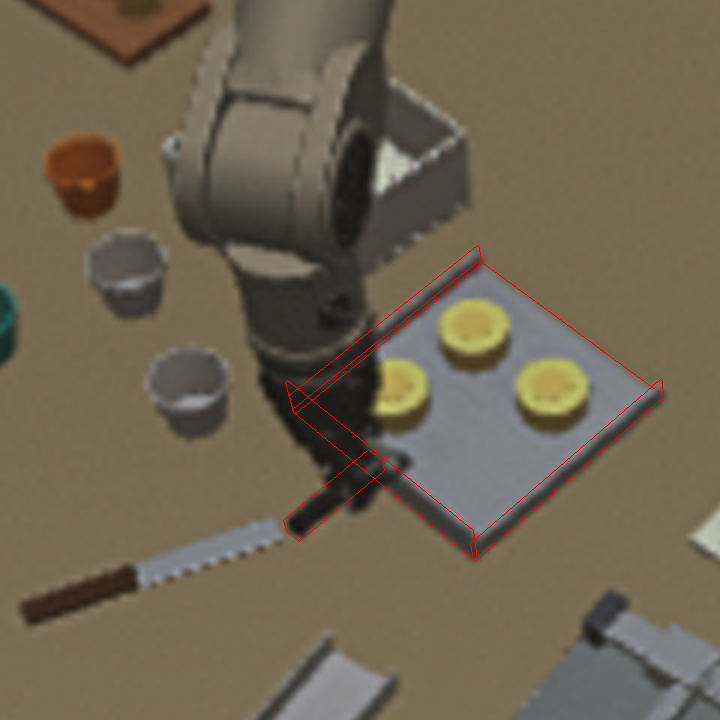

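```bash
cat >> h.py <<'E'
def trayplan(lip,tilt,yaw,g=.125):
    """tilt deg lip-down positive"""
    o,M=st()
    Rt=R.from_euler('z',yaw).as_matrix()@R.from_euler('y',-tilt,degrees=True).as_matrix()
    T=np.c_[-Rt[:,0],Rt[:,1],-Rt[:,2]]
    gp=np.array(lip)-Rt@(np.array([-.095,0,.003])-[g,0,.03]); tcp=gp+T[:,2]*.0167
    d=(tcp-o['tcp_pos'])@M*100; rv=np.degrees(R.from_matrix(M.T@T).as_rotvec())
    print('target',tcp.round(3),'shift cm',d.round(2),'turn',rv.round(1),'J',o['joints'].round(2))
E
python3 -c "
from h import *
trayplan((.417,-.087,.13),-4,-.047)
trayplan((.437,-.355,.13),-4,-.06)
"
```

```text
t 26.1 tcp [ 0.636  -0.0977  0.057 ] grip 0.0115 F [-0.3 -0.4 -3.6]
[[-0.997  0.049 -0.065]
 [ 0.049  0.999  0.003]
 [ 0.065 -0.    -0.998]]
target [ 0.637 -0.097  0.125] shift cm [ 0.36  0.04 -6.78] turn [-0.   0.2 -0.1] J [ 0.61  0.81 -0.83  1.66  0.66  1.04  1.07]
t 26.1 tcp [ 0.636  -0.0977  0.057 ] grip 0.0115 F [-0.3 -0.4 -3.6]
[[-0.997  0.049 -0.065]
 [ 0.049  0.999  0.003]
 [ 0.065 -0.    -0.998]]
target [ 0.657 -0.368  0.125] shift cm [ -2.96 -26.91  -6.99] turn [-0.1  0.2  0.6] J [ 0.61  0.81 -0.83  1.66  0.66  1.04  1.07]
```

Emit:
jog_arm:
  rows:
    - {"xyz": [0,0,-1],"delta_rot": [0,0,0],"fingers": 1.0}
    - {"xyz": [0.1,0,-2.5],"delta_rot": [0,0,0],"fingers": 1.0}
    - {"xyz": [0.2,0,-4.5],"delta_rot": [0,0,0],"fingers": 1.0}
    - {"xyz": [0.3,0,-6],"delta_rot": [0,0,0],"fingers": 1.0}
    - {"xyz": [0.4,0,-7],"delta_rot": [0,0,0],"fingers": 1.0}

```text
clock: 26.52
tcp_pos: [0.6376, -0.0974, 0.1301]
orientation: [-0.076, -3.078, -0.002]
contact_force: [0.7, -0.2, -3.9]
grip_width: 0.0118
```

Emit:
jog_arm:
  rows:
    - {"xyz": [-0.1,-1,0],"delta_rot": [0,0,0],"fingers": 1.0}
    - {"xyz": [-0.3,-2.5,0],"delta_rot": [0,0,0],"fingers": 1.0}
    - {"xyz": [-0.6,-4.5,0],"delta_rot": [0,0,0],"fingers": 1.0}
    - {"xyz": [-0.9,-7,0],"delta_rot": [0,0,0],"fingers": 1.0}
    - {"xyz": [-1.2,-9.5,0],"delta_rot": [0,0,0],"fingers": 1.0}

```text
clock: 26.93
tcp_pos: [0.644, -0.1959, 0.128]
orientation: [-0.077, -3.076, -0.0]
contact_force: [-0.0, -0.9, -4.4]
grip_width: 0.0112
```

Emit:
jog_arm:
  rows:
    - {"xyz": [-0.3,-2.5,0],"delta_rot": [0,0,0],"fingers": 1.0}
    - {"xyz": [-0.6,-5,0],"delta_rot": [0,0,0],"fingers": 1.0}
    - {"xyz": [-0.9,-7.5,0],"delta_rot": [0,0,0],"fingers": 1.0}
    - {"xyz": [-1.2,-10,0],"delta_rot": [0,0,0],"fingers": 1.0}
    - {"xyz": [-1.4,-12,0],"delta_rot": [0,0,0],"fingers": 1.0}

```text
clock: 27.35
tcp_pos: [0.6502, -0.3217, 0.1253]
orientation: [-0.082, -3.074, 0.002]
contact_force: [0.5, -0.0, -3.3]
grip_width: 0.0118
```

```bash
python3 -c "
from h import *
trayplan((.437,-.355,.13),-4,-.06)
trayov('h5s',b=(190,80,340,220),S=5)
"
```

```text
t 27.35 tcp [ 0.6502 -0.3217  0.1253] grip 0.0118 F [ 0.5 -0.  -3.3]
[[-0.996  0.053 -0.067]
 [ 0.053  0.999  0.001]
 [ 0.067 -0.003 -0.998]]
target [ 0.657 -0.368  0.125] shift cm [-0.91 -4.61 -0.01] turn [-0.2  0.2  0.4] J [ 0.85  0.83 -0.82  1.41  0.62  1.24  1.46]
t 27.35 tcp [ 0.6502 -0.3217  0.1253] grip 0.0118 F [ 0.5 -0.  -3.3]
[[-0.996  0.053 -0.067]
 [ 0.053  0.999  0.001]
 [ 0.067 -0.003 -0.998]]
lip [ 0.4303 -0.3099  0.1297] tilt lipdown deg -3.8
```

View pics/h5s.png

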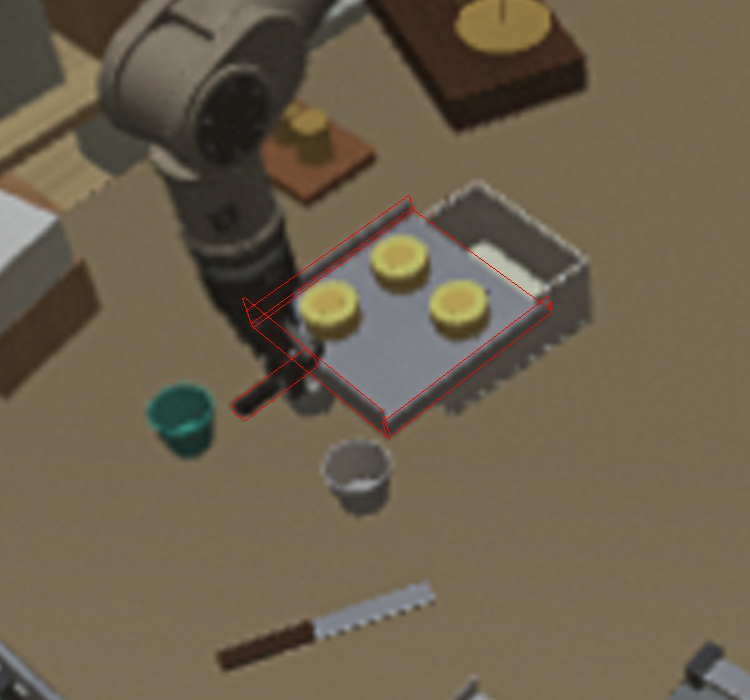

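Emit:
jog_arm:
  rows:
    - {"xyz": [-0.3,-1.5,0],"delta_rot": [-0.1,0,0.2],"fingers": 1.0}
    - {"xyz": [-0.6,-3,0],"delta_rot": [-0.2,0,0.5],"fingers": 1.0}
    - {"xyz": [-0.9,-4,0],"delta_rot": [-0.2,0,1],"fingers": 1.0}
    - {"xyz": [-0.9,-4.6,0],"delta_rot": [-0.2,0,1],"fingers": 1.0}
    - {"xyz": [-0.9,-4.6,0],"delta_rot": [-0.2,0,1],"fingers": 1.0}

```text
clock: 27.82
tcp_pos: [0.6549, -0.3759, 0.1235]
orientation: [-0.121, -3.071, 0.003]
contact_force: [-0.7, 0.2, -3.9]
grip_width: 0.0118
```

```bash
python3 -c "
from h import *
trayplan((.437,-.355,.12),10,-.07)
trayplan((.437,-.355,.11),28,-.07)
"
```

```text
t 27.82 tcp [ 0.6549 -0.3759  0.1235] grip 0.0118 F [-0.7  0.2 -3.9]
[[-0.995  0.078 -0.068]
 [ 0.079  0.997  0.001]
 [ 0.068 -0.004 -0.998]]
target [ 0.651 -0.37   0.168] shift cm [ 0.7   0.54 -4.45] turn [ -0.3 -13.9  -0.5] J [ 0.87  0.87 -0.8   1.32  0.63  1.27  1.52]
t 27.82 tcp [ 0.6549 -0.3759  0.1235] grip 0.0118 F [-0.7  0.2 -3.9]
[[-0.995  0.078 -0.068]
 [ 0.079  0.997  0.001]
 [ 0.068 -0.004 -0.998]]
target [ 0.626 -0.368  0.222] shift cm [ 3.61  0.49 -9.67] turn [ -0.4 -31.9  -0.4] J [ 0.87  0.87 -0.8   1.32  0.63  1.27  1.52]
```

Emit:
jog_arm:
  rows:
    - {"xyz": [0.1,0.1,-0.9],"delta_rot": [0,-3,0],"fingers": 1.0}
    - {"xyz": [0.3,0.3,-1.8],"delta_rot": [0,-6,0],"fingers": 1.0}
    - {"xyz": [0.5,0.5,-2.7],"delta_rot": [0,-9,0],"fingers": 1.0}
    - {"xyz": [0.6,0.5,-3.6],"delta_rot": [-0.3,-12,0],"fingers": 1.0}
    - {"xyz": [0.7,0.5,-4.4],"delta_rot": [-0.3,-14,0],"fingers": 1.0}

```text
clock: 28.23
tcp_pos: [0.6507, -0.3687, 0.1684]
orientation: [0.113, 2.962, -0.008]
contact_force: [-0.4, -0.7, -3.3]
grip_width: 0.0113
```

```bash
python3 -c "
from h import *
trayplan((.435,-.355,.11),28,-.07)
trayov('h6s',b=(190,80,340,220),S=5)
"
```

```text
t 28.23 tcp [ 0.6507 -0.3687  0.1684] grip 0.0113 F [-0.4 -0.7 -3.3]
[[-0.981  0.076  0.176]
 [ 0.075  0.997 -0.012]
 [-0.177  0.001 -0.984]]
target [ 0.624 -0.368  0.222] shift cm [ 1.67 -0.15 -5.79] turn [ -0.1 -17.8  -0.4] J [ 1.03  0.74 -0.89  1.52  0.62  1.    1.51]
t 28.23 tcp [ 0.6507 -0.3687  0.1684] grip 0.0113 F [-0.4 -0.7 -3.3]
[[-0.981  0.076  0.176]
 [ 0.075  0.997 -0.012]
 [-0.177  0.001 -0.984]]
lip [ 0.4366 -0.3523  0.1193] tilt lipdown deg 10.2
```

View pics/h6s.png

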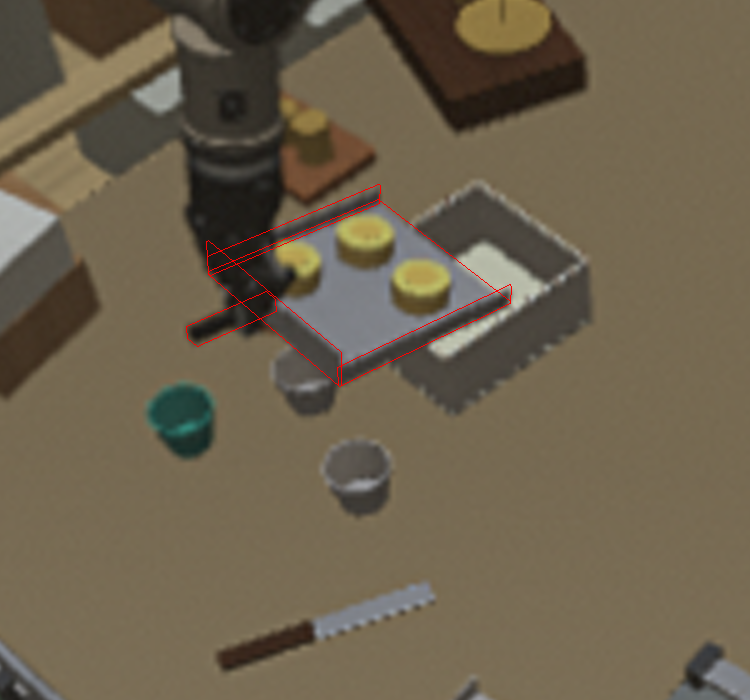

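Emit:
jog_arm:
  rows:
    - {"xyz": [0.3,0,-1.1],"delta_rot": [0,-3,0],"fingers": 1.0}
    - {"xyz": [0.5,0,-2.1],"delta_rot": [0,-6,0],"fingers": 1.0}
    - {"xyz": [0.8,0,-3.1],"delta_rot": [0,-9,0],"fingers": 1.0}
    - {"xyz": [1.1,0,-4.1],"delta_rot": [0,-12,0],"fingers": 1.0}
    - {"xyz": [1.3,0,-5],"delta_rot": [0,-15,0],"fingers": 1.0}

```text
clock: 28.7
tcp_pos: [0.6284, -0.3662, 0.217]
orientation: [0.102, 2.698, -0.023]
contact_force: [-0.5, -0.3, -3.3]
grip_width: 0.0116
```

```bash
python3 -c "
from h import *
trayov('h7s',b=(190,80,340,220),S=5)
trayplan((.435,-.355,.105),35,-.07)
"
```

```text
t 28.7 tcp [ 0.6284 -0.3662  0.217 ] grip 0.0116 F [-0.5 -0.3 -3.3]
[[-0.901  0.075  0.426]
 [ 0.068  0.997 -0.032]
 [-0.428 -0.    -0.904]]
lip [ 0.4345 -0.3515  0.1136] tilt lipdown deg 25.3
t 28.75 tcp [ 0.6268 -0.3671  0.2171] grip 0.0115 F [-1.6  0.5 -4.4]
[[-0.901  0.077  0.427]
 [ 0.069  0.997 -0.034]
 [-0.429 -0.001 -0.903]]
target [ 0.609 -0.367  0.24 ] shift cm [ 0.65 -0.15 -2.8 ] turn [-0.3 -9.6 -0.3] J [ 1.25  0.61 -1.01  1.73  0.58  0.68  1.55]
```

View pics/h7s.png

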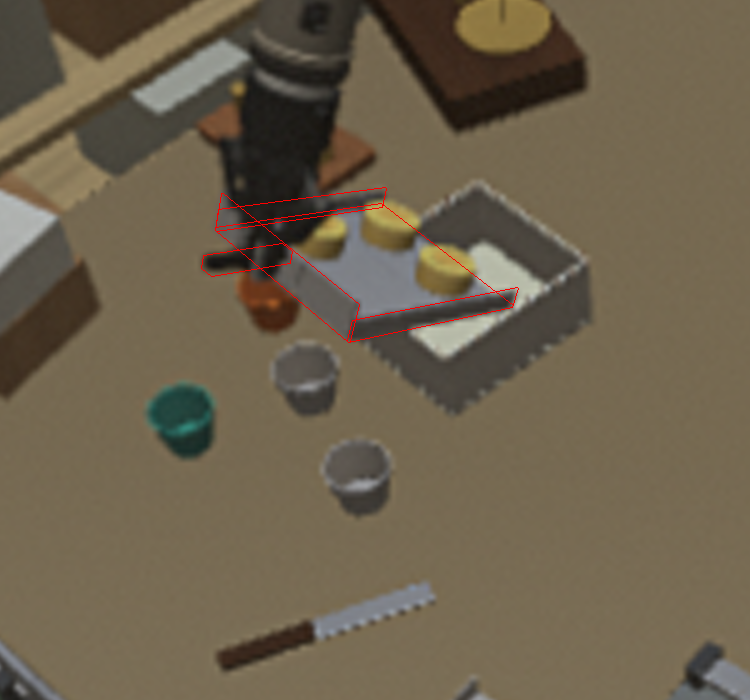

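Emit:
jog_arm:
  rows:
    - {"xyz": [0.1,0,-0.5],"delta_rot": [0,-1,0],"fingers": 1.0}
    - {"xyz": [0.2,0,-1],"delta_rot": [0,-2,0],"fingers": 1.0}
    - {"xyz": [0.3,0,-1.5],"delta_rot": [0,-4,0],"fingers": 1.0}
    - {"xyz": [0.3,0,-1.5],"delta_rot": [0,-4,0],"fingers": 1.0}
    - {"xyz": [0.3,0,-1.5],"delta_rot": [0,-4,0],"fingers": 1.0}

```text
clock: 29.17
tcp_pos: [0.6174, -0.3663, 0.2293]
orientation: [0.101, 2.628, -0.028]
contact_force: [0.2, 0.4, -1.9]
grip_width: 0.0118
```

```bash
python3 -c "
from h import *
trayov('h8s',b=(190,80,340,220),S=5)
"
```

```text
t 29.17 tcp [ 0.6174 -0.3663  0.2293] grip 0.0118 F [ 0.2  0.4 -1.9]
[[-0.869  0.077  0.488]
 [ 0.066  0.997 -0.039]
 [-0.489 -0.001 -0.872]]
lip [ 0.4311 -0.3521  0.1127] tilt lipdown deg 29.3
```

View pics/h8s.png

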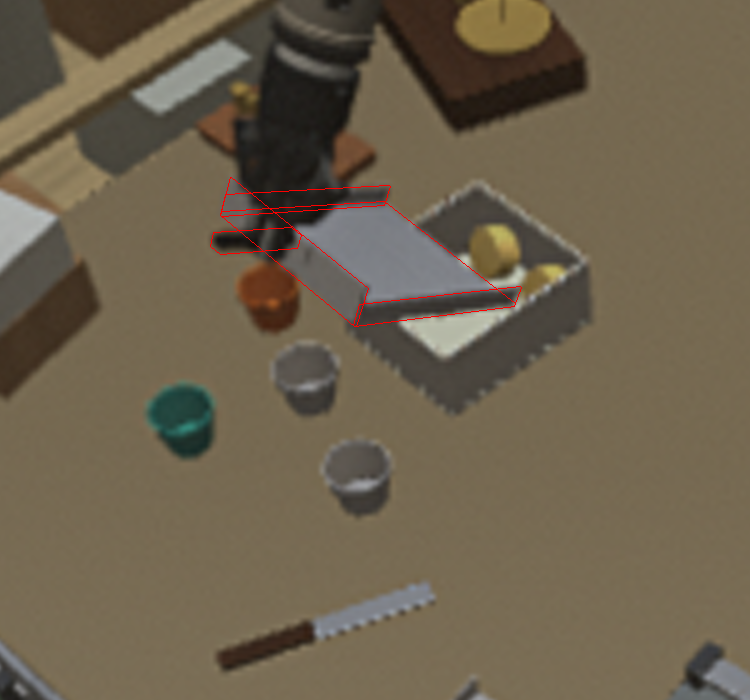

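```bash
python3 -c "
from h import *
trayplan((.437,-.34,.14),0,-.06)
"
```

```text
t 29.22 tcp [ 0.6179 -0.3662  0.2295] grip 0.0116 F [ 1.1 -0.3 -2.8]
[[-0.869  0.077  0.488]
 [ 0.066  0.997 -0.038]
 [-0.49  -0.001 -0.872]]
target [ 0.657 -0.353  0.15 ] shift cm [0.6  1.6  8.74] turn [-0.3 29.3 -0.9] J [ 1.32  0.58 -1.05  1.78  0.57  0.6   1.56]
```

Emit:
jog_arm:
  rows:
    - {"xyz": [0,0,0],"delta_rot": [0,6,0],"fingers": 1.0}
    - {"xyz": [0,0.4,1],"delta_rot": [0,12,0],"fingers": 1.0}
    - {"xyz": [0,0.8,2],"delta_rot": [0,18,0],"fingers": 1.0}
    - {"xyz": [0,1.6,3],"delta_rot": [0,24,0],"fingers": 1.0}
    - {"xyz": [0.3,1.6,4],"delta_rot": [-0.3,29.3,0],"fingers": 1.0}

```text
clock: 29.63
tcp_pos: [0.6388, -0.3483, 0.1944]
orientation: [-0.113, -3.138, -0.008]
contact_force: [2.0, 0.7, -1.8]
grip_width: 0.0116
```

```bash
python3 -c "
from h import *
plan(.635,-.0977,.13,np.pi/2-.047)
snap('scene','h9s',(190,80,340,220),5)
snap('top','h9t',(380,160,500,280),5)
"
```

```text
t 29.63 tcp [ 0.6388 -0.3483  0.1944] grip 0.0116 F [ 2.   0.7 -1.8]
[[-0.997  0.072 -0.001]
 [ 0.072  0.997  0.005]
 [ 0.002  0.005 -1.   ]]
shift cm [ 2.17 24.94  6.56] turn deg [ 0.3 -0.1 -1.4] dist 25.9 J7 1.51 J [ 0.94  0.75 -0.88  1.4   0.58  1.26  1.51]
```

View pics/h9s.png

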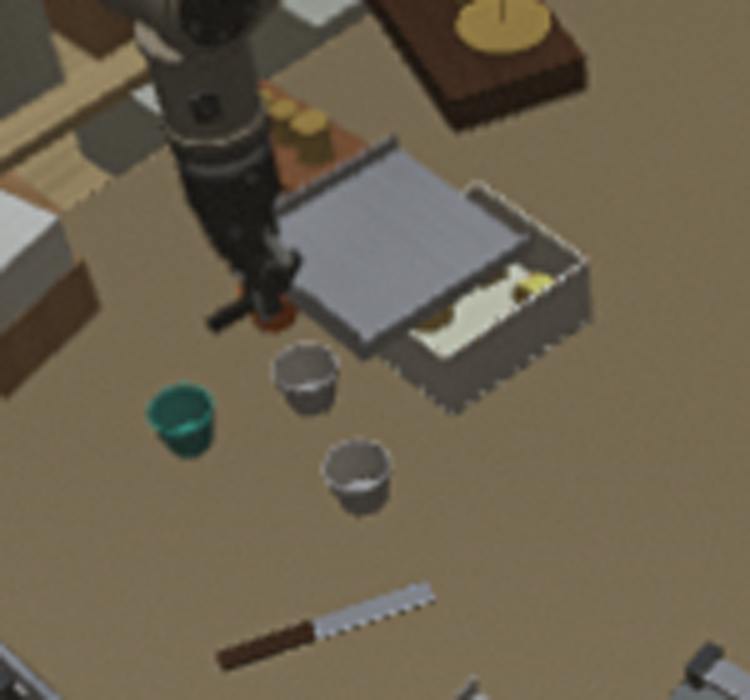

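Emit:
jog_arm:
  rows:
    - {"xyz": [0.3,3,0],"delta_rot": [0,0,0],"fingers": 1.0}
    - {"xyz": [0.7,7,0],"delta_rot": [0.3,0,0],"fingers": 1.0}
    - {"xyz": [1,11,0],"delta_rot": [0.3,0,-0.5],"fingers": 1.0}
    - {"xyz": [1.3,15,0],"delta_rot": [0.3,0,-1],"fingers": 1.0}
    - {"xyz": [1.6,19,0],"delta_rot": [0.3,0,-1.4],"fingers": 1.0}

```text
clock: 30.15
tcp_pos: [0.6367, -0.156, 0.1927]
orientation: [0.073, 3.14, 0.003]
contact_force: [0.7, 0.5, -2.0]
grip_width: 0.0115
```

```bash
python3 -c "
from h import *
plan(.635,-.0977,.09,np.pi/2-.047)
"
```

```text
t 30.15 tcp [ 0.6367 -0.156   0.1927] grip 0.0115 F [ 0.7  0.5 -2. ]
[[-0.999  0.047  0.   ]
 [ 0.047  0.999  0.002]
 [-0.     0.002 -1.   ]]
shift cm [ 0.44  5.79 10.28] turn deg [0.1 0.  0. ] dist 11.8 J7 1.24 J [ 0.77  0.66 -0.93  1.6   0.56  1.18  1.24]
```

Emit:
jog_arm:
  rows:
    - {"xyz": [0.1,2,1],"delta_rot": [0,0,0],"fingers": 1.0}
    - {"xyz": [0.3,4,3],"delta_rot": [0,0,0],"fingers": 1.0}
    - {"xyz": [0.4,5.8,5.5],"delta_rot": [0,0,0],"fingers": 1.0}
    - {"xyz": [0.4,5.8,8],"delta_rot": [0,0,0],"fingers": 1.0}
    - {"xyz": [0.4,5.8,10.2],"delta_rot": [0,0,0],"fingers": 1.0}

```text
clock: 30.57
tcp_pos: [0.6354, -0.096, 0.0903]
orientation: [0.069, 3.138, 0.005]
contact_force: [-0.5, -0.7, -2.8]
grip_width: 0.0116
```

```bash
python3 -c "
from h import *
plan(.635,-.0977,.0145,np.pi/2-.047)
"
```

```text
t 30.57 tcp [ 0.6354 -0.096   0.0903] grip 0.0116 F [-0.5 -0.7 -2.8]
[[-0.999  0.044  0.003]
 [ 0.044  0.999  0.003]
 [-0.002  0.003 -1.   ]]
shift cm [ 0.05 -0.19  7.58] turn deg [0.2 0.1 0.2] dist 7.6 J7 1.07 J [ 0.65  0.74 -0.87  1.71  0.66  1.    1.07]
```

Emit:
jog_arm:
  rows:
    - {"xyz": [0,-0.1,2],"delta_rot": [0.2,0.1,0],"fingers": 1.0}
    - {"xyz": [0,-0.2,4],"delta_rot": [0.2,0.1,0],"fingers": 1.0}
    - {"xyz": [0,-0.2,6],"delta_rot": [0.2,0.1,0],"fingers": 1.0}
    - {"xyz": [0,-0.2,7.2],"delta_rot": [0.2,0.1,0],"fingers": 1.0}
    - {"xyz": [0,-0.2,7.5],"delta_rot": [0.2,0.1,0],"fingers": 1.0}

```text
clock: 30.98
tcp_pos: [0.6342, -0.0983, 0.0134]
orientation: [-0.07, -3.139, 0.0]
contact_force: [-0.1, 0.8, -1.0]
grip_width: 0.0114
```

```bash
python3 -c "
from h import *
plan(.635,-.0977,.0135,np.pi/2-.047)
"
```

```text
t 30.98 tcp [ 0.6342 -0.0983  0.0134] grip 0.0114 F [-0.1  0.8 -1. ]
[[-0.999  0.045 -0.001]
 [ 0.045  0.999 -0.   ]
 [ 0.001 -0.    -1.   ]]
shift cm [-0.08  0.06 -0.01] turn deg [-0.  -0.1  0.1] dist 0.1 J7 1.01 J [ 0.61  0.84 -0.8   1.74  0.74  0.9   1.01]
```

Down; release and rise.

Emit:
jog_arm:
  rows:
    - {"xyz": [0,0,0.1],"delta_rot": [0,0,0],"fingers": 0.8}
    - {"xyz": [0,0,0.1],"delta_rot": [0,0,0],"fingers": 0.6}
    - {"xyz": [0,0,0.1],"delta_rot": [0,0,0],"fingers": 0.5}
    - {"xyz": [0,0,0.1],"delta_rot": [0,0,0],"fingers": 0.5}
    - {"xyz": [0,0,-1],"delta_rot": [0,0,0],"fingers": 0.5}
  grip_force: 30

```text
clock: 31.4
tcp_pos: [0.6334, -0.0985, 0.0229]
orientation: [-0.07, -3.138, 0.0]
contact_force: [-0.2, -0.5, 0.4]
grip_width: 0.0424
```

Emit:
jog_arm:
  rows:
    - {"xyz": [0,0,-2],"delta_rot": [0,0,0],"fingers": 0.5}
    - {"xyz": [0,0,-5],"delta_rot": [0,0,0],"fingers": 0.4}
    - {"xyz": [0,0,-8],"delta_rot": [0,0,0],"fingers": 0.2}
    - {"xyz": [0,0,-11],"delta_rot": [0,0,0],"fingers": 0.1}
    - {"xyz": [0,0,-13],"delta_rot": [0,0,0],"fingers": 0.1}

```text
clock: 31.82
tcp_pos: [0.6351, -0.0978, 0.1576]
orientation: [0.069, 3.14, -0.001]
contact_force: [0.3, 0.3, 0.2]
grip_width: 0.0768
```

```bash
python3 -c "
from h import *
snap('scene','i1s',(190,80,440,290),3.2)
snap('top','i1t',(190,110,500,290),2.5)
for p in[(.47,.405),(.36,.29),(.63,-.275),(.58,-.40)]: locate('cup1','cup',p,maxd=20)
st()
"
```

```text
cup1 top conf 0.6 [0.4655 0.4047] 1-iou 0.16
cup1 scene conf 0.68 [0.4615 0.4098] 1-iou 0.168
cup1 top conf 0.87 [0.3735 0.3193] 1-iou 0.048
cup1 scene conf 0.64 [0.3702 0.3225] 1-iou 0.187
cup1 top none
cup1 scene conf 0.66 [ 0.6282 -0.2733] 1-iou 0.081
cup1 top conf 0.64 [ 0.5826 -0.4007] 1-iou 0.318
cup1 scene conf 0.66 [ 0.58 -0.4 ] 1-iou 1.0
t 32.32 tcp [ 0.6333 -0.0984  0.152 ] grip 0.077 F [0.3 0.4 0.2]
[[-0.999  0.045 -0.005]
 [ 0.045  0.999  0.   ]
 [ 0.005 -0.    -1.   ]]
```

View pics/i1s.png

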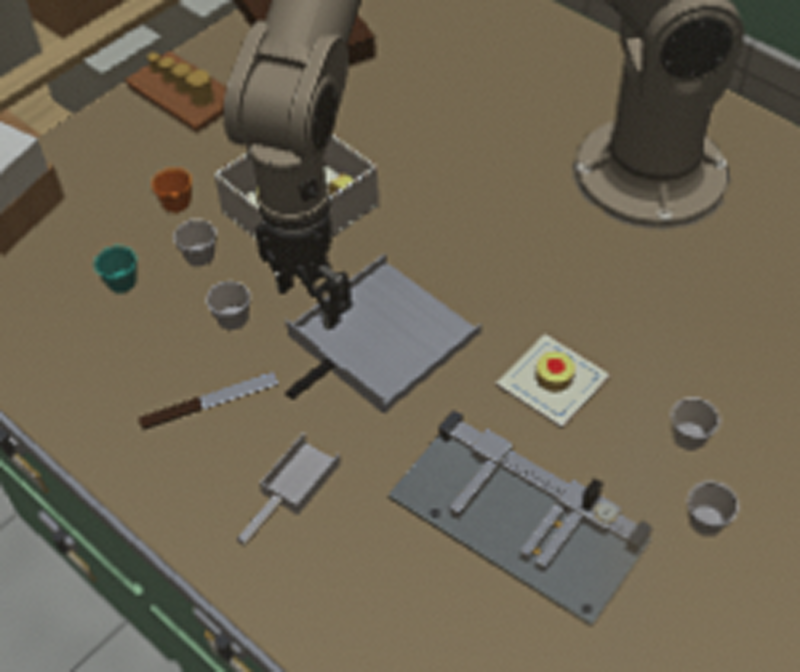

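View pics/i1t.png

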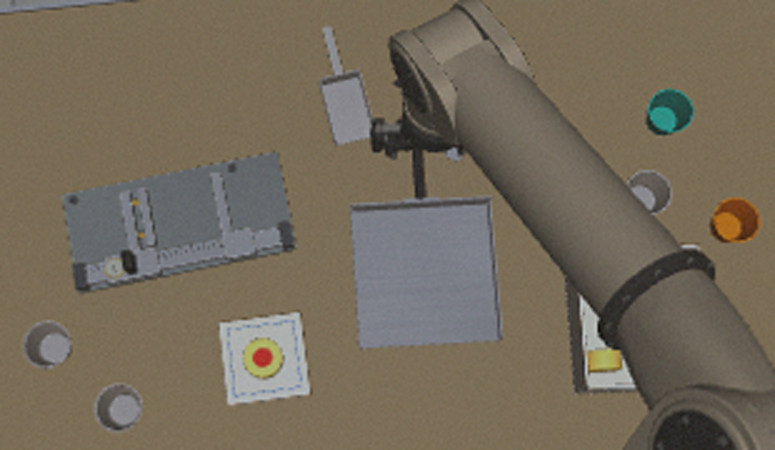

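```bash
python3 -c "
from h import *
plan(.629,-.275,.10,np.pi/2)
"
```

```text
t 32.32 tcp [ 0.6333 -0.0984  0.152 ] grip 0.077 F [0.3 0.4 0.2]
[[-0.999  0.045 -0.005]
 [ 0.045  0.999  0.   ]
 [ 0.005 -0.    -1.   ]]
shift cm [ -0.38 -17.67   5.2 ] turn deg [ 0.  -0.3 -2.6] dist 18.4 J7 1.12 J [ 0.68  0.68 -0.91  1.66  0.59  1.1   1.12]
```

Emit:
jog_arm:
  rows:
    - {"xyz": [-0.2,-3.5,0],"delta_rot": [0,-0.2,0],"fingers": 0}
    - {"xyz": [-0.4,-7.5,0],"delta_rot": [0,-0.2,0],"fingers": 0}
    - {"xyz": [-0.5,-11.5,0],"delta_rot": [0,-0.2,0],"fingers": 0}
    - {"xyz": [-0.5,-15.5,0.5],"delta_rot": [0,-0.2,0],"fingers": 0}
    - {"xyz": [-0.4,-17.6,2],"delta_rot": [0,-0.2,0],"fingers": 0}

```text
clock: 32.73
tcp_pos: [0.6296, -0.2813, 0.1326]
orientation: [0.08, 3.14, -0.006]
contact_force: [0.4, -1.3, -0.6]
grip_width: 0.0854
```

```bash
python3 -c "
from h import *
plan(.629,-.275,.07)
imaging.grab_frame('top');imaging.grab_frame('scene')
snap('scene','i2s',(210,100,310,220),6)
for p in[(.629,-.275),(.58,-.40)]: locate('cup1','cup',p,maxd=20)
"
```

```text
t 32.73 tcp [ 0.6296 -0.2813  0.1326] grip 0.0854 F [ 0.4 -1.3 -0.6]
[[-0.999  0.051  0.001]
 [ 0.051  0.999 -0.004]
 [-0.001 -0.004 -1.   ]]
shift cm [0.1  0.65 6.26] turn deg [-0.2  0.1  0. ] dist 6.3 J7 1.39 J [ 0.89  0.76 -0.87  1.56  0.63  1.12  1.39]
cup1 top conf 0.5 [ 0.631  -0.2757] 1-iou 0.113
cup1 scene conf 0.46 [ 0.6305 -0.2722] 1-iou 0.101
cup1 top conf 0.59 [ 0.5818 -0.3923] 1-iou 0.401
cup1 scene conf 0.48 [ 0.58 -0.4 ] 1-iou 1.0
```

View pics/i2s.png

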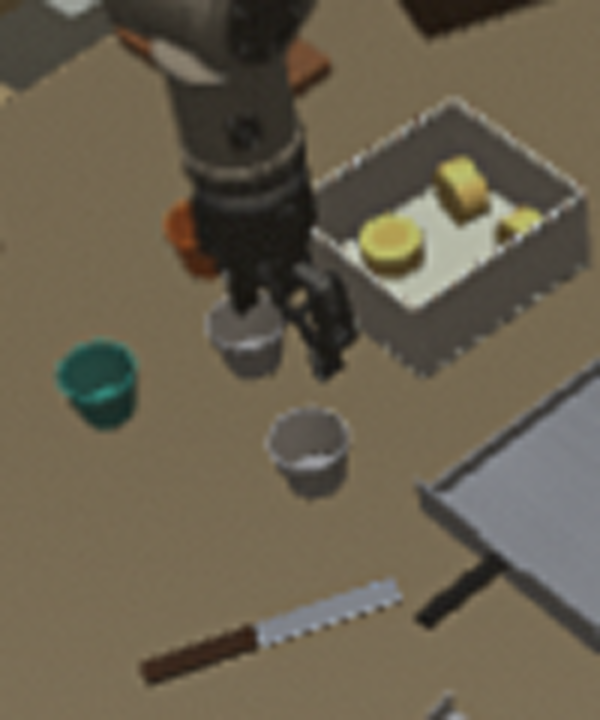

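Emit:
jog_arm:
  rows:
    - {"xyz": [0,0.4,1.5],"delta_rot": [-0.2,0,0],"fingers": 0}
    - {"xyz": [0,0.7,3],"delta_rot": [-0.2,0,0],"fingers": 0}
    - {"xyz": [0,0.7,4.5],"delta_rot": [-0.2,0,0],"fingers": 0}
    - {"xyz": [0,0.7,6],"delta_rot": [-0.2,0,0],"fingers": 0}
    - {"xyz": [0,0.7,6],"delta_rot": [-0.2,0,0],"fingers": 0}

```text
clock: 33.5
tcp_pos: [0.6276, -0.2641, 0.0675]
orientation: [-0.063, -3.134, -0.009]
contact_force: [-1.7, -0.2, -0.0]
grip_width: 0.0856
```

```bash
python3 -c "
from h import *
plan(.630,-.2745,.030)
snap('scene','i3s',(210,100,310,220),6)
"
```

```text
t 33.5 tcp [ 0.6276 -0.2641  0.0675] grip 0.0856 F [-1.7 -0.2 -0. ]
[[-0.999  0.04  -0.007]
 [ 0.04   0.999  0.006]
 [ 0.007  0.006 -1.   ]]
shift cm [-0.31 -1.05  3.75] turn deg [ 0.3 -0.4  0. ] dist 3.9 J7 1.34 J [ 0.85  0.82 -0.83  1.61  0.68  1.03  1.34]
```

View pics/i3s.png

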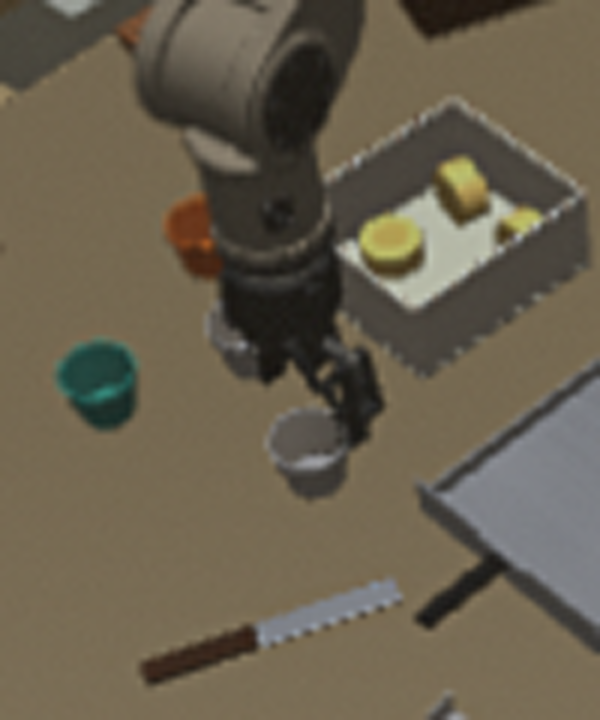

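Emit:
jog_arm:
  rows:
    - {"xyz": [-0.3,-0.5,0],"delta_rot": [0.3,-0.4,0],"fingers": 0}
    - {"xyz": [-0.3,-1,0],"delta_rot": [0.3,-0.4,0],"fingers": 0}
    - {"xyz": [-0.3,-1,0],"delta_rot": [0.3,-0.4,0],"fingers": 0}
    - {"xyz": [-0.3,-1,0],"delta_rot": [0.3,-0.4,0],"fingers": 0}
    - {"xyz": [-0.3,-1,0],"delta_rot": [0.3,-0.4,0],"fingers": 0}

```text
clock: 33.97
tcp_pos: [0.6314, -0.2748, 0.0699]
orientation: [0.065, 3.138, 0.0]
contact_force: [-0.1, -0.0, -0.0]
grip_width: 0.0855
```

```bash
python3 -c "
from h import *
plan(.630,-.2745,.030)
"
```

```text
t 33.97 tcp [ 0.6314 -0.2748  0.0699] grip 0.0855 F [-0.1 -0.  -0. ]
[[-0.999  0.042  0.003]
 [ 0.042  0.999  0.   ]
 [-0.003  0.    -1.   ]]
shift cm [0.15 0.03 3.99] turn deg [ 0.   0.2 -0. ] dist 4.0 J7 1.35 J [ 0.86  0.82 -0.83  1.6   0.68  1.03  1.35]
```

Emit:
jog_arm:
  rows:
    - {"xyz": [0.1,0,1],"delta_rot": [0,0.2,0],"fingers": 0}
    - {"xyz": [0.1,0,2],"delta_rot": [0,0.2,0],"fingers": 0}
    - {"xyz": [0.1,0,3],"delta_rot": [0,0.2,0],"fingers": 0}
    - {"xyz": [0.1,0,4],"delta_rot": [0,0.2,0],"fingers": 0}
    - {"xyz": [0.1,0,4],"delta_rot": [0,0.2,0],"fingers": 0}

```text
clock: 34.38
tcp_pos: [0.6285, -0.2744, 0.0265]
orientation: [-0.065, -3.136, -0.002]
contact_force: [-0.8, 0.5, -0.6]
grip_width: 0.0852
```

```bash
python3 -c "
from h import *
plan(.630,-.2745,.030)
snap('scene','i4s',(210,100,310,220),6)
"
```

```text
t 34.38 tcp [ 0.6285 -0.2744  0.0265] grip 0.0852 F [-0.8  0.5 -0.6]
[[-0.999  0.041 -0.005]
 [ 0.041  0.999  0.002]
 [ 0.005  0.001 -1.   ]]
shift cm [-0.14 -0.01 -0.35] turn deg [ 0.1 -0.3  0. ] dist 0.4 J7 1.33 J [ 0.84  0.87 -0.8   1.61  0.72  0.98  1.33]
```

View pics/i4s.png

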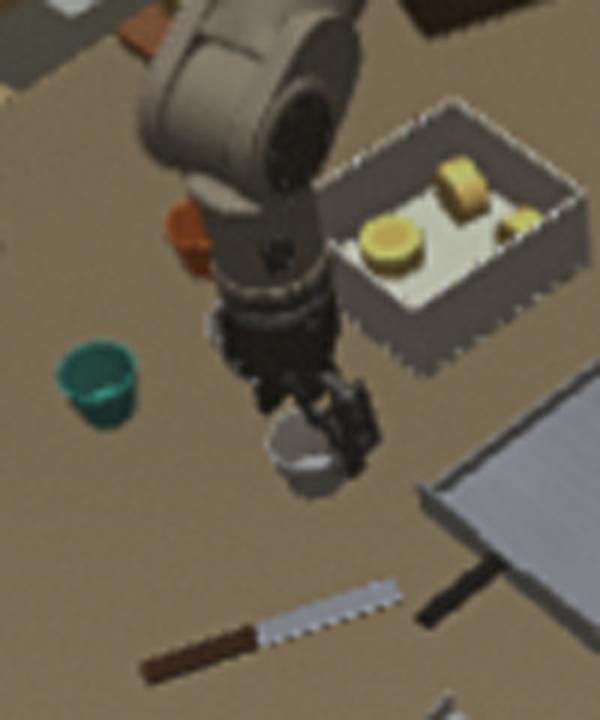

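Emit:
jog_arm:
  rows:
    - {"xyz": [-0.1,0,-0.4],"delta_rot": [0.1,-0.3,0],"fingers": 0.1}
    - {"xyz": [-0.1,0,-0.4],"delta_rot": [0.1,-0.3,0],"fingers": 0.2}
    - {"xyz": [-0.1,0,-0.4],"delta_rot": [0.1,-0.3,0],"fingers": 0.3}
    - {"xyz": [-0.1,0,-0.4],"delta_rot": [0.1,-0.3,0],"fingers": 0.5}
    - {"xyz": [-0.1,0,-0.4],"delta_rot": [0.1,-0.3,0],"fingers": 0.5}
  grip_force: 25

```text
clock: 34.85
tcp_pos: [0.6309, -0.2743, 0.0333]
orientation: [0.065, 3.138, -0.001]
contact_force: [-1.4, 0.1, 4.5]
grip_width: 0.0593
```

Emit:
jog_arm:
  rows:
    - {"xyz": [0,0,0],"delta_rot": [0,0,0],"fingers": 0.5}
    - {"xyz": [0,0,-1],"delta_rot": [0,0,0],"fingers": 0.5}
    - {"xyz": [0,0,-3],"delta_rot": [0,0,0],"fingers": 0.5}
    - {"xyz": [0,0,-6],"delta_rot": [0,0,0],"fingers": 0.5}
    - {"xyz": [0,0,-9],"delta_rot": [0,0,0],"fingers": 0.5}

```text
clock: 35.27
tcp_pos: [0.6301, -0.2741, 0.1242]
orientation: [0.064, 3.139, -0.001]
contact_force: [1.0, 0.2, -0.6]
grip_width: 0.0591
```

```bash
python3 -c "
from h import *
plan(.463,.408,.15)
snap('scene','i5s',(210,80,310,200),6)
"
```

```text
t 35.27 tcp [ 0.6301 -0.2741  0.1242] grip 0.0591 F [ 1.   0.2 -0.6]
[[-0.999  0.041  0.001]
 [ 0.041  0.999 -0.   ]
 [-0.002 -0.    -1.   ]]
shift cm [19.49 67.47 -2.63] turn deg [-0.   0.1  0. ] dist 70.3 J7 1.39 J [ 0.88  0.76 -0.87  1.57  0.63  1.11  1.39]
```

View pics/i5s.png

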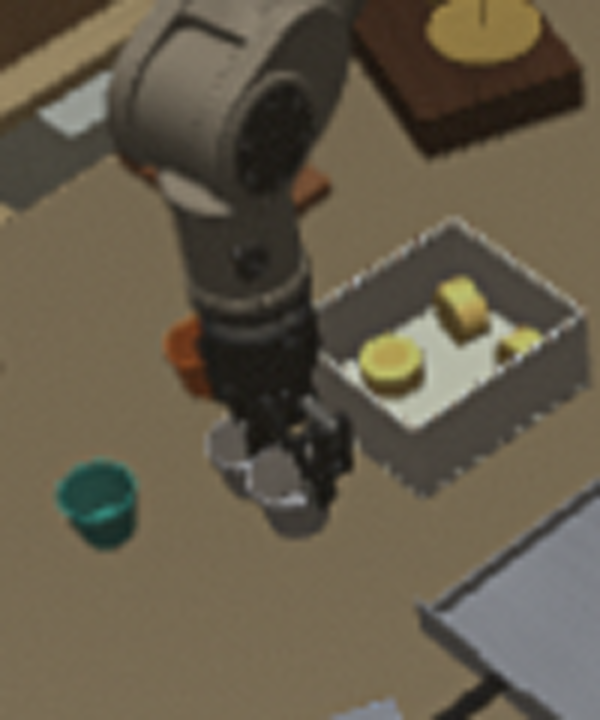

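Emit:
jog_arm:
  rows:
    - {"xyz": [1,3,-1],"delta_rot": [0,0,0],"fingers": 0.5}
    - {"xyz": [2,7,-2],"delta_rot": [0,0,0],"fingers": 0.5}
    - {"xyz": [3,10.5,-2.5],"delta_rot": [0,0,0],"fingers": 0.5}
    - {"xyz": [4,14,-2.5],"delta_rot": [0,0,0],"fingers": 0.5}
    - {"xyz": [5,17.5,-2.5],"delta_rot": [0,0,0],"fingers": 0.5}

```text
clock: 35.73
tcp_pos: [0.5908, -0.0958, 0.1571]
orientation: [0.065, 3.128, -0.006]
contact_force: [0.5, 0.4, -1.2]
grip_width: 0.0592
```

Emit:
jog_arm:
  rows:
    - {"xyz": [1,3.5,0],"delta_rot": [0,0,0],"fingers": 0.5}
    - {"xyz": [2,7,0],"delta_rot": [0,0,0],"fingers": 0.5}
    - {"xyz": [3,10.5,0],"delta_rot": [0,0,0],"fingers": 0.5}
    - {"xyz": [4,14,0],"delta_rot": [0,0,0],"fingers": 0.5}
    - {"xyz": [5,17.5,0],"delta_rot": [0,0,0],"fingers": 0.5}

```text
clock: 36.15
tcp_pos: [0.5476, 0.0827, 0.1566]
orientation: [0.065, 3.127, -0.006]
contact_force: [0.5, 0.0, -0.7]
grip_width: 0.0593
```

Emit:
jog_arm:
  rows:
    - {"xyz": [1,3.5,0],"delta_rot": [0,0,0],"fingers": 0.5}
    - {"xyz": [2,7,0],"delta_rot": [0,0,0],"fingers": 0.5}
    - {"xyz": [3,10.5,0],"delta_rot": [0,0,0],"fingers": 0.5}
    - {"xyz": [4,14,0],"delta_rot": [0,0,0],"fingers": 0.5}
    - {"xyz": [5,17.5,0],"delta_rot": [0,0,0],"fingers": 0.5}

```text
clock: 36.57
tcp_pos: [0.5044, 0.2612, 0.156]
orientation: [0.065, 3.126, -0.006]
contact_force: [0.8, 0.3, -1.2]
grip_width: 0.0592
```

```bash
python3 -c "
from h import *
plan(.463,.408,.13)
imaging.grab_frame('top');imaging.grab_frame('scene')
for p in[(.463,.408),(.372,.321)]: locate('cup1','cup',p,maxd=20)
"
```

```text
t 36.57 tcp [0.5044 0.2612 0.156 ] grip 0.0592 F [ 0.8  0.3 -1.2]
[[-0.999  0.042  0.015]
 [ 0.041  0.999 -0.004]
 [-0.015 -0.004 -1.   ]]
shift cm [ 4.79 14.5   2.47] turn deg [-0.2  0.9  0. ] dist 15.5 J7 0.45 J [ 0.14  0.57 -0.98  1.85  0.57  1.02  0.45]
cup1 top conf 0.77 [0.4646 0.406 ] 1-iou 0.067
cup1 scene conf 0.76 [0.4614 0.4098] 1-iou 0.245
cup1 top conf 0.87 [0.3738 0.3191] 1-iou 0.042
cup1 scene conf 0.72 [0.3713 0.3246] 1-iou 0.206
```

Emit:
jog_arm:
  rows:
    - {"xyz": [1.2,3.5,0],"delta_rot": [-0.1,0.4,0],"fingers": 0.5}
    - {"xyz": [2.4,7,0],"delta_rot": [-0.2,0.9,0],"fingers": 0.5}
    - {"xyz": [3.6,10.5,0],"delta_rot": [-0.2,0.9,0],"fingers": 0.5}
    - {"xyz": [4.8,14.5,1],"delta_rot": [-0.2,0.9,0],"fingers": 0.5}
    - {"xyz": [4.8,14.5,2.5],"delta_rot": [-0.2,0.9,0],"fingers": 0.5}

```text
clock: 37.28
tcp_pos: [0.4611, 0.4133, 0.1313]
orientation: [-0.057, -3.141, -0.012]
contact_force: [-0.6, 0.7, 0.1]
grip_width: 0.0595
```

Emit:
jog_arm:
  rows:
    - {"xyz": [0,0,0.5],"delta_rot": [0,0,0],"fingers": 0.5}
    - {"xyz": [0,0,1],"delta_rot": [0,0,0],"fingers": 0.5}
    - {"xyz": [0,0,1.5],"delta_rot": [0,0,0],"fingers": 0.5}
    - {"xyz": [0,0,2],"delta_rot": [0,0,0],"fingers": 0.5}
    - {"xyz": [0,0,2],"delta_rot": [0,0,0],"fingers": 0.5}

```text
clock: 37.7
tcp_pos: [0.4621, 0.4113, 0.1103]
orientation: [-0.061, -3.14, -0.009]
contact_force: [0.2, -0.5, 0.2]
grip_width: 0.0591
```

```bash
python3 -c "
from h import *
plan(.463,.4075,.09)
snap('scene','i6s',(360,180,460,280),6);snap('top','i6t',(170,200,290,300),5)
"
```

```text
t 37.7 tcp [0.4621 0.4113 0.1103] grip 0.0591 F [ 0.2 -0.5  0.2]
[[-0.999  0.039 -0.001]
 [ 0.039  0.999  0.006]
 [ 0.001  0.006 -1.   ]]
shift cm [-0.11 -0.39  2.03] turn deg [ 0.3 -0.   0. ] dist 2.1 J7 0.19 J [-0.18  0.7  -0.91  1.76  0.64  1.01  0.19]
```

View pics/i6s.png

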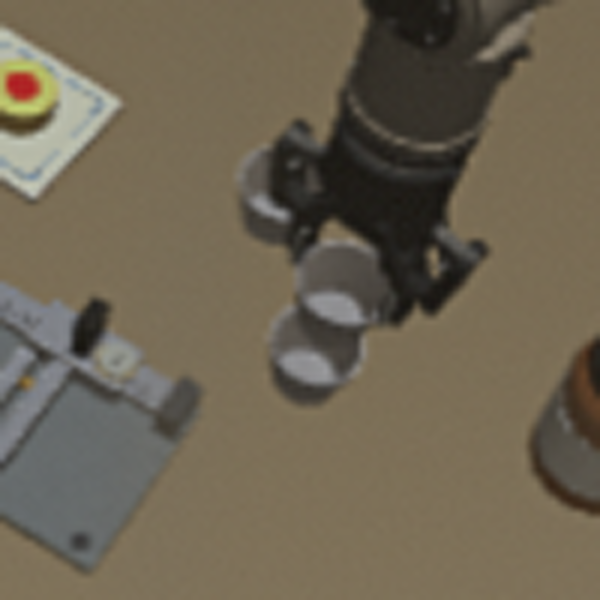

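View pics/i6t.png

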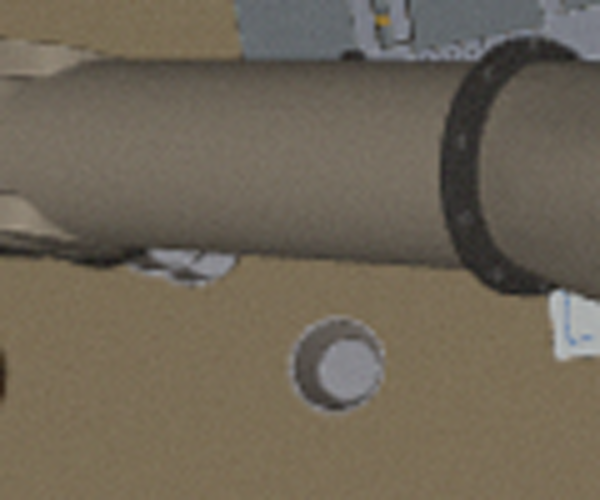

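```bash
cat >> h.py <<'E'
def cupov(name,cups,n='scene',b=(360,180,460,280),S=6):
    im=imaging.grab_frame(n); big=cv2.resize(im,None,fx=S,fy=S,interpolation=cv2.INTER_CUBIC)
    for (x,y,z) in cups:
        for P in (circ(.031,.046),circ(.0215,0)):
            q=np.round((proj(n,P+[x,y,z])+.5)*S).astype(np.int32); cv2.polylines(big,[q],True,(0,0,255),1)
    cv2.imwrite(f'pics/{name}.png',big[b[1]*S:b[3]*S,b[0]*S:b[2]*S])
E
python3 -c "
from h import *
o,M=st();t=o['tcp_pos']
cupov('i7s',[(t[0],t[1],t[2]-.033),(.463,.4075,0)])
"
```

```text
t 37.8 tcp [0.4619 0.4124 0.1113] grip 0.0589 F [ 0.3  0.8 -0.9]
[[-0.999  0.038 -0.   ]
 [ 0.038  0.999  0.007]
 [ 0.     0.007 -1.   ]]
```

View pics/i7s.png

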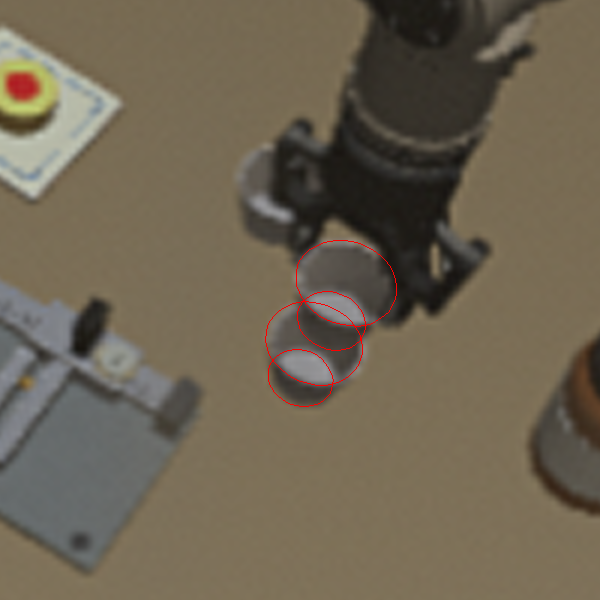

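Emit:
jog_arm:
  rows:
    - {"xyz": [-0.1,-0.4,0],"delta_rot": [0.3,0,0],"fingers": 0.5}
    - {"xyz": [-0.1,-0.4,0],"delta_rot": [0.3,0,0],"fingers": 0.5}
    - {"xyz": [-0.1,-0.4,1],"delta_rot": [0.3,0,0],"fingers": 0.5}
    - {"xyz": [-0.1,-0.4,2],"delta_rot": [0.3,0,0],"fingers": 0.5}
    - {"xyz": [-0.1,-0.4,2.5],"delta_rot": [0.3,0,0],"fingers": 0.5}

```text
clock: 38.27
tcp_pos: [0.4621, 0.4082, 0.0846]
orientation: [-0.059, -3.14, -0.002]
contact_force: [-0.7, 0.5, -1.1]
grip_width: 0.0592
```

```bash
python3 -c "
from h import *
plan(.463,.4085,.055)
"
```

```text
t 38.27 tcp [0.4621 0.4082 0.0846] grip 0.0592 F [-0.7  0.5 -1.1]
[[-0.999  0.038 -0.001]
 [ 0.038  0.999  0.001]
 [ 0.001  0.001 -1.   ]]
shift cm [-0.09  0.03  2.96] turn deg [ 0.1 -0.1  0. ] dist 3.0 J7 0.17 J [-0.2   0.73 -0.89  1.77  0.67  0.98  0.17]
```

Emit:
jog_arm:
  rows:
    - {"xyz": [-0.1,0,0.6],"delta_rot": [0,0,0],"fingers": 0.5}
    - {"xyz": [-0.1,0,1.2],"delta_rot": [0,0,0],"fingers": 0.5}
    - {"xyz": [-0.1,0,1.8],"delta_rot": [0,0,0],"fingers": 0.5}
    - {"xyz": [-0.1,0,2.4],"delta_rot": [0,0,0],"fingers": 0.5}
    - {"xyz": [-0.1,0,2.9],"delta_rot": [0,0,0],"fingers": 0.5}

```text
clock: 38.68
tcp_pos: [0.463, 0.4081, 0.0549]
orientation: [-0.059, -3.139, -0.001]
contact_force: [-0.1, 0.2, -0.4]
grip_width: 0.0594
```

```bash
python3 -c "
from h import *
o,M=st();t=o['tcp_pos']
cupov('i8s',[(t[0],t[1],t[2]-.033)])
"
```

```text
t 38.68 tcp [0.463  0.4081 0.0549] grip 0.0594 F [-0.1  0.2 -0.4]
[[-0.999  0.038 -0.002]
 [ 0.038  0.999  0.001]
 [ 0.002  0.001 -1.   ]]
```

View pics/i8s.png

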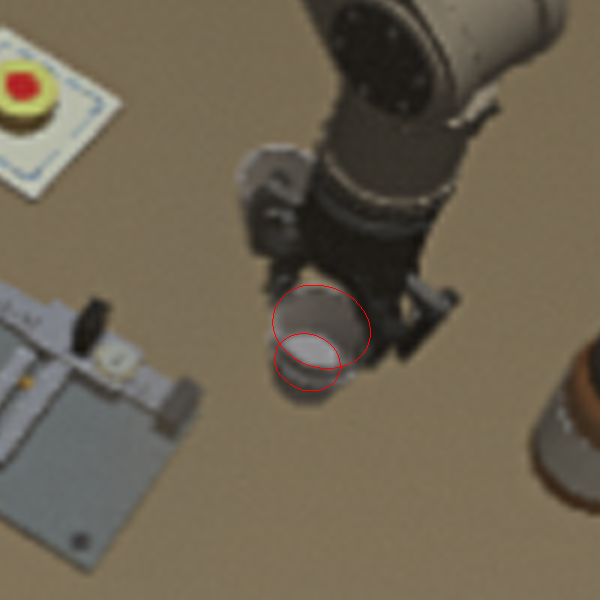

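Emit:
jog_arm:
  rows:
    - {"xyz": [0,0,0.1],"delta_rot": [0,0,0],"fingers": 0.5}
    - {"xyz": [0,0,0.2],"delta_rot": [0,0,0],"fingers": 0.5}
    - {"xyz": [0,0,0.3],"delta_rot": [0,0,0],"fingers": 0.5}
    - {"xyz": [0,0,0.4],"delta_rot": [0,0,0],"fingers": 0.5}
    - {"xyz": [0,0,0.4],"delta_rot": [0,0,0],"fingers": 0.5}

```text
clock: 39.15
tcp_pos: [0.4628, 0.4079, 0.0502]
orientation: [-0.059, -3.139, -0.001]
contact_force: [0.1, 0.6, -0.1]
grip_width: 0.0592
```

Emit:
jog_arm:
  rows:
    - {"xyz": [0,0,0.1],"delta_rot": [0,0,0],"fingers": 0.5}
    - {"xyz": [0,0,0.2],"delta_rot": [0,0,0],"fingers": 0.5}
    - {"xyz": [0,0,0.3],"delta_rot": [0,0,0],"fingers": 0.5}
    - {"xyz": [0,0,0.3],"delta_rot": [0,0,0],"fingers": 0.5}
    - {"xyz": [0,0,0.3],"delta_rot": [0,0,0],"fingers": 0.5}

```text
clock: 39.57
tcp_pos: [0.4629, 0.4087, 0.0484]
orientation: [-0.059, -3.14, -0.002]
contact_force: [-1.5, -1.3, 8.8]
grip_width: 0.0591
```

Emit:
jog_arm:
  rows:
    - {"xyz": [0,0,-0.1],"delta_rot": [0,0,0],"fingers": 0.25}
    - {"xyz": [0,0,-0.1],"delta_rot": [0,0,0],"fingers": 0.15}
    - {"xyz": [0,0,-0.1],"delta_rot": [0,0,0],"fingers": 0.0}
    - {"xyz": [0,0,-0.1],"delta_rot": [0,0,0],"fingers": 0.0}
    - {"xyz": [0,0,-1],"delta_rot": [0,0,0],"fingers": 0.0}

```text
clock: 39.98
tcp_pos: [0.4622, 0.4074, 0.0569]
orientation: [-0.059, -3.138, 0.002]
contact_force: [0.1, -1.0, 0.2]
grip_width: 0.0855
```

Emit:
jog_arm:
  rows:
    - {"xyz": [0,0,-2],"delta_rot": [0,0,0],"fingers": 0.0}
    - {"xyz": [0,0,-5],"delta_rot": [0,0,0],"fingers": 0.0}
    - {"xyz": [0,0,-8],"delta_rot": [0,0,0],"fingers": 0.0}
    - {"xyz": [1.2,-1.2,-9],"delta_rot": [0,0,0],"fingers": 0.0}
    - {"xyz": [2.5,-3,-9],"delta_rot": [0,0,0],"fingers": 0.0}

```text
clock: 40.4
tcp_pos: [0.4373, 0.3816, 0.151]
orientation: [0.058, 3.14, 0.008]
contact_force: [-0.0, 0.5, -0.2]
grip_width: 0.0857
```

```bash
python3 -c "
from h import *
plan(.372,.321,.13)
cupov('i9s',[(.463,.4085,0),(.463,.4085,.0155),(.372,.321,0)])
imaging.grab_frame('top')
locate('cup1','cup',(.372,.321),maxd=12)
"
```

```text
t 40.4 tcp [0.4373 0.3816 0.151 ] grip 0.0857 F [-0.   0.5 -0.2]
[[-0.999  0.037  0.001]
 [ 0.037  0.999  0.005]
 [-0.001  0.005 -1.   ]]
shift cm [ 6.3  -6.31  2.07] turn deg [ 0.3  0.  -0. ] dist 9.2 J7 0.22 J [-0.11  0.6  -0.97  1.82  0.58  1.03  0.22]
cup1 top conf 0.71 [0.3726 0.3193] 1-iou 0.054
cup1 scene conf 0.5 [0.3712 0.3232] 1-iou 0.227
```

View pics/i9s.png

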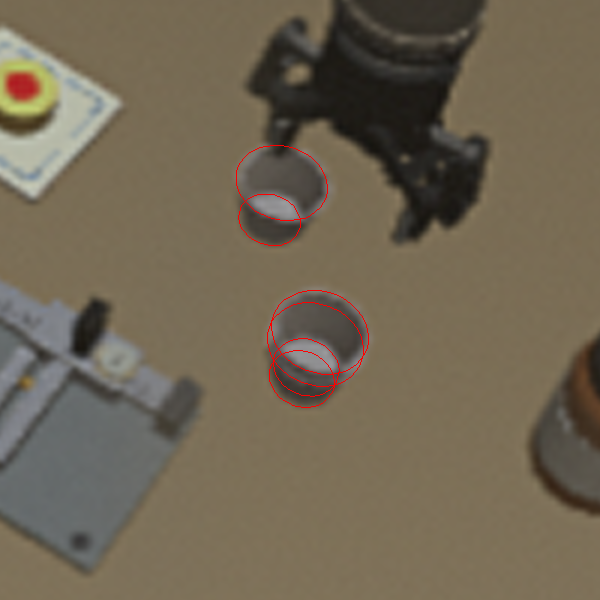

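Emit:
jog_arm:
  rows:
    - {"xyz": [2,-2,0],"delta_rot": [0.3,0,0],"fingers": 0.0}
    - {"xyz": [4,-4,0.5],"delta_rot": [0.3,0,0],"fingers": 0.0}
    - {"xyz": [6,-6,2],"delta_rot": [0.3,0,0],"fingers": 0.0}
    - {"xyz": [6.4,-6.2,4],"delta_rot": [0.3,0,0],"fingers": 0.0}
    - {"xyz": [6.4,-6.2,6],"delta_rot": [0.3,0,0],"fingers": 0.0}

```text
clock: 41.02
tcp_pos: [0.3697, 0.3177, 0.0873]
orientation: [-0.059, -3.139, 0.011]
contact_force: [0.3, -0.1, 1.1]
grip_width: 0.0855
```

```bash
python3 -c "
from h import *
plan(.372,.3215,.07)
"
```

```text
t 41.02 tcp [0.3697 0.3177 0.0873] grip 0.0855 F [ 0.3 -0.1  1.1]
[[-0.999  0.037 -0.002]
 [ 0.037  0.999 -0.007]
 [ 0.002 -0.007 -1.   ]]
shift cm [-0.21  0.4   1.73] turn deg [-0.4 -0.1 -0. ] dist 1.8 J7 0.13 J [-0.07  0.56 -0.96  2.07  0.63  0.84  0.13]
```

Emit:
jog_arm:
  rows:
    - {"xyz": [-0.2,0.4,0.5],"delta_rot": [-0.4,0,0],"fingers": 0.0}
    - {"xyz": [-0.2,0.4,1],"delta_rot": [-0.4,0,0],"fingers": 0.0}
    - {"xyz": [-0.2,0.4,1.6],"delta_rot": [-0.4,0,0],"fingers": 0.0}
    - {"xyz": [-0.2,0.4,1.6],"delta_rot": [-0.4,0,0],"fingers": 0.0}
    - {"xyz": [-0.2,0.4,1.6],"delta_rot": [-0.4,0,0],"fingers": 0.0}

```text
clock: 41.43
tcp_pos: [0.3721, 0.3222, 0.0716]
orientation: [-0.058, -3.14, -0.001]
contact_force: [-0.3, 0.0, -0.5]
grip_width: 0.0855
```

```bash
python3 -c "
from h import *
plan(.372,.3215,.032)
"
```

```text
t 41.43 tcp [0.3721 0.3222 0.0716] grip 0.0855 F [-0.3  0.  -0.5]
[[-0.999  0.037 -0.001]
 [ 0.037  0.999  0.001]
 [ 0.001  0.001 -1.   ]]
shift cm [ 0.   -0.07  3.96] turn deg [ 0.  -0.1  0. ] dist 4.0 J7 0.1 J [-0.1   0.59 -0.93  2.07  0.66  0.81  0.1 ]
```

Emit:
jog_arm:
  rows:
    - {"xyz": [0,-0.1,1],"delta_rot": [0,0,0],"fingers": 0.0}
    - {"xyz": [0,-0.1,2],"delta_rot": [0,0,0],"fingers": 0.0}
    - {"xyz": [0,-0.1,3],"delta_rot": [0,0,0],"fingers": 0.0}
    - {"xyz": [0,-0.1,3.8],"delta_rot": [0,0,0],"fingers": 0.0}
    - {"xyz": [0,-0.1,3.8],"delta_rot": [0,0,0],"fingers": 0.0}

```text
clock: 41.85
tcp_pos: [0.3712, 0.3202, 0.0317]
orientation: [-0.058, -3.137, 0.002]
contact_force: [-0.2, -0.9, 0.5]
grip_width: 0.0855
```

```bash
python3 -c "
from h import *
plan(.372,.3215,.033)
"
```

```text
t 41.85 tcp [0.3712 0.3202 0.0317] grip 0.0855 F [-0.2 -0.9  0.5]
[[-0.999  0.037 -0.004]
 [ 0.037  0.999 -0.001]
 [ 0.004 -0.002 -1.   ]]
shift cm [-0.08  0.13 -0.13] turn deg [-0.1 -0.2 -0. ] dist 0.2 J7 0.04 J [-0.15  0.65 -0.87  2.09  0.74  0.75  0.04]
```

Emit:
jog_arm:
  rows:
    - {"xyz": [-0.1,0.1,-0.1],"delta_rot": [0,-0.2,0],"fingers": 0.1}
    - {"xyz": [-0.1,0.1,-0.1],"delta_rot": [0,-0.2,0],"fingers": 0.2}
    - {"xyz": [-0.1,0.1,-0.1],"delta_rot": [0,-0.2,0],"fingers": 0.3}
    - {"xyz": [-0.1,0.1,-0.1],"delta_rot": [0,-0.2,0],"fingers": 0.5}
    - {"xyz": [-0.1,0.1,-0.1],"delta_rot": [0,-0.2,0],"fingers": 0.5}

```text
clock: 42.27
tcp_pos: [0.3723, 0.3216, 0.0335]
orientation: [0.058, 3.14, -0.002]
contact_force: [-1.5, -0.9, 5.3]
grip_width: 0.0595
```

Emit:
jog_arm:
  rows:
    - {"xyz": [0,0,0],"delta_rot": [0,0,0],"fingers": 0.5}
    - {"xyz": [0,0,-1],"delta_rot": [0,0,0],"fingers": 0.5}
    - {"xyz": [0,0,-3.5],"delta_rot": [0,0,0],"fingers": 0.5}
    - {"xyz": [0,0,-7],"delta_rot": [0,0,0],"fingers": 0.5}
    - {"xyz": [0,0,-10],"delta_rot": [0,0,0],"fingers": 0.5}

```text
clock: 42.68
tcp_pos: [0.3717, 0.3219, 0.1355]
orientation: [-0.057, -3.141, 0.002]
contact_force: [0.2, 0.8, -1.0]
grip_width: 0.0598
```

```bash
python3 -c "
from h import *
plan(.463,.4085,.135)
o,M=st();t=o['tcp_pos']
cupov('i10s',[(t[0],t[1],t[2]-.033)])
"
```

```text
t 42.68 tcp [0.3717 0.3219 0.1355] grip 0.0598 F [ 0.2  0.8 -1. ]
[[-0.999  0.036 -0.   ]
 [ 0.036  0.999 -0.001]
 [ 0.    -0.001 -1.   ]]
shift cm [-8.81  8.99  0.04] turn deg [-0.1 -0.  -0. ] dist 12.6 J7 0.2 J [-0.02  0.5  -1.02  2.03  0.54  0.92  0.2 ]
t 42.68 tcp [0.3717 0.3219 0.1355] grip 0.0598 F [ 0.2  0.8 -1. ]
[[-0.999  0.036 -0.   ]
 [ 0.036  0.999 -0.001]
 [ 0.    -0.001 -1.   ]]
```

View pics/i10s.png

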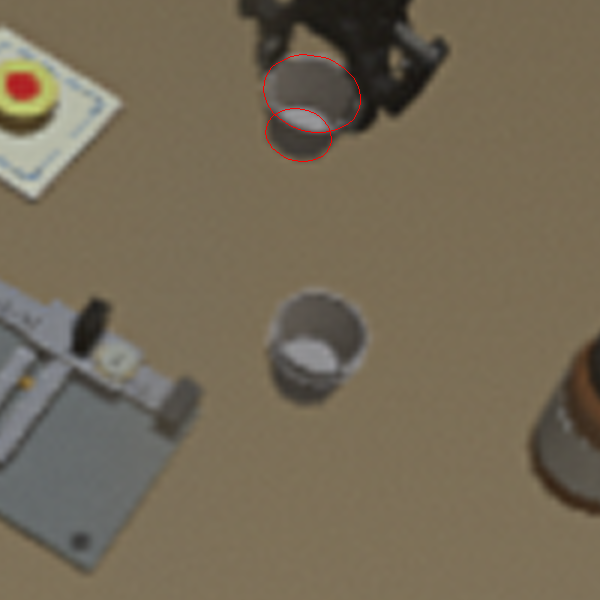

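Emit:
jog_arm:
  rows:
    - {"xyz": [-2,2,0],"delta_rot": [0,0,0],"fingers": 0.5}
    - {"xyz": [-5,5,0],"delta_rot": [0,0,0],"fingers": 0.5}
    - {"xyz": [-8,8,0],"delta_rot": [0,0,0],"fingers": 0.5}
    - {"xyz": [-8.8,9,0],"delta_rot": [0,0,0],"fingers": 0.5}
    - {"xyz": [-8.8,9,0],"delta_rot": [0,0,0],"fingers": 0.5}

```text
clock: 43.15
tcp_pos: [0.4671, 0.4144, 0.1424]
orientation: [0.058, 3.134, 0.012]
contact_force: [0.4, -0.0, -0.0]
grip_width: 0.0597
```

```bash
python3 -c "
from h import *
plan(.463,.4083,.1)
"
```

```text
t 43.15 tcp [0.4671 0.4144 0.1424] grip 0.0597 F [ 0.4 -0.  -0. ]
[[-0.999  0.037  0.007]
 [ 0.037  0.999  0.007]
 [-0.007  0.008 -1.   ]]
shift cm [ 0.42 -0.65  4.24] turn deg [ 0.4  0.4 -0. ] dist 4.3 J7 0.22 J [-0.17  0.67 -0.94  1.72  0.61  1.06  0.22]
```

Emit:
jog_arm:
  rows:
    - {"xyz": [0.3,-0.4,0],"delta_rot": [0.4,0.4,0],"fingers": 0.5}
    - {"xyz": [0.4,-0.6,1],"delta_rot": [0.4,0.4,0],"fingers": 0.5}
    - {"xyz": [0.4,-0.6,2],"delta_rot": [0.4,0.4,0],"fingers": 0.5}
    - {"xyz": [0.4,-0.6,3],"delta_rot": [0.4,0.4,0],"fingers": 0.5}
    - {"xyz": [0.4,-0.6,4],"delta_rot": [0.4,0.4,0],"fingers": 0.5}

```text
clock: 43.57
tcp_pos: [0.4627, 0.4075, 0.1009]
orientation: [-0.058, -3.14, 0.001]
contact_force: [-0.4, 0.5, -0.6]
grip_width: 0.0593
```

```bash
python3 -c "
from h import *
plan(.463,.4083,.07)
o,M=st();t=o['tcp_pos']
cupov('i11s',[(t[0],t[1],t[2]-.033),(.463,.4085,.0155)])
"
```

```text
t 43.57 tcp [0.4627 0.4075 0.1009] grip 0.0593 F [-0.4  0.5 -0.6]
[[-0.999  0.037 -0.001]
 [ 0.037  0.999 -0.001]
 [ 0.001 -0.001 -1.   ]]
shift cm [-0.03  0.08  3.09] turn deg [-0. -0. -0.] dist 3.1 J7 0.19 J [-0.19  0.71 -0.91  1.76  0.65  1.    0.19]
t 43.57 tcp [0.4627 0.4075 0.1009] grip 0.0593 F [-0.4  0.5 -0.6]
[[-0.999  0.037 -0.001]
 [ 0.037  0.999 -0.001]
 [ 0.001 -0.001 -1.   ]]
```

View pics/i11s.png

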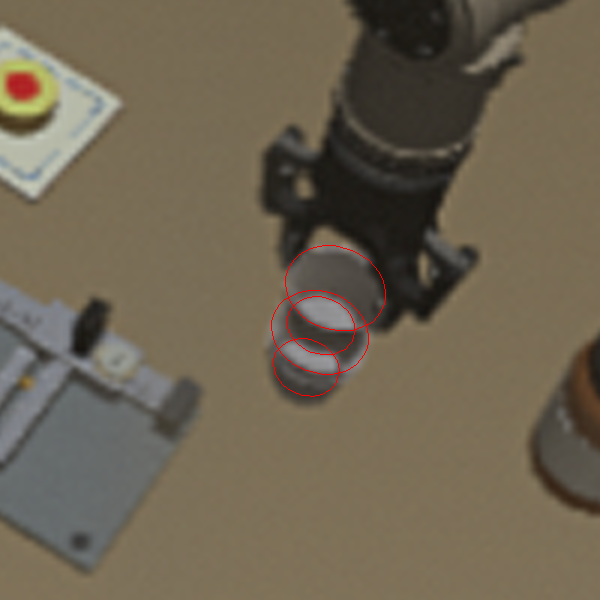

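Aligned; insert.

Emit:
jog_arm:
  rows:
    - {"xyz": [0,0.1,0.6],"delta_rot": [0,0,0],"fingers": 0.5}
    - {"xyz": [0,0.1,1.2],"delta_rot": [0,0,0],"fingers": 0.5}
    - {"xyz": [0,0.1,1.8],"delta_rot": [0,0,0],"fingers": 0.5}
    - {"xyz": [0,0.1,2.4],"delta_rot": [0,0,0],"fingers": 0.5}
    - {"xyz": [0,0.1,3],"delta_rot": [0,0,0],"fingers": 0.5}

```text
clock: 44.03
tcp_pos: [0.4621, 0.4078, 0.0684]
orientation: [-0.058, -3.138, 0.003]
contact_force: [-1.2, 1.2, -0.8]
grip_width: 0.0595
```

Emit:
jog_arm:
  rows:
    - {"xyz": [0,0,0.1],"delta_rot": [0,0,0],"fingers": 0.5}
    - {"xyz": [0,0,0.2],"delta_rot": [0,0,0],"fingers": 0.5}
    - {"xyz": [0,0,0.3],"delta_rot": [0,0,0],"fingers": 0.5}
    - {"xyz": [0,0,0.4],"delta_rot": [0,0,0],"fingers": 0.5}
    - {"xyz": [0,0,0.4],"delta_rot": [0,0,0],"fingers": 0.5}

```text
clock: 44.45
tcp_pos: [0.4623, 0.4081, 0.0647]
orientation: [-0.058, -3.139, 0.002]
contact_force: [0.7, 0.3, 0.3]
grip_width: 0.0595
```

Emit:
jog_arm:
  rows:
    - {"xyz": [0,0,0.1],"delta_rot": [0,0,0],"fingers": 0.5}
    - {"xyz": [0,0,0.2],"delta_rot": [0,0,0],"fingers": 0.5}
    - {"xyz": [0,0,0.2],"delta_rot": [0,0,0],"fingers": 0.5}
    - {"xyz": [0,0,0.2],"delta_rot": [0,0,0],"fingers": 0.5}
    - {"xyz": [0,0,0.2],"delta_rot": [0,0,0],"fingers": 0.5}

```text
clock: 44.87
tcp_pos: [0.4631, 0.4085, 0.0638]
orientation: [-0.059, -3.141, 0.001]
contact_force: [1.2, -2.1, 6.5]
grip_width: 0.0597
```

Emit:
jog_arm:
  rows:
    - {"xyz": [0,0,-0.1],"delta_rot": [0,0,0],"fingers": 0.25}
    - {"xyz": [0,0,-0.1],"delta_rot": [0,0,0],"fingers": 0.15}
    - {"xyz": [0,0,-0.1],"delta_rot": [0,0,0],"fingers": 0.0}
    - {"xyz": [0,0,-0.1],"delta_rot": [0,0,0],"fingers": 0.0}
    - {"xyz": [0,0,-1],"delta_rot": [0,0,0],"fingers": 0.0}

```text
clock: 45.28
tcp_pos: [0.4623, 0.4074, 0.0723]
orientation: [-0.058, -3.138, 0.005]
contact_force: [-0.3, -0.2, -0.1]
grip_width: 0.0851
```

Emit:
jog_arm:
  rows:
    - {"xyz": [0,0,-2],"delta_rot": [0,0,0],"fingers": 0.0}
    - {"xyz": [0,0,-5],"delta_rot": [0,0,0],"fingers": 0.0}
    - {"xyz": [0,0,-8],"delta_rot": [0,0,0],"fingers": 0.0}
    - {"xyz": [-0.6,-2.5,-9],"delta_rot": [0,0,0],"fingers": 0.0}
    - {"xyz": [-1.5,-6,-9],"delta_rot": [0,0,0],"fingers": 0.0}

```text
clock: 45.7
tcp_pos: [0.4745, 0.3522, 0.1671]
orientation: [0.049, 3.14, 0.006]
contact_force: [0.9, 0.4, -0.3]
grip_width: 0.0855
```

```bash
python3 -c "
from h import *
plan(.580,-.400,.16)
cupov('i12s',[(.463,.4085,0),(.463,.4085,.031)])
"
```

```text
t 45.7 tcp [0.4745 0.3522 0.1671] grip 0.0855 F [ 0.9  0.4 -0.3]
[[-1.     0.031  0.001]
 [ 0.031  1.     0.004]
 [-0.001  0.004 -1.   ]]
shift cm [-12.87 -74.86   0.43] turn deg [ 0.2  0.1 -0. ] dist 76.0 J7 0.33 J [-0.03  0.6  -0.98  1.78  0.56  1.07  0.33]
```

View pics/i12s.png

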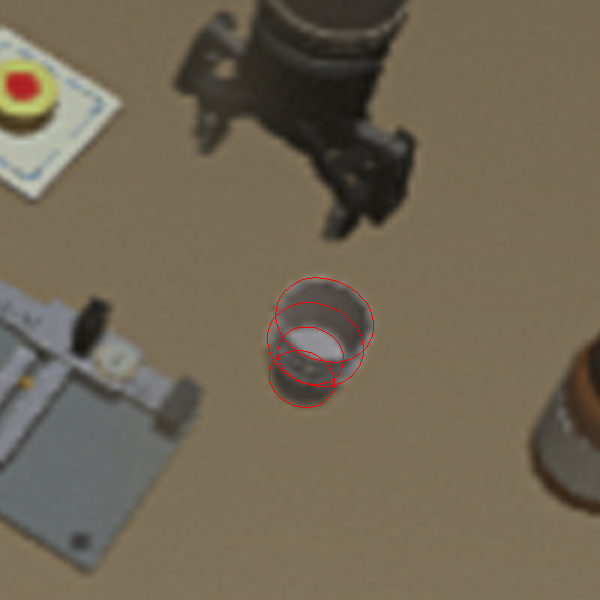

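Emit:
jog_arm:
  rows:
    - {"xyz": [-0.6,-3.5,0],"delta_rot": [0,0,0],"fingers": 0.0}
    - {"xyz": [-1.2,-7.5,0],"delta_rot": [0,0,0],"fingers": 0.0}
    - {"xyz": [-1.9,-11.5,0],"delta_rot": [0,0,0],"fingers": 0.0}
    - {"xyz": [-2.6,-15.5,0],"delta_rot": [0,0,0],"fingers": 0.0}
    - {"xyz": [-3.3,-19.5,0],"delta_rot": [0,0,0],"fingers": 0.0}

```text
clock: 46.17
tcp_pos: [0.5032, 0.1419, 0.1656]
orientation: [0.066, 3.14, -0.013]
contact_force: [1.6, -0.6, 0.5]
grip_width: 0.0853
```

Emit:
jog_arm:
  rows:
    - {"xyz": [-0.6,-4,0],"delta_rot": [0,0,0],"fingers": 0.0}
    - {"xyz": [-1.3,-8,0],"delta_rot": [0,0,0],"fingers": 0.0}
    - {"xyz": [-2,-12,0],"delta_rot": [0,0,0],"fingers": 0.0}
    - {"xyz": [-2.6,-16,0],"delta_rot": [0,0,0],"fingers": 0.0}
    - {"xyz": [-3.3,-20,0],"delta_rot": [0,0,0],"fingers": 0.0}

```text
clock: 46.58
tcp_pos: [0.5275, -0.0614, 0.1677]
orientation: [0.066, 3.14, -0.014]
contact_force: [0.9, 0.2, 0.7]
grip_width: 0.0856
```

Emit:
jog_arm:
  rows:
    - {"xyz": [-0.6,-4,0],"delta_rot": [0,0,0],"fingers": 0.0}
    - {"xyz": [-1.3,-8,0],"delta_rot": [0,0,0],"fingers": 0.0}
    - {"xyz": [-2,-12,0],"delta_rot": [0,0,0],"fingers": 0.0}
    - {"xyz": [-2.6,-16,0],"delta_rot": [0,0,0],"fingers": 0.0}
    - {"xyz": [-3.3,-19,0],"delta_rot": [0,0,0],"fingers": 0.0}

```text
clock: 47.0
tcp_pos: [0.5515, -0.2572, 0.1694]
orientation: [-0.072, -3.14, 0.016]
contact_force: [0.3, 0.8, -0.6]
grip_width: 0.0855
```

```bash
python3 -c "
from h import *
plan(.580,-.400,.13)
cupov('i13s',[(.580,-.400,0)],b=(200,90,320,210));imaging.grab_frame('top')
locate('cup1','cup',(.58,-.400),maxd=8)
"
```

```text
t 47.0 tcp [ 0.5515 -0.2572  0.1694] grip 0.0855 F [ 0.3  0.8 -0.6]
[[-0.999  0.046 -0.001]
 [ 0.046  0.999 -0.01 ]
 [ 0.    -0.01  -1.   ]]
shift cm [ -3.5  -14.09   4.08] turn deg [-0.6 -0.  -0. ] dist 15.1 J7 1.4 J [ 1.    0.61 -0.94  1.74  0.56  1.09  1.4 ]
cup1 top none
cup1 scene conf 0.51 [ 0.5783 -0.3998] 1-iou 0.094
```

View pics/i13s.png

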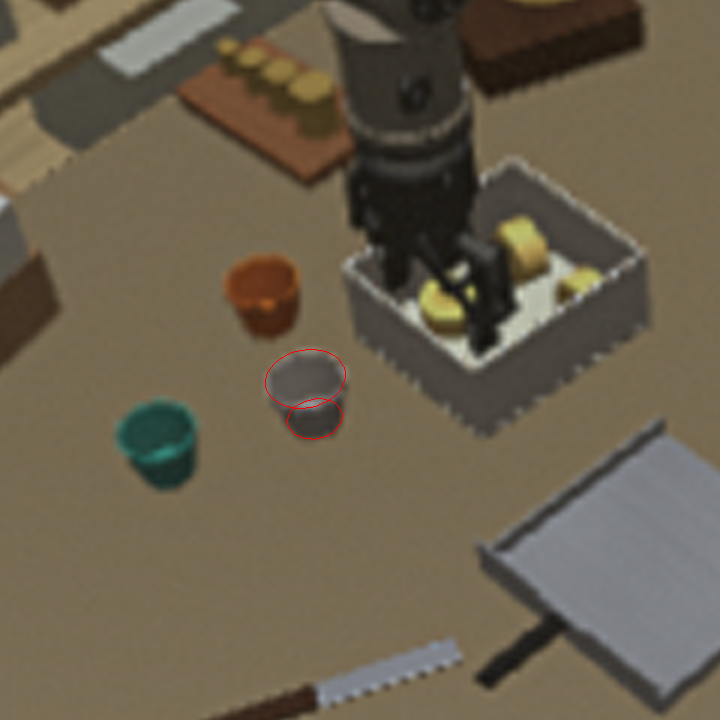

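Emit:
jog_arm:
  rows:
    - {"xyz": [-1.2,-4,0],"delta_rot": [-0.3,0,0],"fingers": 0.0}
    - {"xyz": [-2.4,-8,0],"delta_rot": [-0.6,0,0],"fingers": 0.0}
    - {"xyz": [-3.5,-12,0],"delta_rot": [-0.6,0,0],"fingers": 0.0}
    - {"xyz": [-3.5,-14,1],"delta_rot": [-0.6,0,0],"fingers": 0.0}
    - {"xyz": [-3.5,-14,4],"delta_rot": [-0.6,0,0],"fingers": 0.0}

```text
clock: 47.62
tcp_pos: [0.5832, -0.4009, 0.1342]
orientation: [0.079, 3.133, -0.005]
contact_force: [0.2, -0.8, 0.4]
grip_width: 0.0857
```

```bash
python3 -c "
from h import *
plan(.580,-.400,.07)
"
```

```text
t 47.62 tcp [ 0.5832 -0.4009  0.1342] grip 0.0857 F [ 0.2 -0.8  0.4]
[[-0.999  0.05   0.007]
 [ 0.05   0.999 -0.003]
 [-0.007 -0.003 -1.   ]]
shift cm [0.37 0.09 6.42] turn deg [-0.2  0.4  0. ] dist 6.4 J7 1.59 J [ 1.05  0.78 -0.86  1.51  0.63  1.14  1.59]
```

Emit:
jog_arm:
  rows:
    - {"xyz": [0.3,0.1,2],"delta_rot": [-0.2,0.4,0],"fingers": 0.0}
    - {"xyz": [0.3,0.1,4],"delta_rot": [-0.2,0.4,0],"fingers": 0.0}
    - {"xyz": [0.3,0.1,6],"delta_rot": [-0.2,0.4,0],"fingers": 0.0}
    - {"xyz": [0.3,0.1,6],"delta_rot": [-0.2,0.4,0],"fingers": 0.0}
    - {"xyz": [0.3,0.1,6],"delta_rot": [-0.2,0.4,0],"fingers": 0.0}

```text
clock: 48.03
tcp_pos: [0.5805, -0.3973, 0.0735]
orientation: [-0.074, -3.139, -0.004]
contact_force: [-0.6, 0.3, 0.4]
grip_width: 0.0854
```

```bash
python3 -c "
from h import *
plan(.580,-.400,.033)
snap('scene','i14s',(200,90,320,210),6)
"
```

```text
t 48.03 tcp [ 0.5805 -0.3973  0.0735] grip 0.0854 F [-0.6  0.3  0.4]
[[-0.999  0.047 -0.002]
 [ 0.047  0.999  0.003]
 [ 0.002  0.003 -1.   ]]
shift cm [ 0.03 -0.29  4.05] turn deg [ 0.2 -0.1  0. ] dist 4.1 J7 1.56 J [ 1.03  0.84 -0.82  1.55  0.67  1.06  1.56]
```

View pics/i14s.png

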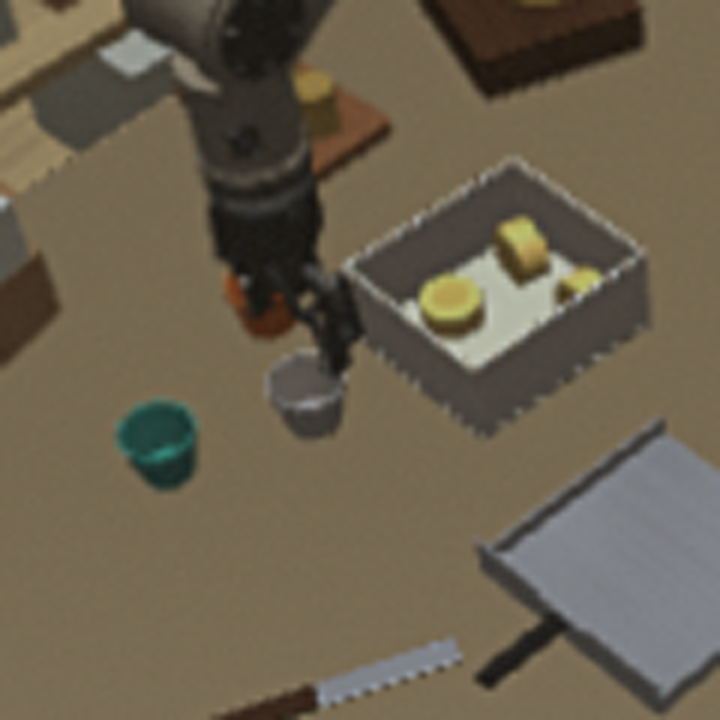

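Emit:
jog_arm:
  rows:
    - {"xyz": [0,-0.3,0],"delta_rot": [0.2,0,0],"fingers": 0.0}
    - {"xyz": [0,-0.3,1],"delta_rot": [0.2,0,0],"fingers": 0.0}
    - {"xyz": [0,-0.3,2.5],"delta_rot": [0.2,0,0],"fingers": 0.0}
    - {"xyz": [0,-0.3,3.8],"delta_rot": [0.2,0,0],"fingers": 0.0}
    - {"xyz": [0,-0.3,3.8],"delta_rot": [0.2,0,0],"fingers": 0.0}

```text
clock: 48.5
tcp_pos: [0.5788, -0.4003, 0.0328]
orientation: [-0.075, -3.136, -0.0]
contact_force: [-0.3, -0.1, -0.3]
grip_width: 0.0856
```

```bash
python3 -c "
from h import *
plan(.580,-.400,.033)
"
```

```text
t 48.5 tcp [ 0.5788 -0.4003  0.0328] grip 0.0856 F [-0.3 -0.1 -0.3]
[[-0.999  0.048 -0.005]
 [ 0.048  0.999  0.   ]
 [ 0.005  0.    -1.   ]]
shift cm [-0.12  0.03 -0.02] turn deg [ 0.  -0.3  0. ] dist 0.1 J7 1.53 J [ 1.02  0.88 -0.79  1.57  0.71  1.01  1.53]
```

Emit:
jog_arm:
  rows:
    - {"xyz": [-0.1,0,0],"delta_rot": [0,-0.3,0],"fingers": 0.1}
    - {"xyz": [-0.1,0,0],"delta_rot": [0,-0.3,0],"fingers": 0.2}
    - {"xyz": [-0.1,0,0],"delta_rot": [0,-0.3,0],"fingers": 0.3}
    - {"xyz": [-0.1,0,0],"delta_rot": [0,-0.3,0],"fingers": 0.5}
    - {"xyz": [-0.1,0,0],"delta_rot": [0,-0.3,0],"fingers": 0.5}

```text
clock: 48.92
tcp_pos: [0.5802, -0.4005, 0.0333]
orientation: [0.075, 3.139, -0.0]
contact_force: [0.7, 0.2, -0.0]
grip_width: 0.0589
```

Emit:
jog_arm:
  rows:
    - {"xyz": [0,0,0],"delta_rot": [0,0,0],"fingers": 0.5}
    - {"xyz": [0,0,-1],"delta_rot": [0,0,0],"fingers": 0.5}
    - {"xyz": [0,0,-4],"delta_rot": [0,0,0],"fingers": 0.5}
    - {"xyz": [0,0,-8],"delta_rot": [0,0,0],"fingers": 0.5}
    - {"xyz": [0,0,-12],"delta_rot": [0,0,0],"fingers": 0.5}

```text
clock: 49.33
tcp_pos: [0.5794, -0.4, 0.1545]
orientation: [0.074, 3.141, 0.001]
contact_force: [0.6, -1.0, 0.0]
grip_width: 0.0587
```

```bash
python3 -c "
from h import *
plan(.463,.4085,.17)
o,M=st();t=o['tcp_pos']
cupov('i15s',[(t[0],t[1],t[2]-.033)],b=(200,60,320,180))
"
```

```text
t 49.33 tcp [ 0.5794 -0.4     0.1545] grip 0.0587 F [ 0.6 -1.   0. ]
[[-0.999  0.047  0.   ]
 [ 0.047  0.999  0.001]
 [ 0.     0.001 -1.   ]]
shift cm [15.46 80.21 -1.48] turn deg [ 0. -0.  0.] dist 81.7 J7 1.61 J [ 1.06  0.75 -0.87  1.5   0.61  1.17  1.61]
t 49.33 tcp [ 0.5794 -0.4     0.1545] grip 0.0587 F [ 0.6 -1.   0. ]
[[-0.999  0.047  0.   ]
 [ 0.047  0.999  0.001]
 [ 0.     0.001 -1.   ]]
```

View pics/i15s.png

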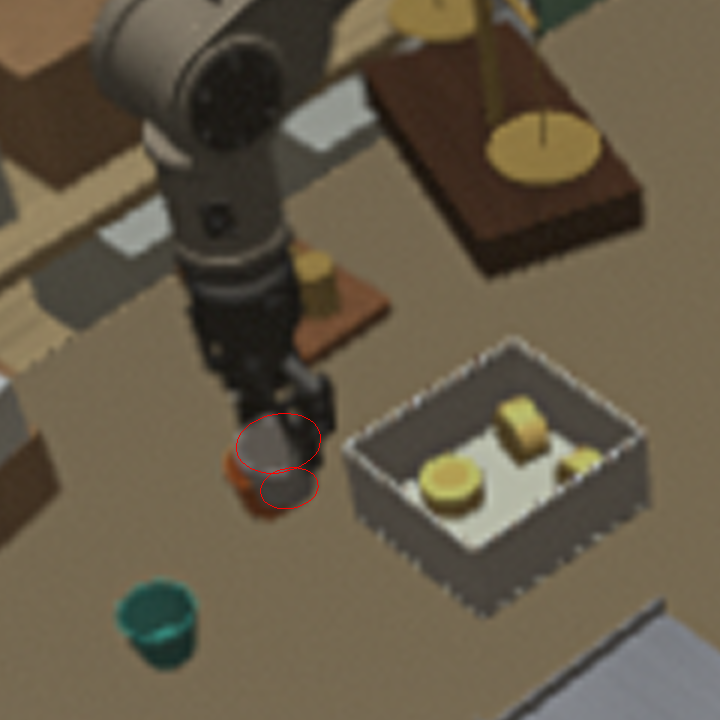

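Emit:
jog_arm:
  rows:
    - {"xyz": [0.7,3.5,-0.5],"delta_rot": [0,0,0],"fingers": 0.5}
    - {"xyz": [1.4,7,-1],"delta_rot": [0,0,0],"fingers": 0.5}
    - {"xyz": [2.2,11,-1.5],"delta_rot": [0,0,0],"fingers": 0.5}
    - {"xyz": [2.9,15,-2],"delta_rot": [0,0,0],"fingers": 0.5}
    - {"xyz": [3.7,19,-2.5],"delta_rot": [0,0,0],"fingers": 0.5}

```text
clock: 49.8
tcp_pos: [0.5557, -0.2079, 0.1896]
orientation: [0.076, 3.128, -0.009]
contact_force: [0.8, 0.5, -0.5]
grip_width: 0.0588
```

Emit:
jog_arm:
  rows:
    - {"xyz": [0.7,3.8,0],"delta_rot": [0,0,0],"fingers": 0.5}
    - {"xyz": [1.4,7.6,0],"delta_rot": [0,0,0],"fingers": 0.5}
    - {"xyz": [2.2,11.4,0],"delta_rot": [0,0,0],"fingers": 0.5}
    - {"xyz": [2.9,15.2,0],"delta_rot": [0,0,0],"fingers": 0.5}
    - {"xyz": [3.7,19,0],"delta_rot": [0,0,0],"fingers": 0.5}

```text
clock: 50.22
tcp_pos: [0.5276, -0.0146, 0.189]
orientation: [0.076, 3.126, -0.01]
contact_force: [1.0, -0.4, -1.1]
grip_width: 0.0588
```

Emit:
jog_arm:
  rows:
    - {"xyz": [0.7,3.8,0],"delta_rot": [0,0,0],"fingers": 0.5}
    - {"xyz": [1.4,7.6,0],"delta_rot": [0,0,0],"fingers": 0.5}
    - {"xyz": [2.2,11.4,0],"delta_rot": [0,0,0],"fingers": 0.5}
    - {"xyz": [2.9,15.2,0],"delta_rot": [0,0,0],"fingers": 0.5}
    - {"xyz": [3.7,19,0],"delta_rot": [0,0,0],"fingers": 0.5}

```text
clock: 50.63
tcp_pos: [0.4995, 0.1787, 0.188]
orientation: [0.076, 3.125, -0.011]
contact_force: [0.3, 0.1, -1.1]
grip_width: 0.0587
```

```bash
python3 -c "
from h import *
plan(.463,.4085,.15)
"
```

```text
t 50.63 tcp [0.4995 0.1787 0.188 ] grip 0.0587 F [ 0.3  0.1 -1.1]
[[-0.999  0.048  0.016]
 [ 0.048  0.999 -0.007]
 [-0.016 -0.006 -1.   ]]
shift cm [ 4.82 22.8   3.58] turn deg [-0.4  0.9  0. ] dist 23.6 J7 0.62 J [ 0.35  0.48 -1.04  1.9   0.5   1.03  0.62]
```

Emit:
jog_arm:
  rows:
    - {"xyz": [0.8,3.8,0],"delta_rot": [-0.1,0.2,0],"fingers": 0.5}
    - {"xyz": [1.6,7.6,0],"delta_rot": [-0.2,0.5,0],"fingers": 0.5}
    - {"xyz": [2.4,11.4,0],"delta_rot": [-0.4,0.9,0],"fingers": 0.5}
    - {"xyz": [3.2,15.2,0],"delta_rot": [-0.4,0.9,0],"fingers": 0.5}
    - {"xyz": [4,18.5,0],"delta_rot": [-0.4,0.9,0],"fingers": 0.5}

```text
clock: 51.05
tcp_pos: [0.4678, 0.3682, 0.187]
orientation: [0.075, 3.139, 0.003]
contact_force: [-0.5, -0.0, -0.8]
grip_width: 0.0588
```

```bash
python3 -c "
from h import *
plan(.463,.4085,.14)
"
```

```text
t 51.05 tcp [0.4678 0.3682 0.187 ] grip 0.0588 F [-0.5 -0.  -0.8]
[[-0.999  0.048  0.002]
 [ 0.048  0.999  0.002]
 [-0.001  0.002 -1.   ]]
shift cm [0.68 3.99 4.71] turn deg [ 0.1  0.1 -0. ] dist 6.2 J7 0.3 J [-0.05  0.59 -0.99  1.75  0.54  1.11  0.3 ]
```

Emit:
jog_arm:
  rows:
    - {"xyz": [0.3,2,0],"delta_rot": [0,0,0],"fingers": 0.5}
    - {"xyz": [0.7,4,0],"delta_rot": [0,0,0],"fingers": 0.5}
    - {"xyz": [0.7,4,1],"delta_rot": [0,0,0],"fingers": 0.5}
    - {"xyz": [0.7,4,3],"delta_rot": [0,0,0],"fingers": 0.5}
    - {"xyz": [0.7,4,4.7],"delta_rot": [0,0,0],"fingers": 0.5}

```text
clock: 51.47
tcp_pos: [0.4629, 0.4087, 0.1399]
orientation: [0.074, 3.138, 0.003]
contact_force: [-0.6, -0.9, -1.2]
grip_width: 0.0589
```

```bash
python3 -c "
from h import *
plan(.463,.4085,.117)
"
```

```text
t 51.47 tcp [0.4629 0.4087 0.1399] grip 0.0589 F [-0.6 -0.9 -1.2]
[[-0.999  0.047  0.003]
 [ 0.047  0.999  0.002]
 [-0.003  0.002 -1.   ]]
shift cm [-0.   -0.03  2.29] turn deg [ 0.1  0.2 -0. ] dist 2.3 J7 0.21 J [-0.16  0.67 -0.94  1.74  0.61  1.06  0.21]
```

Emit:
jog_arm:
  rows:
    - {"xyz": [0,0,0.6],"delta_rot": [0,0.2,0],"fingers": 0.5}
    - {"xyz": [0,0,1.2],"delta_rot": [0,0.2,0],"fingers": 0.5}
    - {"xyz": [0,0,1.8],"delta_rot": [0,0.2,0],"fingers": 0.5}
    - {"xyz": [0,0,2.2],"delta_rot": [0,0.2,0],"fingers": 0.5}
    - {"xyz": [0,0,2.2],"delta_rot": [0,0.2,0],"fingers": 0.5}

```text
clock: 51.88
tcp_pos: [0.463, 0.4085, 0.1176]
orientation: [-0.074, -3.14, -0.003]
contact_force: [-0.7, 0.7, -0.9]
grip_width: 0.059
```

```bash
python3 -c "
from h import *
plan(.463,.4085,.085)
o,M=st();t=o['tcp_pos']
cupov('i16s',[(t[0],t[1],t[2]-.033),(.463,.4085,.031)])
"
```

```text
t 51.88 tcp [0.463  0.4085 0.1176] grip 0.059 F [-0.7  0.7 -0.9]
[[-0.999  0.047 -0.001]
 [ 0.047  0.999  0.002]
 [ 0.001  0.002 -1.   ]]
shift cm [ 0.   -0.    3.26] turn deg [ 0.1 -0.1  0. ] dist 3.3 J7 0.19 J [-0.17  0.69 -0.92  1.75  0.64  1.03  0.19]
t 51.88 tcp [0.463  0.4085 0.1176] grip 0.059 F [-0.7  0.7 -0.9]
[[-0.999  0.047 -0.001]
 [ 0.047  0.999  0.002]
 [ 0.001  0.002 -1.   ]]
```

View pics/i16s.png

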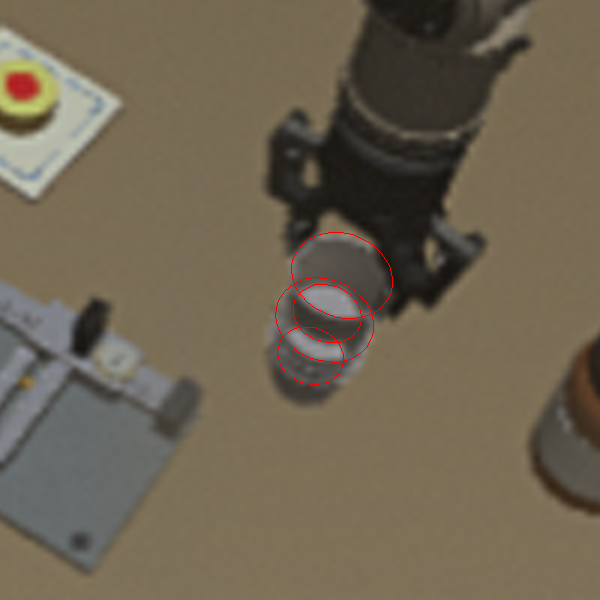

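Emit:
jog_arm:
  rows:
    - {"xyz": [0,0,0.7],"delta_rot": [0,0,0],"fingers": 0.5}
    - {"xyz": [0,0,1.4],"delta_rot": [0,0,0],"fingers": 0.5}
    - {"xyz": [0,0,2.1],"delta_rot": [0,0,0],"fingers": 0.5}
    - {"xyz": [0,0,2.7],"delta_rot": [0,0,0],"fingers": 0.5}
    - {"xyz": [0,0,3.2],"delta_rot": [0,0,0],"fingers": 0.5}

```text
clock: 52.35
tcp_pos: [0.4627, 0.4085, 0.085]
orientation: [-0.074, -3.139, -0.003]
contact_force: [0.1, 0.3, -0.3]
grip_width: 0.0586
```

Emit:
jog_arm:
  rows:
    - {"xyz": [0,0,0.1],"delta_rot": [0,0,0],"fingers": 0.5}
    - {"xyz": [0,0,0.2],"delta_rot": [0,0,0],"fingers": 0.5}
    - {"xyz": [0,0,0.3],"delta_rot": [0,0,0],"fingers": 0.5}
    - {"xyz": [0,0,0.4],"delta_rot": [0,0,0],"fingers": 0.5}
    - {"xyz": [0,0,0.4],"delta_rot": [0,0,0],"fingers": 0.5}

```text
clock: 52.77
tcp_pos: [0.4627, 0.4091, 0.0818]
orientation: [-0.074, -3.14, -0.004]
contact_force: [-0.6, -1.1, 4.1]
grip_width: 0.0587
```

Emit:
jog_arm:
  rows:
    - {"xyz": [0,0,0.1],"delta_rot": [0,0,0],"fingers": 0.5}
    - {"xyz": [0,0,0.1],"delta_rot": [0,0,0],"fingers": 0.5}
    - {"xyz": [0,0,0.1],"delta_rot": [0,0,0],"fingers": 0.25}
    - {"xyz": [0,0,0],"delta_rot": [0,0,0],"fingers": 0.15}
    - {"xyz": [0,0,0],"delta_rot": [0,0,0],"fingers": 0.0}

```text
clock: 53.18
tcp_pos: [0.4631, 0.4091, 0.0819]
orientation: [-0.074, -3.14, -0.004]
contact_force: [0.1, -0.4, 0.5]
grip_width: 0.0825
```

Emit:
jog_arm:
  rows:
    - {"xyz": [0,0,0],"delta_rot": [0,0,0],"fingers": 0.0}
    - {"xyz": [0,0,0],"delta_rot": [0,0,0],"fingers": 0.0}
    - {"xyz": [0,0,-1],"delta_rot": [0,0,0],"fingers": 0.0}
    - {"xyz": [0,0,-3],"delta_rot": [0,0,0],"fingers": 0.0}
    - {"xyz": [0,0,-6],"delta_rot": [0,0,0],"fingers": 0.0}

```text
clock: 53.6
tcp_pos: [0.4621, 0.4076, 0.1409]
orientation: [-0.073, -3.137, 0.0]
contact_force: [0.4, 0.3, -0.0]
grip_width: 0.0854
```

Emit:
jog_arm:
  rows:
    - {"xyz": [0,0,-2],"delta_rot": [0,0,0],"fingers": 0.0}
    - {"xyz": [0,0,-4],"delta_rot": [0,0,0],"fingers": 0.0}
    - {"xyz": [0,-3,-4],"delta_rot": [0,0,0],"fingers": 0.0}
    - {"xyz": [0,-7,-4],"delta_rot": [0,0,0],"fingers": 0.0}
    - {"xyz": [0,-11,-4],"delta_rot": [0,0,0],"fingers": 0.0}

```text
clock: 54.02
tcp_pos: [0.4567, 0.2978, 0.182]
orientation: [-0.07, -3.138, -0.001]
contact_force: [1.1, 0.5, 0.3]
grip_width: 0.0853
```

Emit:
jog_arm:
  rows:
    - {"xyz": [0,-4,0],"delta_rot": [0,0,0],"fingers": 0.0}
    - {"xyz": [0,-8,0],"delta_rot": [0,0,0],"fingers": 0.0}
    - {"xyz": [0,-12,0],"delta_rot": [0,0,0],"fingers": 0.0}
    - {"xyz": [0,-16,0],"delta_rot": [0,0,0],"fingers": 0.0}
    - {"xyz": [0,-19,0],"delta_rot": [0,0,0],"fingers": 0.0}

```text
clock: 54.43
tcp_pos: [0.4477, 0.1047, 0.1821]
orientation: [-0.073, -3.138, 0.002]
contact_force: [0.5, -0.2, -0.4]
grip_width: 0.0854
```

```bash
python3 -c "
from h import *
st()
cupov('j1s',[(.463,.4085,0),(.463,.4085,.0465)])
snap('scene','j2s',(190,80,440,290),3.1);snap('top','j1t',(170,110,500,310),2.4)
"
```

```text
t 54.43 tcp [0.4477 0.1047 0.1821] grip 0.0854 F [ 0.5 -0.2 -0.4]
[[-0.999  0.046 -0.003]
 [ 0.046  0.999 -0.001]
 [ 0.003 -0.001 -1.   ]]
```

View pics/j1s.png

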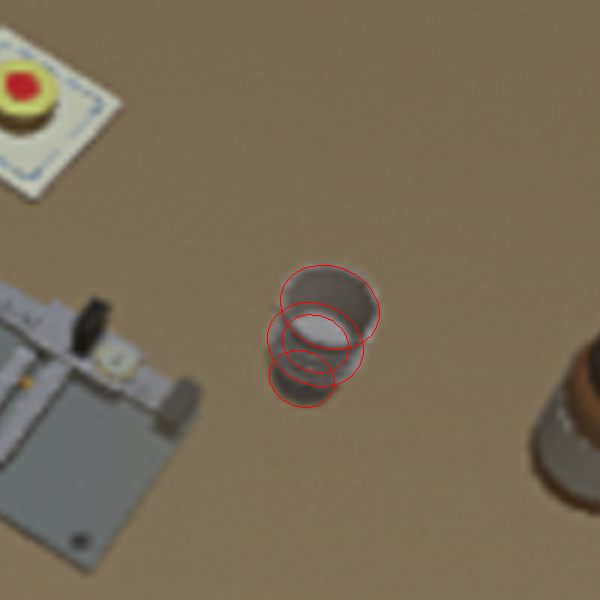

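View pics/j2s.png

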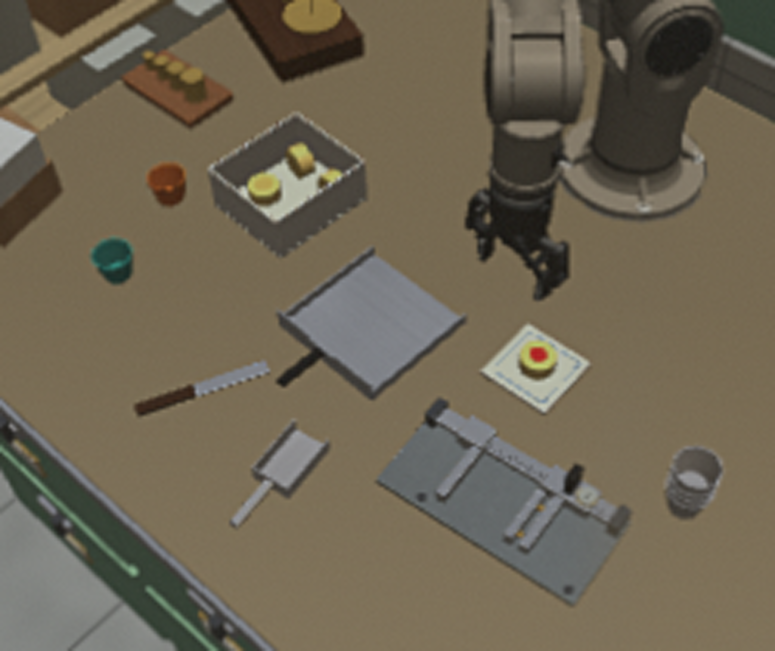

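View pics/j1t.png

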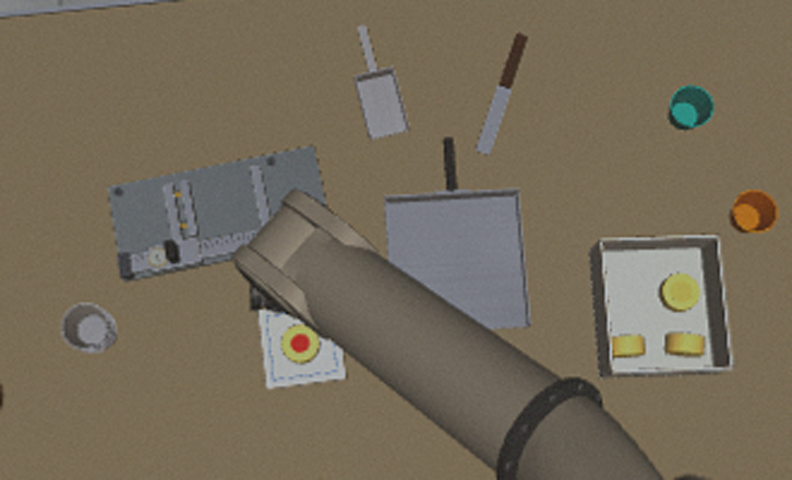

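```bash
python3 -c "
from h import *
a=imaging.grab_frame('scene')
for _ in range(6): b=imaging.grab_frame('scene')
d=np.abs(a.astype(int)-b).max(2); print('moving px',(d[80:290,190:440]>60).sum())
for n in('scene','top'):
    im=imaging.grab_frame(n); hsv=cv2.cvtColor(im,cv2.COLOR_BGR2HSV)
    red=((hsv[...,0]<8)|(hsv[...,0]>172))&(hsv[...,1]>150)&(hsv[...,2]>60)
    k,l,s,c=cv2.connectedComponentsWithStats(red.astype(np.uint8))
    for i in range(1,k):
        p=w(n,c[i],.034)[0]
        if s[i,4]>3 and abs(p[0]-.42)<.06 and abs(p[1]-.13)<.06: print(n,'dot',p.round(4))
    # stack: three-view fit of full stack silhouette
    m=masks(n,'cup1'); cc=proj(n,[.463,.4085,.045])[0]
    for q in m:
        if np.hypot(*(q[2]-cc))<15:
            parts=[np.r_[circ(.031,.046+h),circ(.0215,h)] for h in(0,.0155,.031,.0465)]
            print(n,fit({n:q[1]},parts,(.463,.4085)))
cupov('j3t',[(.463,.408,0),(.463,.408,.0465)],n='top',b=(180,220,240,270),S=12)
cupov('j3s',[],b=(395,215,425,250),S=16)
"
```

```text
moving px 13
scene dot [0.4162 0.1332 0.034 ]
scene (array([0.44468961, 0.40334293]), np.float64(0.36528062651501025))
scene (array([0.48425, 0.421  ]), np.float64(0.824876350980033))
top dot [0.4184 0.132  0.034 ]
top (array([0.46533398, 0.40551172]), np.float64(0.2583762886597938))
```

View pics/j3t.png

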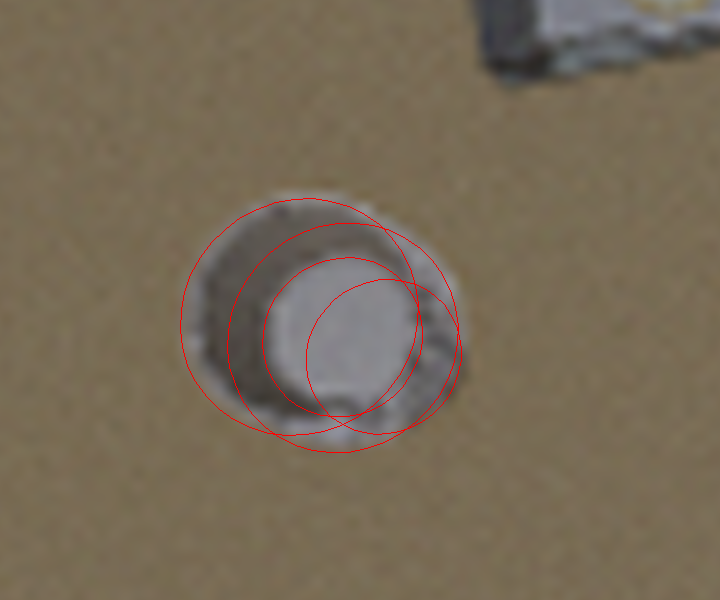

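View pics/j3s.png

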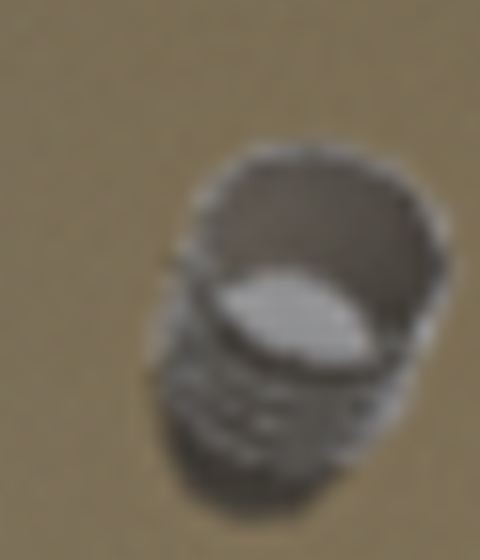

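```bash
python3 -c "
from h import *
a=imaging.grab_frame('scene')
for _ in range(4): b=imaging.grab_frame('scene')
d=np.abs(a.astype(int)-b).max(2); ys,xs=np.nonzero(d>60); print(list(zip(xs,ys))[:25])
print(r.hand_in())
"
```

```text
[]
the job is handed in; nothing more can be done
None
```

I finished the job and handed it in at about 55 s on the clock. My last checks found nothing wrong, and the hand-in reports no verdict.

- **Check:** I stood the sample on the caliper bed and slid the jaws onto it. I held it for over 2.5 s at about 3–5 N of spring force, which I worked out from the tool's force reading rather than measured at the jaw. I then reopened the jaws to a gap of about 89 mm.
- **Sample:** it stands upright on the tile. The two cameras put its red dot about 2–4 mm from the tile's middle.
- **Tray:** I tipped it to about 29° over the bin after the check. All three plain cakes show inside the bin; two landed on edge, leaning against the wall. The empty tray is back where it started, flat on the counter.
- **Cups:** all four are nested upright in one stack at about (0.463, 0.408). One had been knocked about 3 cm aside during the run, so I measured it again before picking it up. In the overlays on both camera pictures, the bottom and top rims lie on one axis within about 2 mm. An automatic silhouette fit of the finished stack matched poorly, so I relied on the overlays and the contact forces felt while nesting.
- **Left alone:** the jar, scoop, spatula and the two coloured cups look unmoved. No picture change above noise showed between the last frames, and the arm is clear of everything.

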